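Shelve turned damper parts by height and swing the retaining bar shut

TASK

Put the three black turned parts away in the grey rack by height: the short one in the shallow upper bay, the medium one in the lower bay beneath it and the tall one in the full-height bay beside them, each standing upright and wholly under the sheet above it. When the tall part is in, swing the yellow retaining bar fully shut across the front of the full-height bay. Do not knock any part over, and leave the tape dispenser and the white film roll where they are.

Things in the scene. Friction and masses are not known exactly. Their poses are not given: they have to be found in the camera images.
- rack: Grey steel rack fixed to the table, 120 deep (x) x 312 wide (y) x 247 high; sheets 4 mm, base 15 mm. Origin: centre of underside. Open front faces its -x: base, boards and roof end at x = -60 mm, upright walls 30 mm further in. Back open but for 12 mm high stop rails at x = +56 mm. Left half (+y): lower bay, upper bay above it; right half: tall bay. Each bay 150 wide inside.
- lower_bay (a point): Centre of the lower bay's floor (60 mm behind the front edge, bay centre line), 15 mm above the table; 128 mm headroom under the board above. Axes as the rack's.
- upper_bay (a point): Centre of the upper bay's floor (60 mm behind the front edge), 147 mm above the table, directly above the lower bay; 96 mm headroom under the roof. Axes as the rack's.
- tall_bay (a point): Centre of the tall bay's floor (60 mm behind the front edge), 15 mm above the table; 228 mm headroom under the roof. Axes as the rack's.
- bar (a joint): Angle of the yellow retaining bar, rad: 0 = shut, lying across the tall bay's front parallel to it against a stop; grows as it swings out towards the robot (about +z, anticlockwise seen from above), limit 1.9; at about 1.57 it points straight out of the front. It stays where it is left; light friction (0.05 N m).
- bar_hinge (a point): Vertical hinge axis of the retaining bar at the rack's right front corner (rack frame x -78, y -150 mm), at the bar's mid height, 60 mm above the table. Axes as the rack's.
- bar_tip (a point): Free end of the retaining bar, on its centre line. The bar is 130 long from the hinge, 10 thick, 22 high (49 to 71 mm above the table). Site y points along the bar away from the hinge, point -x is the side that faces away from the bay when shut, the side to push on.
- short_part: Short black turned part with one purple ring, 30 mm diameter, 58 high, 0.1 to 0.2 kg. Solid of revolution with a small top chamfer. Stands upright on the table at the start; origin at the centre of its underside, z up its axis.
- medium_part: Medium black turned part with one orange ring, 30 mm diameter, 110 high, 0.17 to 0.35 kg. Solid of revolution with a small top chamfer. Stands upright on the table at the start; origin at the centre of its underside, z up its axis.
- tall_part: Tall black turned part with many bright steel rings, 36 mm diameter, 180 high, 0.35 to 0.7 kg. Solid of revolution with a small top chamfer. Stands upright on the table at the start; origin at the centre of its underside, z up its axis.
- tape_dispenser: Bystander: hand tape dispenser, red base 130 x 55 mm, white ribbed handle, amber roll, 80 high. Origin at the centre of its underside.
- film_roll: Bystander: white film roll standing on end, 60 mm diameter, 100 high. Origin at the centre of its underside.

How it is judged:
By the outcome, as a careful person would: the job done as asked, in the order asked, and still so for the second after the job is handed in, with the robot touching nothing.
It also fails if it takes over 72 s, if anything falls off the work surface, if the arm or the gripper's body presses on something with over 40 N, if the wrist force passes 120 N, or if a joint passes its speed limit or range.

ROBOT

A 7-joint arm with a two-finger parallel gripper is mounted at the origin on the work surface. World frame = base frame: x ahead of the robot, y to its left, z up, the work surface at z = 0. Lengths are in m, angles in rad, forces in N, time in s.
With the tool pointing down it reaches from about 0.425 to 0.925 m from the base axis. Payload 6.8 kg.
Tool frame: the origin (TCP) lies midway between the tips of the shut fingers; the grasp point (between the pads) lies 19 mm behind it; z points along the fingers, y is the direction in which the jaws open and shut (so a half turn about z gives the same grasp; the last joint's range is limited). The gripper opens to 85 mm and grips with 20 to 120 N. Pads are 22 mm wide; open, the fingers measure 114 mm over their backs; the gripper's body (76 mm by 85 mm) begins 54 mm behind the grasp point. The pads swing forward as they close: fully open they stand 13 mm farther back than shut.
Start: joints at [-1.288, 0.477, 0.022, 1.555, -0.011, 1.109, -0.083], TCP at [0.257, 0.624, 0.231] pointing down, gripper open.
Joint ranges: [-2.96, 2.96], [-0.34, 2.1], [-1.41, 1.46], [0.24, 2.44], [-1.37, 4.51], [0.17, 1.92], [-2.96, 2.96]. Speed limits (rad/s): [2.39, 2.39, 3.14, 3.14, 3.14, 3.14, 3.14].

INTERFACE

Orientations are given as a rotation vector (axis times angle).
In Python, from bench import r, imaging gives the robot as it stands.
- The arm moves only by the tool jog_arm, never from a script. Its argument "rows" is a list of rows, each an object with "delta_rot": the turn, a rotation vector about the tool's x, y, z in degrees, a list of three; "xyz": the shift along the tool's x, y, z in cm, a list of three; "fingers": the closure, from 0 (fully open) to 1 (shut). A call has exactly 5 rows; each row is the pose to reach, as a shift and turn from the pose measured when the call began, along the tool's axes at that moment; what a row does not reach only later rows make up. A row lasts 1/12 s, in which the tool goes at most 41.7 mm and 7.16 degrees, less where a joint would pass 70% of its speed; a pose out of reach is approached as far as the arm can. A call with a gripper value outside its range is refused whole. The fingers move at their own pace and stop on an object; "grip_force" is the grip in N (left out, the last holds). Time passes only in rows, so rows that repeat a pose let the fingers close, or fill a call up. It gives the time, the measured TCP pose, the force and the opening at its end, in the units of the state.
- r.get_obs(): the state, without advancing time (a new reading comes with each control period).
- imaging.grab_frame(name): name is "scene" or "side" or "wrist"; returns the picture (400x640x3 uint8, blue, green, red); there is no depth.
- imaging.camera_info(name): a dict with "camera_matrix" (3x3 intrinsics, pixels), "xyz" and "attitude" of the camera in the world. Camera axes: x right, y down, z forward; pixel columns grow to the right and rows downward; lengths in m; the calibration is good to about 2 mm. A picture is of the moment at which its call begins: read the wrist's pose just before it. camera_info takes no time and is no camera call; for the wrist camera it gives the pose at the moment of the call.
- r.hand_in(): hands the job in, once; it reports no verdict.
Trained networks look in the newest picture that a camera, given by its name, has taken for a name from the list of things; names that differ only in an ending like _2 or _b are one class to them, and where a whole thing is asked for, a point or a joint stands for the part that bears it (a point fixed in the world has none). Each returns a list of dicts, best first, with "conf" (0 to 1); they miss things now and then, are a little off and sometimes report something else, mostly with a low value. They report only what shows in the picture. A call takes as long as a camera call.
- imaging.find_in(camera, query): "position" ([column, row] in pixels, amid what is visible of it).
- imaging.cut_out(camera, query): "region" (400x640 bool, what is visible of it) and "position" ([column, row] in pixels, amid what is visible of it).
- imaging.tip_of(camera, query): "position" ([column, row] in pixels: a listed point, or the origin of a listed thing).
The state is a dict: "clock": time; "joints": joint angles; "qvel": joint speeds; "tau": joint torques, N m; "tcp_pos": TCP position; "orientation": TCP orientation; "contact_force": force on the tool from outside, world axes, zero at the start; "moment": the same for the moment, N m; "grip_width": finger opening in m.
Only numpy, scipy, OpenCV 4.12 (cv2) and the standard library are available. Lean on these libraries where they do the work, as an engineer would, in place of code of your own. Each camera call takes 0.05 s, during which the arm holds its last target.

## Working session

There is one attempt and no reset: what is moved stays moved. The work goes in short steps, Python scripts to look and compute and a tool call to move; the robot and the scene stay as the last step left them, time stands still between calls to the robot, and variables do not carry over. Pictures are saved under pics/ and viewed, and the job is handed in when it is done.

Besides the shell and the picture viewer there is one more tool, called after "Call:" as a command line: name --argument value ..., lists and objects as JSON in quotes. jog_arm: Moves the arm, as the interface text tells. Its arguments: {"type":"object","properties":{"rows":{"type":"array","items":{"type":"object","properties":{"delta_rot":{"type":"array","items":{"type":"number"}},"xyz":{"type":"array","items":{"type":"number"}},"fingers":{"type":"number"}}}},"grip_force":{"type":"number"}},"required":["rows"]}

```bash
ls; mkdir -p pics; python3 - <<'E'
from bench import r, imaging
import cv2
o=r.get_obs()
for k in o: print(k,o[k])
for c in ["scene","side"]:
    f=imaging.grab_frame(c); cv2.imwrite(f"pics/{c}0.png",f); print(c,imaging.camera_info(c))
E
```

```text
pics
clock 0.0
joints [-1.28810443  0.47785271  0.02233382  1.55645415 -0.01151528  1.10930937
 -0.08311476]
qvel [-0.00147111 -0.00045355 -0.00088193 -0.0012162   0.00059991  0.00122138
 -0.00101169]
tau [ 1.63345217e-04 -5.96460021e+01  1.60761852e+00 -2.81209660e+01
  1.23438437e-02  9.16521123e-03 -8.98071420e-06]
tcp_pos [0.25689959 0.62355165 0.23028919]
orientation [-6.09900262e-01 -3.08157273e+00  2.95284051e-03]
contact_force [0.07968174 0.48035313 0.59784207]
moment [ 0.00580524  0.00422276 -0.0028193 ]
grip_width 0.08542169337683433
scene {'camera_matrix': array([[393.147036  ,   0.        , 320.21986858],
       [  0.        , 393.147036  , 205.81301111],
       [  0.        ,   0.        ,   1.        ]]), 'xyz': array([ 0.87403694, -0.03041305,  1.09101482]), 'attitude': array([-2.25055473, -1.7693548 ,  0.28830729])}
side {'camera_matrix': array([[515.80258686,   0.        , 312.175758  ],
       [  0.        , 515.80258686, 200.47678796],
       [  0.        ,   0.        ,   1.        ]]), 'xyz': array([ 0.38386912, -0.24857165,  1.12873324]), 'attitude': array([-2.73925221,  0.70401252, -0.12853399])}
```

View pics/scene0.png

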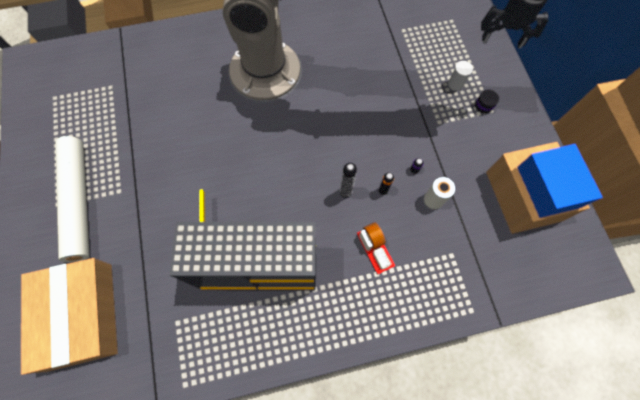

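View pics/side0.png

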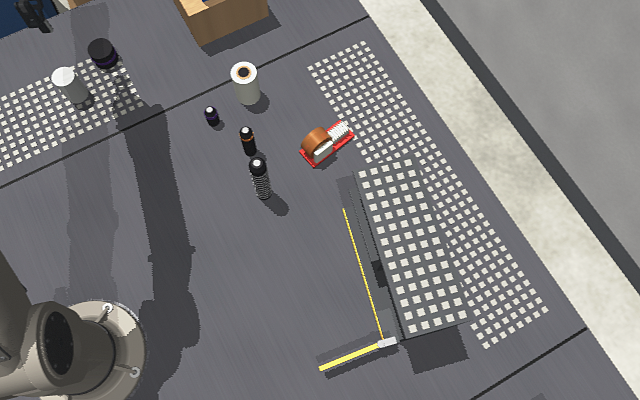

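```bash
cat > h.py <<'E'
from bench import r, imaging
import numpy as np, cv2
from scipy.spatial.transform import Rotation as R
def proj(c,P,ci=None):
    ci=ci or imaging.camera_info(c); K=ci["camera_matrix"]; Rm=R.from_rotvec(ci["attitude"]).as_matrix()
    p=(np.atleast_2d(P)-ci["xyz"])@Rm; p=p@K.T; return p[:,:2]/p[:,2:]
def ray(c,uv,ci=None):
    ci=ci or imaging.camera_info(c); d=np.linalg.inv(ci["camera_matrix"])@np.array([uv[0],uv[1],1.]); d=R.from_rotvec(ci["attitude"]).as_matrix()@d
    return ci["xyz"],d/np.linalg.norm(d)
def tri(obs):
    A=np.zeros((3,3));b=np.zeros(3)
    for c,uv in obs:
        o,d=ray(c,uv); M=np.eye(3)-np.outer(d,d); A+=M;b+=M@o
    X=np.linalg.solve(A,b); return X,[np.linalg.norm(proj(c,X)[0]-uv) for c,uv in obs]
def atz(c,uv,z):
    o,d=ray(c,uv); return o+d*(z-o[2])/d[2]
E
python3 - <<'E'
from h import *
np.set_printoptions(precision=4,suppress=True)
print(proj("scene",[[0,0,0],[.257,.624,.23]]))
for c in ["scene","side"]: imaging.grab_frame(c)
for q in ["rack","lower_bay","upper_bay","tall_bay","bar_hinge","bar_tip","short_part","medium_part","tall_part","tape_dispenser","film_roll"]:
    ob=[]
    for c in ["scene","side"]:
        t=imaging.tip_of(c,q); 
        if t: ob.append((c,np.array(t[0]["position"]))); print(q,c,t[0]["position"],t[0]["conf"], atz(c,t[0]["position"],0.0))
    if len(ob)==2: print("   ",*tri(ob))
print(r.get_obs()["clock"])
E
```

```text
[[264.6907  69.1661]
 [499.1677  45.9077]]
rack scene [260.2, 267.6] 0.84 [ 0.6483 -0.1397  0.    ]
rack side [387.5, 269.2] 0.8 [ 0.645  -0.1435  0.    ]
    [ 0.6467 -0.1416 -0.0095] [np.float64(0.3813265220502442), np.float64(0.47751920191091374)]
lower_bay side [378.7, 234.8] 0.67 [ 0.6687 -0.0669  0.    ]
upper_bay side [320.3, 369.8] 0.18 [ 0.4116 -0.2562  0.    ]
tall_bay scene [229.3, 268.1] 0.91 [ 0.6294 -0.2234  0.    ]
tall_bay side [401.3, 300.8] 0.96 [ 0.6349 -0.217   0.    ]
    [ 0.6322 -0.219   0.0156] [np.float64(0.6573930815044946), np.float64(0.836031918374204)]
bar_hinge side [382.8, 345.1] 0.58 [ 0.5514 -0.2768  0.    ]
bar_tip scene [202.1, 190.6] 0.67 [ 0.3822 -0.2638  0.    ]
bar_tip side [321.3, 368.8] 0.83 [ 0.4144 -0.2555  0.    ]
    [ 0.4117 -0.2527  0.0631] [np.float64(0.9463989468239467), np.float64(1.3417913807315687)]
short_part scene [414.8, 169.7] 0.43 [0.4657 0.3723 0.    ]
short_part side [211.0, 121.0] 0.62 [0.4593 0.3732 0.    ]
    [ 0.4606  0.3781 -0.0117] [np.float64(0.5055109729954724), np.float64(0.6335050169387882)]
medium_part scene [386.0, 191.1] 0.76 [ 0.5119  0.267  -0.    ]
medium_part side [262.4, 191.2] 0.64 [0.4861 0.1523 0.    ]
    [ 0.4886  0.2462 -0.1144] [np.float64(15.835511317141602), np.float64(19.830224949896248)]
tall_part scene [344.4, 192.8] 0.81 [0.4881 0.1451 0.    ]
tall_part side [262.7, 193.6] 0.75 [0.484  0.1468 0.    ]
    [ 0.4851  0.1476 -0.0065] [np.float64(0.5008439544090928), np.float64(0.6434047212694565)]
tape_dispenser scene [375.8, 249.4] 0.67 [0.6746 0.1876 0.    ]
tape_dispenser side [323.9, 144.1] 0.91 [0.6699 0.1882 0.    ]
    [ 0.6725  0.1905 -0.0088] [np.float64(0.40701827616108477), np.float64(0.4812923942949216)]
film_roll scene [433.4, 200.3] 0.73 [0.5728 0.3948 0.    ]
film_roll side [247.9, 93.7] 0.69 [0.5716 0.3976 0.    ]
    [ 0.5721  0.3963 -0.0003] [np.float64(0.4674273941777908), np.float64(0.558596376484625)]
1.3
```

```bash
python3 - <<'E'
import cv2
a=cv2.imread("pics/scene0.png")[180:300,160:330]; b=cv2.imread("pics/side0.png")[150:380,310:480]
cv2.imwrite("pics/z1.png",cv2.resize(a,None,fx=4.6,fy=4.6,interpolation=cv2.INTER_CUBIC))
cv2.imwrite("pics/z2.png",cv2.resize(b,None,fx=2.6,fy=2.6,interpolation=cv2.INTER_CUBIC))
E
```

```text
(no output)
```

View pics/z1.png

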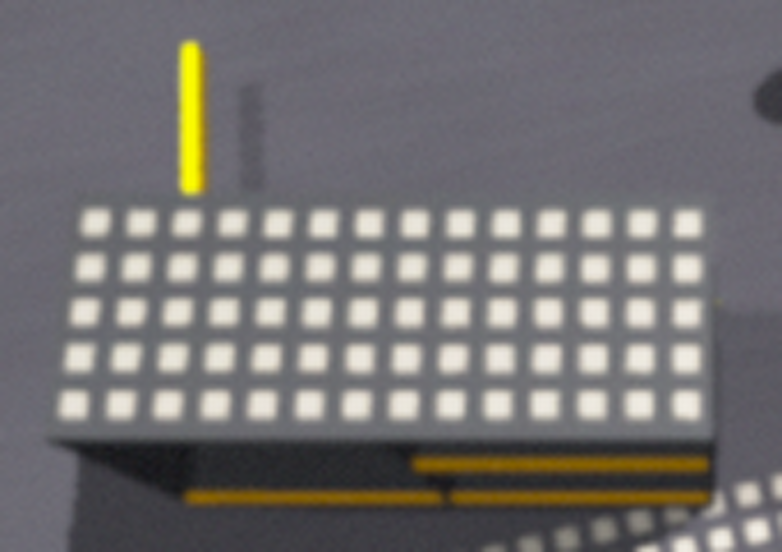

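View pics/z2.png

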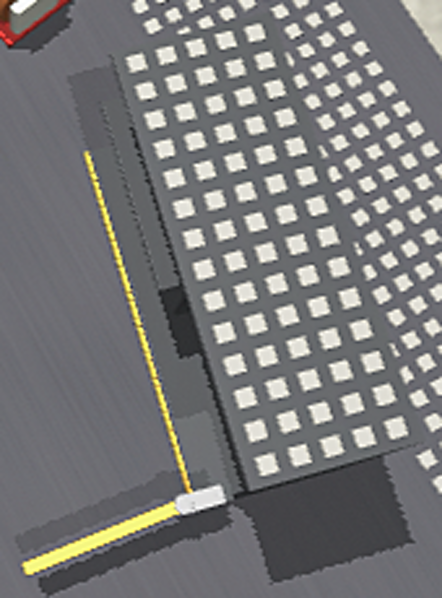

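```bash
python3 - <<'E'
from h import *
from scipy.optimize import least_squares
np.set_printoptions(precision=4,suppress=True)
s=lambda x,y:(160+x/4.6-.5,180+y/4.6-.5); d=lambda x,y:(310+x/2.6-.5,150+y/2.6-.5)
C=[("scene",s(83,197),(-.06,-.156)),("scene",s(715,195),(-.06,.156)),("scene",s(713,440),(.06,.156)),("scene",s(50,438),(.06,-.156)),
("side",d(112,55),(-.06,.156)),("side",d(240,493),(-.06,-.156))]
def W(p,l): 
    c,q=np.cos(p[2]),np.sin(p[2]); l=np.array(l); return np.array([p[0]+c*l[0]-q*l[1],p[1]+q*l[0]+c*l[1]])
def f(p): return np.concatenate([proj(c,[*W(p,l),.247])[0]-u for c,u,l in C])
z=least_squares(f,[.648,-.142,0],loss='soft_l1'); print(z.x,np.degrees(z.x[2]),z.fun.reshape(-1,2))
p=z.x
for n,l in dict(lower=(0,.077),tall=(0,-.077),hinge=(-.078,-.15),fl=(-.06,.156),fr=(-.06,-.156)).items(): print(n,W(p,l))
print(proj("side",[*W(p,(-.078,-.15)),.071]),proj("side",[*W(p,(-.06,.156)),.015]),proj("side",[*W(p,(-.06,-.156)),.015]))
print(proj("scene",[*W(p,(.056,-.15)),.02]))
for c,u in [("side",d(28,568)),("scene",s(190,42))]: print("bar",atz(c,u,.071))
E
```

```text
[ 0.6473 -0.1419 -0.2469] -14.147287910457857 [[-1.8681 -1.8263]
 [ 0.2777 -0.1183]
 [ 0.0575  0.3906]
 [-1.8382 -0.431 ]
 [-1.0127 -1.4506]
 [ 2.1308 -0.6367]]
lower [ 0.6661 -0.0672]
tall [ 0.6285 -0.2166]
hinge [ 0.535  -0.2683]
fl [0.6272 0.024 ]
fr [ 0.551  -0.2785]
[[378.5088 343.5143]] [[343.1557 207.5649]] [[384.0675 345.5898]]
[[201.2395 286.3993]]
bar [ 0.4115 -0.2527  0.071 ]
bar [ 0.4075 -0.2513  0.071 ]
```

```bash
cat > kin.py <<'E'
import numpy as np
from scipy.spatial.transform import Rotation as R
def T(x,rpy=(0,0,0)):
    m=np.eye(4); m[:3,3]=x; m[:3,:3]=R.from_euler('xyz',rpy).as_matrix(); return m
pi=np.pi
L=[T((0,0,.155),(0,0,-pi)),T((0,.03,.21)),T((0,.035,.205)),T((-.02,-.03,.19),(0,0,-pi)),T((-.02,.025,.195),(0,0,-pi)),T((0,.03,.19)),T((-.015,.073,.11),(0,-pi/2,0))]
AX=['z','y','z','y','z','y','z']
def fk(q):
    m=np.eye(4); out=[]
    for l,a,t in zip(L,AX,q):
        j=np.eye(4); j[:3,:3]=R.from_euler(a,t).as_matrix(); m=m@l@j; out.append(m)
    return out
E
python3 - <<'E'
from kin import *
np.set_printoptions(precision=4,suppress=True)
q=[-1.28810443,0.47785271,0.02233382,1.55645415,-0.01151528,1.10930937,-0.08311476]
for s in (1,):
    for m in fk(q): print(m[:3,3], m[:3,2])
print(R.from_rotvec([-6.09900262e-01,-3.08157273e+00,2.95284051e-03]).as_matrix()); print(fk(q)[-1])
E
```

```text
[0.    0.    0.155] [0. 0. 1.]
[-0.0288 -0.0084  0.365 ] [-0.1283  0.4416  0.888 ]
[-0.0887  0.0724  0.547 ] [-0.1283  0.4416  0.888 ]
[-0.0791  0.1483  0.7246] [ 0.2672 -0.8399  0.4724]
[-0.0057  0.0011  0.8341] [ 0.2672 -0.8399  0.4724]
[ 0.0163 -0.1673  0.9245] [0.0105 0.0353 0.9993]
[-0.0479 -0.1991  1.0364] [ 0.2932 -0.9556  0.0307]
[[-0.9246  0.3809 -0.0006]
 [ 0.3809  0.9246 -0.0018]
 [-0.0001 -0.0019 -1.    ]]
[[ 0.0899 -0.9518  0.2932 -0.0479]
 [ 0.0595 -0.2887 -0.9556 -0.1991]
 [ 0.9942  0.1033  0.0307  1.0364]
 [ 0.      0.      0.      1.    ]]
```

```bash
cat >> h.py <<'E'
def Rt(phi,th,s=1):
    p,t=np.radians([phi,th]); z=np.array([np.cos(t)*np.cos(p),np.cos(t)*np.sin(p),-np.sin(t)]); y=s*np.array([-np.sin(p),np.cos(p),0]); return np.stack([np.cross(y,z),y,z],1)
def plan(pos,phi,th,s=1,grasp=False):
    """pos of TCP (or grasp point) target -> tool frame delta"""
    o=r.get_obs(); M=R.from_rotvec(o["orientation"]).as_matrix(); Rg=Rt(phi,th,s); pos=np.array(pos,float)
    if grasp: pos=pos+Rg[:,2]*.019
    d=M.T@(pos-o["tcp_pos"])*100; w=np.degrees(R.from_matrix(M.T@Rg).as_rotvec())
    n=max(np.linalg.norm(d)/4.1,np.linalg.norm(w)/7.1)
    print("t%.2f"%o["clock"],"xyz",np.round(d,2),"rot",np.round(w,1),"rows>=%.1f"%n,"per row",np.round(d/n,2),np.round(w/n,2))
    return d,w
def st():
    o=r.get_obs(); M=R.from_rotvec(o["orientation"]).as_matrix(); z=M[:,2]
    print("t%.2f q"%o["clock"],np.round(o["joints"],3),"tcp",np.round(o["tcp_pos"],4),"grasp",np.round(o["tcp_pos"]-.019*z,4),"phi %.1f th %.1f roll %.1f"%(np.degrees(np.arctan2(z[1],z[0])),np.degrees(np.arcsin(-z[2])),np.degrees(np.arcsin(M[2,1]))),"F",np.round(o["contact_force"],1),"w %.4f"%o["grip_width"])
    open("log.txt","a").write(repr([list(o["joints"]),list(o["tcp_pos"]),list(o["orientation"])])+"\n")
E
python3 -c "
from h import *
st(); plan([.40,.45,.25],39,45); plan([.40,.45,.25],39,45,-1)"
```

```text
t1.30 q [-1.288  0.477  0.022  1.555 -0.012  1.109 -0.083] tcp [0.2571 0.6241 0.2313] grasp [0.2571 0.6241 0.2503] phi 117.3 th 90.0 roll 0.0 F [0.8 0.4 0.2] w 0.0852
t1.30 xyz [-19.84 -10.66  -1.87] rot [-24.1 -40.5 -58.1] rows>=10.5 per row [-1.88 -1.01 -0.18] [-2.28 -3.85 -5.51]
t1.30 xyz [-19.84 -10.66  -1.87] rot [-46.2  27.4 111.5] rows>=17.4 per row [-1.14 -0.61 -0.11] [-2.65  1.57  6.4 ]
```

Call:
jog_arm --rows '[{"xyz": [-1.8, -1, -0.1], "delta_rot": [-2.2, -3.8, -5.4], "fingers": 0}, {"xyz": [-3.6, -2, -0.3], "delta_rot": [-4.4, -7.6, -10.8], "fingers": 0}, {"xyz": [-5.4, -3, -0.5], "delta_rot": [-6.6, -11.4, -16.2], "fingers": 0}, {"xyz": [-7.2, -4, -0.7], "delta_rot": [-8.8, -15.2, -21.6], "fingers": 0}, {"xyz": [-9, -5, -0.9], "delta_rot": [-11, -19, -27], "fingers": 0}]'

```text
clock: 1.72
tcp_pos: [0.3213, 0.5437, 0.2408]
orientation: [-0.128, 2.771, 0.176]
contact_force: [0.2, -0.8, -0.7]
grip_width: 0.0853
```

```bash
python3 -c "
from h import *
st(); plan([.40,.45,.25],39,45)"
```

```text
t1.72 q [-1.338  0.27   0.056  1.898  0.413  0.775  0.109] tcp [0.3213 0.5437 0.2408] grasp [0.3147 0.541  0.2585] phi 21.7 th 68.0 roll 6.1 F [ 0.2 -0.8 -0.7] w 0.0853
t1.72 xyz [ -7.04 -10.03   0.59] rot [-12.9 -21.5 -30.7] rows>=5.6 per row [-1.26 -1.8   0.11] [-2.31 -3.85 -5.5 ]
```

Call:
jog_arm --rows '[{"xyz": [-1.4, -2, 0.1], "delta_rot": [-2.3, -3.8, -5.4], "fingers": 0.1}, {"xyz": [-2.8, -4, 0.2], "delta_rot": [-4.6, -7.6, -10.8], "fingers": 0.2}, {"xyz": [-4.2, -6, 0.3], "delta_rot": [-6.9, -11.4, -16.2], "fingers": 0.2}, {"xyz": [-5.6, -8, 0.4], "delta_rot": [-9.2, -15.2, -21.6], "fingers": 0.2}, {"xyz": [-7, -10, 0.6], "delta_rot": [-11.5, -19, -27], "fingers": 0.2}]'

```text
clock: 2.13
tcp_pos: [0.3958, 0.4552, 0.2501]
orientation: [-0.68, 2.348, 0.306]
contact_force: [1.6, 0.9, 0.8]
grip_width: 0.0682
```

```bash
python3 -c "
from h import *
st(); plan([.40,.45,.25],39,20)"; cat > fit.py <<'E'
import numpy as np
from scipy.optimize import least_squares
from scipy.spatial.transform import Rotation as R
D=[eval(l) for l in open("log.txt")]
# params: d1,d3,d5,d7, a3(elbow x offset before j4), a4 after, a6 wrist x offset, base yaw, tool yaw
def fk(q,p,full=False):
    d1,d3,d5,d7,a3,a4,a6,by,ty,l=p
    Rm=R.from_euler('z',by).as_matrix(); x=np.zeros(3); pts=[]
    def rot(a,t):
        nonlocal Rm; Rm=Rm@R.from_euler(a,t).as_matrix()
    def tr(v):
        nonlocal x; x=x+Rm@np.array(v); pts.append(x)
    rot('z',q[0]);tr([0,0,d1]);rot('y',q[1]);rot('z',q[2]);tr([a3,0,d3]);rot('y',q[3]);tr([a4,0,0]);rot('z',q[4]);tr([0,l,d5]);rot('y',q[5]);tr([a6,0,0]);rot('z',q[6]+ty);tr([0,0,d7])
    return (x,Rm,pts) if full else (x,Rm)
def res(p):
    o=[]
    for q,t,w in D:
        x,M=fk(q,p); o+=list(x-t)+list(.3*(R.from_matrix(M.T@R.from_rotvec(w).as_matrix()).as_rotvec()))
    return np.array(o)
best=None
for by in (2.47,):
  for ty in np.arange(-3,3.2,.8):
    s=least_squares(res,[.38,.4,.4,.35,.0,0,.1,by,ty,0],max_nfev=500)
    if best is None or s.cost<best.cost: best=s
if __name__=="__main__":
    np.set_printoptions(precision=4,suppress=True); print(best.cost,best.x); print(np.abs(best.fun).max())
E
python3 fit.py
```

```text
t2.13 q [-1.323  0.093  0.196  2.257  1.159  0.342 -0.03 ] tcp [0.3958 0.4552 0.2501] grasp [0.3856 0.4479 0.2644] phi 35.5 th 48.7 roll 2.1 F [1.6 0.9 0.8] w 0.0682
t2.13 xyz [-0.05 -0.66  0.03] rot [ -3.7 -28.6  -5.2] rows>=4.1 per row [-0.01 -0.16  0.01] [-0.9  -6.93 -1.25]
0.07773856165921668 [ 1.5719 -0.7575  1.2273 -0.4534 -0.048   0.6482  0.4708  0.7813 -0.9272
  0.6583]
0.2758321534887936
```

```bash
cat > fit2.py <<'E'
import numpy as np, itertools
from scipy.optimize import least_squares
from scipy.spatial.transform import Rotation as R
import fit
D=fit.D
out=[]
for sg in itertools.product([1,-1],repeat=4):
  S=np.array([sg[0],1,sg[1],1,sg[2],1,sg[3]])
  def res(p):
    o=[]
    for q,t,w in D:
        x,M=fit.fk(S*np.array(q),p); o+=list(x-t)+list(.3*(R.from_matrix(M.T@R.from_rotvec(w).as_matrix()).as_rotvec()))
    return np.array(o)
  az=np.arctan2(D[0][1][1],D[0][1][0])
  for ty in (-1.5,0,1.5,3):
    s=least_squares(res,[.38,.4,.4,.35,.0,0,.1,az-sg[0]*D[0][0][0],ty,0],max_nfev=200); out.append((s.cost,sg,s.x,np.abs(s.fun).max()))
out.sort(key=lambda t:t[0]); np.set_printoptions(precision=4,suppress=True)
for o in out[:5]: print(*o)
E
time python3 fit2.py
```

```text
2.5122295603354055e-05 (-1, -1, -1, -1) [ 0.5506  0.444   0.6453  0.2915  0.005   0.1453  0.0467 -0.0069  1.5647
 -0.0552] 0.004755167380667752
2.512229560337099e-05 (-1, -1, -1, -1) [ 0.5506  0.444   0.6453  0.2915  0.005   0.1453  0.0467 -0.0069  1.5647
 -0.0552] 0.004755168615884736
2.512229560348861e-05 (-1, -1, -1, -1) [ 0.5506  0.444   0.6453  0.2915  0.005   0.1453  0.0467 -0.0069  1.5647
 -0.0552] 0.004755168728909714
2.512229560349279e-05 (-1, -1, -1, -1) [ 0.5506  0.444   0.6453  0.2915  0.005   0.1453  0.0467 -0.0069  1.5647
 -0.0552] 0.00475516819222474
0.00025955332536077493 (1, -1, -1, -1) [ 0.6895  0.1479  0.6874 -0.0026  0.2276  0.2001  0.1265  2.6325  1.5729
 -0.0935] 0.01627144180978128
real	0m15.694s
user	0m15.396s
sys	0m0.097s
```

Call:
jog_arm --rows '[{"xyz": [0, 0, 0], "delta_rot": [-0.9, -6, -1], "fingers": 0.2}, {"xyz": [0, 0, 0], "delta_rot": [-1.8, -12, -2], "fingers": 0.2}, {"xyz": [0, 0, 0], "delta_rot": [-2.5, -17, -3], "fingers": 0.2}, {"xyz": [0, 0, 0], "delta_rot": [-3.4, -22, -4], "fingers": 0.2}, {"xyz": [0, 0, 0], "delta_rot": [-3.7, -27, -5], "fingers": 0.2}]'

```text
clock: 2.55
tcp_pos: [0.4004, 0.4512, 0.2499]
orientation: [-0.653, 2.085, 0.347]
contact_force: [1.0, -0.3, 0.5]
grip_width: 0.0682
```

```bash
python3 -c "
from h import *
st(); plan([.40,.45,.25],39,20); o=r.get_obs(); f=imaging.grab_frame('side'); cv2.imwrite('pics/s1.png',f); f=imaging.grab_frame('wrist'); cv2.imwrite('pics/w1.png',f);print(imaging.camera_info('wrist'))"; python3 fit2.py|head -1
```

```text
t2.55 q [-1.293  0.136  0.089  2.413  2.073  0.553 -0.948] tcp [0.4004 0.4512 0.2499] grasp [0.3875 0.4422 0.2605] phi 34.8 th 34.0 roll 0.0 F [ 1.  -0.3  0.5] w 0.0682
t2.55 xyz [ 0.05 -0.07 -0.09] rot [ -3.8 -14.   -1.9] rows>=2.1 per row [ 0.02 -0.04 -0.04] [-1.83 -6.8  -0.94]
{'camera_matrix': array([[321.5684813 ,   0.        , 319.08415121],
       [  0.        , 321.5684813 , 199.59469387],
       [  0.        ,   0.        ,   1.        ]]), 'xyz': array([0.26561916, 0.35648246, 0.26232406]), 'attitude': array([0.99005683, 1.90875014, 1.42177381])}
0.0003074357110432609 (-1, -1, -1, -1) [ 0.349   0.5835  0.544   0.4029 -0.0769  0.0262 -0.0018 -0.051   1.5295
```

View pics/s1.png

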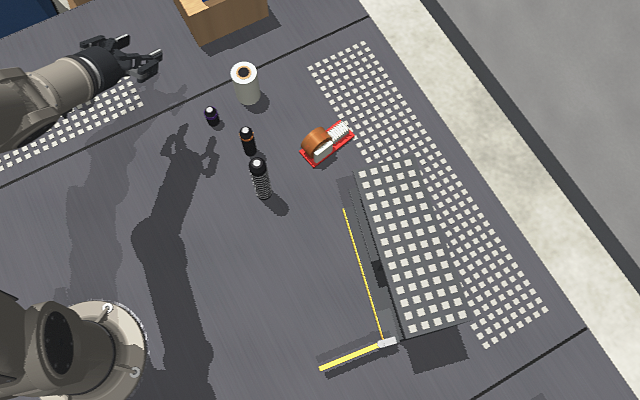

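View pics/w1.png

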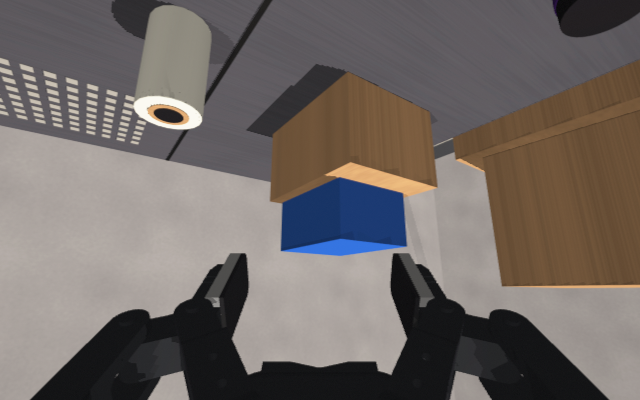

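```bash
cat > fit3.py <<'E'
import numpy as np, itertools
from scipy.optimize import least_squares
from scipy.spatial.transform import Rotation as R
S=np.array([-1,1,-1,1,-1,1,-1])
NP=14
def fk(q,p,full=False):
    # offsets: (a1,l1,d1) before j2 ; (a3,l3,d3) before j4 ; (a4,0,0)+... (a5,l5,d5) before j6; (a6,l6,.) before j7; d7 ; by, ty
    a1,d1,a3,l3,d3,a5,l5,d5,a6,l6,d7,by,ty,h=p
    q=S*np.array(q)
    x=np.zeros(3); Rm=R.from_euler('z',by).as_matrix(); pts=[]
    for ax,t,v in [('z',q[0],(a1,0,d1)),('y',q[1],(0,0,0)),('z',q[2],(a3,l3,d3)),('y',q[3],(a5,0,0)),('z',q[4],(0,l5,d5)),('y',q[5],(a6,l6,0)),('z',q[6]+ty,(0,0,d7))]:
        Rm=Rm@R.from_euler(ax,t).as_matrix(); x=x+Rm@np.array(v); pts.append(x)
    return (x,Rm,pts) if full else (x,Rm)
p0=np.array([0,.36,0,0,.4,0,0,.4,.1,0,.35,0,1.57,0])
def fit(D):
    def res(p):
        o=[]
        for q,t,w in D:
            x,M=fk(q,p); o+=list(x-t)+list(.3*(R.from_matrix(M.T@R.from_rotvec(w).as_matrix()).as_rotvec()))
        return np.array(o+list(.002*(p-p0)))
    s=least_squares(res,p0); return s.x,s.fun[:-NP].reshape(-1,6)
if __name__=="__main__":
    np.set_printoptions(precision=4,suppress=True)
    D=[eval(l) for l in open("log.txt")]; D=[d for i,d in enumerate(D) if i==0 or abs(np.array(d[0])-D[i-1][0]).max()>.001]
    p,f=fit(D); print(len(D),p); print(f); np.save("p.npy",p)
E
python3 fit3.py
```

```text
4 [ 0.0027  0.3111  0.0019 -0.0607  0.5263  0.0052 -0.0004  0.4776 -0.0006
 -0.0004  0.3296 -0.0006  1.5703  0.    ]
[[-0.0004 -0.0005  0.0002  0.      0.     -0.    ]
 [ 0.0007  0.001  -0.0003 -0.0001  0.     -0.    ]
 [-0.0003 -0.0008  0.0001 -0.0001  0.      0.    ]
 [-0.0001  0.0003  0.     -0.0001 -0.      0.    ]]
```

```bash
cat >> h.py <<'E'
H=dict(short_part=(.058,.015),medium_part=(.110,.015),tall_part=(.180,.018),film_roll=(.1,.03))
def sil(c,x,y,h,rad,z0=0,ci=None):
    a=np.linspace(0,2*np.pi,40); P=np.array([[x+rad*np.cos(t),y+rad*np.sin(t),z] for z in (z0,z0+h) for t in a])
    hull=cv2.convexHull((proj(c,P,ci)*16).astype(np.int32).reshape(-1,1,2)); m=np.zeros((400,640),np.uint8)
    cv2.fillConvexPoly(m,hull,1,shift=4); return m>0
def locate(q,x0,z0=0,cams=("scene","side"),grab=False,ret=False):
    from scipy.optimize import minimize
    h,rad=H[q]; ms={}
    for c in cams:
        if grab: imaging.grab_frame(c)
        l=imaging.cut_out(c,q)
        l=sorted(l,key=lambda d:np.linalg.norm(np.array(d["position"])-proj(c,[x0[0],x0[1],z0+h/2])[0]))
        if l: ms[c]=l[0]; 
    cis={c:imaging.camera_info(c) for c in ms}
    def mom(m): v,u=np.nonzero(m); return np.array([u.mean(),v.mean(),0*len(u)**.5])
    def iou(p,c): s=sil(c,*p,h,rad,z0,cis[c]); return (s&ms[c]["region"]).sum()/(s|ms[c]["region"]).sum()
    f=lambda p: sum(1-iou(p,c) for c in ms)
    for st_ in (.01,.004,.0015):
        b=minimize(f,x0,method="Nelder-Mead",options=dict(initial_simplex=np.array([x0,[x0[0]+st_,x0[1]],[x0[0],x0[1]+st_]]),xatol=1e-4)); x0=b.x
    print(q,np.round(x0,4),{c:(round(ms[c]["conf"],2),round(iou(x0,c),2),[round(v) for v in ms[c]["position"]]) for c in ms}); return x0
E
python3 - <<'E'
from h import *
locate("short_part",[.460,.376]);locate("medium_part",[.51,.265]);locate("tall_part",[.485,.147]);locate("film_roll",[.572,.396])
E
```

```text
short_part [0.466  0.3701] {'scene': (0.54, np.float64(0.7), [416, 166]), 'side': (0.6, np.float64(0.77), [210, 117])}
medium_part [0.5132 0.2533] {'scene': (0.54, np.float64(0.87), [388, 184])}
tall_part [0.4884 0.1484] {'scene': (0.95, np.float64(0.87), [345, 178]), 'side': (0.83, np.float64(0.83), [259, 176])}
film_roll [0.5703 0.3983] {'scene': (0.56, np.float64(0.96), [437, 195]), 'side': (0.78, np.float64(0.85), [247, 82])}
```

Call:
jog_arm --rows '[{"xyz": [0, 0, 0], "delta_rot": [0, 0, -7], "fingers": 0.2}, {"xyz": [0, 0, 0], "delta_rot": [0, 0, -14], "fingers": 0.2}, {"xyz": [0, 0, 0], "delta_rot": [0, 0, -21], "fingers": 0.2}, {"xyz": [0, 0, 0], "delta_rot": [0, 0, -28], "fingers": 0.2}, {"xyz": [0, 0, 0], "delta_rot": [0, 0, -35], "fingers": 0.2}]'

```text
clock: 3.47
tcp_pos: [0.401, 0.4505, 0.2493]
orientation: [-1.244, 1.776, -0.009]
contact_force: [-0.5, 0.3, 0.1]
grip_width: 0.0684
```

Call:
jog_arm --rows '[{"xyz": [0, 0, 0], "delta_rot": [0, 0, -7], "fingers": 0.2}, {"xyz": [0, 0, 0], "delta_rot": [0, 0, -14], "fingers": 0.2}, {"xyz": [0, 0, 0], "delta_rot": [0, 0, -21], "fingers": 0.2}, {"xyz": [0, 0, 0], "delta_rot": [0, 0, -28], "fingers": 0.2}, {"xyz": [0, 0, 0], "delta_rot": [0, 0, -35], "fingers": 0.2}]'

```text
clock: 3.88
tcp_pos: [0.4012, 0.4506, 0.2496]
orientation: [-1.742, 1.328, -0.361]
contact_force: [0.5, 0.5, 0.0]
grip_width: 0.0683
```

```bash
python3 -c "
from h import *
st(); plan([.45,.374,.2],-14,20,-1,True); plan([.45,.374,.2],10,20,-1,True)"; python3 fit3.py
```

```text
t3.88 q [-1.391  0.135  0.196  2.415  2.074  0.536  0.281] tcp [0.4012 0.4506 0.2496] grasp [0.3883 0.4417 0.2603] phi 34.5 th 34.2 roll -51.3 F [0.5 0.5 0. ] w 0.0683
t3.88 xyz [11.21  0.5   3.86] rot [-15.4  46.8 -81. ] rows>=13.4 per row [0.84 0.04 0.29] [-1.16  3.51 -6.06]
t3.88 xyz [10.56  0.46  4.23] rot [ -1.4  29.3 -95.9] rows>=14.1 per row [0.75 0.03 0.3 ] [-0.1   2.07 -6.79]
5 [ 0.0024  0.3012  0.0011 -0.0608  0.5304  0.0007 -0.0004  0.4747 -0.0003
 -0.0004  0.3292 -0.0004  1.5705  0.    ]
[[-0.0004 -0.0004  0.0001  0.      0.     -0.    ]
 [ 0.0006  0.0009 -0.0002 -0.      0.     -0.    ]
 [-0.0002 -0.0007  0.     -0.0001  0.      0.    ]
 [ 0.0004  0.0017 -0.0002 -0.0001 -0.      0.    ]
 [-0.0005 -0.0014  0.0002 -0.     -0.0001  0.    ]]
```

Call:
jog_arm --rows '[{"xyz": [0.8, 0, 0.3], "delta_rot": [-1.1, 3.5, -6], "fingers": 0.2}, {"xyz": [1.6, 0, 0.6], "delta_rot": [-2.2, 7, -12], "fingers": 0.2}, {"xyz": [2.4, 0, 0.9], "delta_rot": [-3.3, 10.5, -18], "fingers": 0.2}, {"xyz": [3.2, 0, 1.2], "delta_rot": [-4.4, 14, -24], "fingers": 0.2}, {"xyz": [4, 0, 1.4], "delta_rot": [-5.5, 17.5, -30], "fingers": 0.2}]'

```text
clock: 4.3
tcp_pos: [0.4265, 0.4214, 0.2312]
orientation: [-2.124, 1.124, -0.829]
contact_force: [-0.2, -0.3, -0.1]
grip_width: 0.068
```

```bash
python3 -c "
from h import *
st(); plan([.45,.374,.2],-14,20,-1,True)"
```

```text
t4.30 q [-1.507  0.208  0.288  2.313  1.52   0.638  1.189] tcp [0.4265 0.4214 0.2312] grasp [0.4123 0.4175 0.2432] phi 15.5 th 39.2 roll -47.3 F [-0.2 -0.3 -0.1] w 0.0680
t4.30 xyz [5.34 3.19 4.35] rot [-10.4  31.4 -54.8] rows>=9.0 per row [0.59 0.35 0.48] [-1.16  3.48 -6.08]
```

Call:
jog_arm --rows '[{"xyz": [0.6, 0.3, 0.5], "delta_rot": [-1.1, 3.4, -6], "fingers": 0.2}, {"xyz": [1.2, 0.6, 1], "delta_rot": [-2.2, 6.8, -12], "fingers": 0.2}, {"xyz": [1.8, 0.9, 1.5], "delta_rot": [-3.3, 10.2, -18], "fingers": 0.2}, {"xyz": [2.4, 1.2, 2], "delta_rot": [-4.4, 13.6, -24], "fingers": 0.2}, {"xyz": [3, 1.5, 2.4], "delta_rot": [-5.5, 17, -30], "fingers": 0.2}]'

```text
clock: 4.72
tcp_pos: [0.4507, 0.3941, 0.2128]
orientation: [-2.48, 0.75, -1.392]
contact_force: [0.1, -0.2, -0.1]
grip_width: 0.0684
```

```bash
python3 -c "
from h import *
st(); plan([.45,.374,.2],-14,20,-1,True)"
```

```text
t4.72 q [-1.561  0.393  0.302  2.227  1.346  0.894  1.734] tcp [0.4507 0.3941 0.2128] grasp [0.4348 0.3955 0.223 ] phi -4.8 th 32.4 roll -24.0 F [ 0.1 -0.2 -0.1] w 0.0684
t4.72 xyz [0.55 2.32 2.61] rot [ -4.9  14.2 -24.6] rows>=4.1 per row [0.14 0.57 0.64] [-1.21  3.49 -6.06]
```

Call:
jog_arm --rows '[{"xyz": [0.1, 0.5, 0.5], "delta_rot": [-1, 3, -5.5], "fingers": 0.2}, {"xyz": [0.2, 1, 1], "delta_rot": [-2, 6, -11], "fingers": 0.2}, {"xyz": [0.3, 1.5, 1.5], "delta_rot": [-3, 9, -16.5], "fingers": 0.2}, {"xyz": [0.4, 2, 2], "delta_rot": [-4, 12, -21], "fingers": 0.2}, {"xyz": [0.5, 2.3, 2.6], "delta_rot": [-4.9, 14.2, -24.6], "fingers": 0.2}]'

```text
clock: 5.13
tcp_pos: [0.4667, 0.3707, 0.1927]
orientation: [2.444, -0.295, 1.713]
contact_force: [0.2, 0.2, -0.5]
grip_width: 0.0683
```

```bash
python3 -c "
from h import *
st(); f=imaging.grab_frame('wrist'); cv2.imwrite('pics/w2.png',f)
for q in ['short_part','medium_part']: print([(d['position'],d['conf']) for d in imaging.tip_of('wrist',q)])
print(proj('wrist',[[.466,.37,0],[.466,.37,.058],[.513,.253,0]]))
locate('short_part',[.466,.37],cams=('wrist',))
locate('short_part',[.466,.37],cams=('wrist','scene','side'))
locate('medium_part',[.51,.26],cams=('wrist','scene',))
"
```

```text
t5.13 q [-1.599  0.604  0.321  2.2    1.362  1.083  1.988] tcp [0.4667 0.3707 0.1927] grasp [0.4493 0.375  0.1991] phi -14.0 th 19.9 roll 0.2 F [ 0.2  0.2 -0.5] w 0.0683
[]
[([414.5, 338.4], 0.93)]
[[319.68872309 412.34369626]
 [319.81631469 383.11027072]
 [417.29014369 332.18208155]]
short_part [0.466 0.37 ] {}
short_part [0.4654 0.3683] {'scene': (0.54, np.float64(0.7), [416, 166]), 'side': (0.6, np.float64(0.78), [210, 117])}
medium_part [0.5097 0.256 ] {'wrist': (0.92, np.float64(0.16), [444, 276]), 'scene': (0.54, np.float64(0.86), [388, 184])}
```

View pics/w2.png

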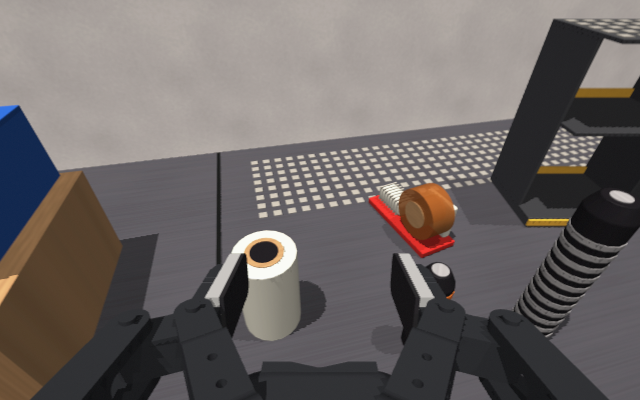

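```bash
python3 - <<'E'
from h import *
def crop(c,f,u,v,pts,k=8,w=24):
    im=cv2.imread(f).copy(); z=cv2.resize(im[v-w:v+w,u-w:u+w],None,fx=k,fy=k,interpolation=cv2.INTER_NEAREST)
    for x,y,h,rad,col in pts:
        m=sil(c,x,y,h,rad).astype(np.uint8)[v-w:v+w,u-w:u+w]; m=cv2.resize(m,None,fx=k,fy=k,interpolation=cv2.INTER_NEAREST)
        cs,_=cv2.findContours(m,cv2.RETR_EXTERNAL,cv2.CHAIN_APPROX_NONE); cv2.drawContours(z,cs,-1,col,1)
    return z
A=[crop("scene","pics/scene0.png",416,166,[(.466,.370,.058,.015,(0,255,0))]),crop("side","pics/side0.png",210,117,[(.466,.370,.058,.015,(0,255,0))])]
B=[crop("scene","pics/scene0.png",388,184,[(.512,.258,.11,.015,(0,255,0))]),crop("side","pics/side0.png",247,140,[(.512,.258,.11,.015,(0,255,0))])]
cv2.imwrite("pics/c1.png",cv2.resize(np.vstack([np.hstack(A),np.hstack(B)]),(600,600)))
E
```

```text
(no output)
```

View pics/c1.png

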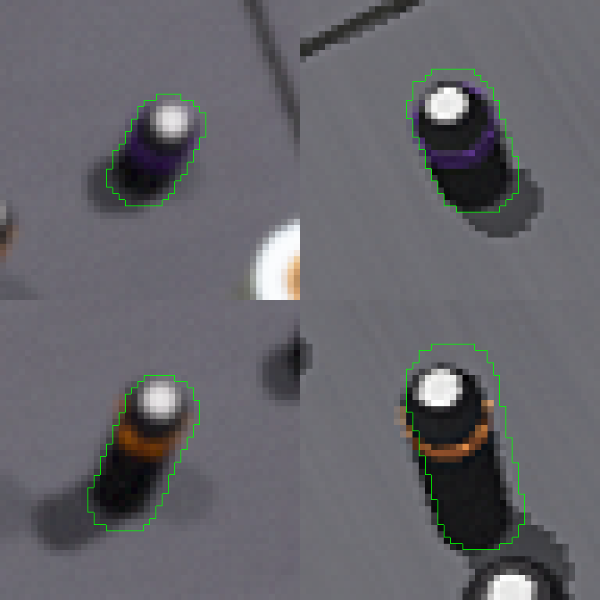

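Call:
jog_arm --rows '[{"xyz": [0, 0, -2], "delta_rot": [0, 0, 0], "fingers": 0.2}, {"xyz": [0.5, 0, -4], "delta_rot": [0, 0, 0], "fingers": 0.2}, {"xyz": [0.5, 0, -6], "delta_rot": [0, 3, 0], "fingers": 0.2}, {"xyz": [0.5, 0, -8], "delta_rot": [0, 6, 0], "fingers": 0.2}, {"xyz": [0.5, 0, -9], "delta_rot": [0, 6, 0], "fingers": 0.2}]'

```text
clock: 6.0
tcp_pos: [0.3844, 0.3918, 0.2288]
orientation: [2.35, -0.287, 1.835]
contact_force: [-0.5, -0.2, -1.0]
grip_width: 0.0684
```

```bash
python3 -c "
from h import *
st(); f=imaging.grab_frame('wrist'); cv2.imwrite('pics/w3.png',f)
print(proj('wrist',[[.466,.37,0],[.466,.37,.058],[.513,.256,0],[.513,.256,.11]]))
locate('short_part',[.466,.37],cams=('wrist',))
locate('medium_part',[.51,.26],cams=('wrist',))
locate('tall_part',[.487,.148],cams=('wrist',))
"
```

```text
t6.00 q [-1.763  0.585  0.274  2.203  1.23   1.281  1.979] tcp [0.3844 0.3918 0.2288] grasp [0.3665 0.3962 0.2334] phi -13.8 th 14.0 roll -0.1 F [-0.5 -0.2 -1. ] w 0.0684
[[321.81424798 363.55255723]
 [321.95445002 330.39070191]
 [398.51640798 309.30335652]
 [411.33755822 243.44278927]]
short_part [0.4734 0.3695] {'wrist': (0.57, np.float64(0.63), [321, 349])}
medium_part [0.509  0.2572] {'wrist': (0.61, np.float64(0.24), [406, 250])}
tall_part [0.489  0.1441] {'wrist': (0.55, np.float64(0.9), [511, 250])}
```

View pics/w3.png

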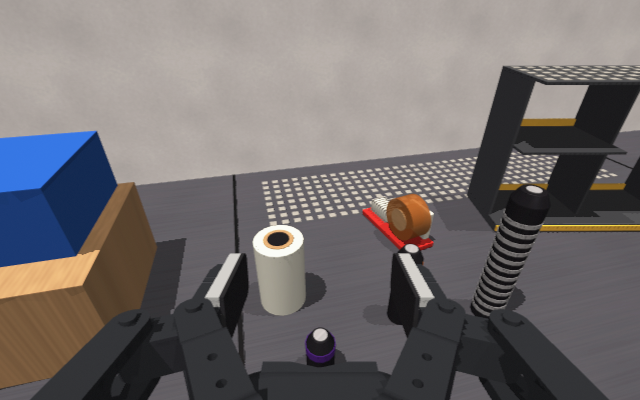

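```bash
python3 -c "
from h import *
plan([.425,.3805,.09],-14,15,-1,True)"
```

```text
t6.20 xyz [-12.65   0.04   9.04] rot [ 0.  -0.9 -0.2] rows>=3.8 per row [-3.34  0.01  2.38] [ 0.   -0.24 -0.06]
```

Call:
jog_arm --rows '[{"xyz": [-3, 0, 2.2], "delta_rot": [0, 0, 0], "fingers": 0.25}, {"xyz": [-6, 0, 4.4], "delta_rot": [0, 0, 0], "fingers": 0.25}, {"xyz": [-9, 0, 6.6], "delta_rot": [0, -0.5, 0], "fingers": 0.25}, {"xyz": [-11.5, 0, 8.2], "delta_rot": [0, -0.9, -0.2], "fingers": 0.25}, {"xyz": [-12.6, 0, 9], "delta_rot": [0, -0.9, -0.2], "fingers": 0.25}]'

```text
clock: 6.62
tcp_pos: [0.4449, 0.3738, 0.0832]
orientation: [2.36, -0.292, 1.81]
contact_force: [-0.4, 0.0, 0.8]
grip_width: 0.064
```

```bash
python3 -c "
from h import *
st(); plan([.465,.3705,.040],-14,15,-1,True)"
```

```text
t6.62 q [-1.634  0.906  0.277  2.173  1.379  1.108  1.697] tcp [0.4449 0.3738 0.0832] grasp [0.4271 0.3783 0.0882] phi -14.3 th 15.0 roll 0.1 F [-0.4  0.   0.8] w 0.0640
t6.62 xyz [-3.65 -0.19  4.98] rot [0.3 0.  0.1] rows>=1.5 per row [-2.42 -0.13  3.31] [0.17 0.02 0.05]
```

Call:
jog_arm --rows '[{"xyz": [-1, -0.1, 1.2], "delta_rot": [0.1, 0, 0], "fingers": 0.25}, {"xyz": [-2, -0.1, 2.4], "delta_rot": [0.2, 0, 0], "fingers": 0.25}, {"xyz": [-3, -0.2, 3.6], "delta_rot": [0.3, 0, 0], "fingers": 0.25}, {"xyz": [-3.6, -0.2, 4.8], "delta_rot": [0.3, 0, 0], "fingers": 0.25}, {"xyz": [-3.6, -0.2, 5], "delta_rot": [0.3, 0, 0], "fingers": 0.25}]'

```text
clock: 7.03
tcp_pos: [0.4855, 0.3638, 0.035]
orientation: [2.36, -0.291, 1.811]
contact_force: [0.6, -0.1, -0.2]
grip_width: 0.0639
```

```bash
python3 -c "
from h import *
st(); o=[]
for c,(u,v) in dict(side=(210,110),scene=(416,160),wrist=(320,300)).items():
    f=imaging.grab_frame(c)[max(0,v-70):v+70,u-90:u+90]; o.append(cv2.resize(f,(540,420))[:, :400])
    if c=='wrist': cv2.imwrite('pics/w4.png',f)
cv2.imwrite('pics/c2.png',np.hstack(o[:2]))"
```

```text
t7.03 q [-1.567  1.023  0.296  2.133  1.473  1.059  1.604] tcp [0.4855 0.3638 0.035 ] grasp [0.4677 0.3683 0.0399] phi -14.2 th 15.0 roll 0.1 F [ 0.6 -0.1 -0.2] w 0.0639
```

View pics/c2.png

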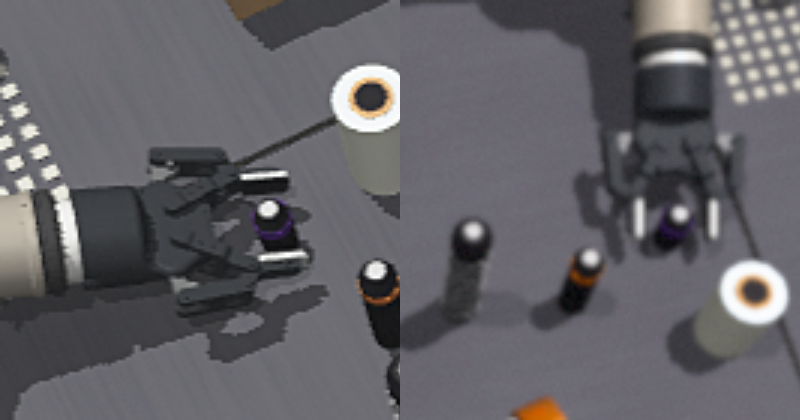

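Call:
jog_arm --rows '[{"xyz": [0, 0, 0], "delta_rot": [0, 0, 0], "fingers": 0.5}, {"xyz": [0, 0, 0], "delta_rot": [0, 0, 0], "fingers": 0.7}, {"xyz": [0, 0, 0], "delta_rot": [0, 0, 0], "fingers": 0.8}, {"xyz": [0, 0, 0], "delta_rot": [0, 0, 0], "fingers": 0.8}, {"xyz": [0, 0, 0], "delta_rot": [0, 0, 0], "fingers": 0.8}]' --grip_force 45

```text
clock: 7.6
tcp_pos: [0.4835, 0.3661, 0.0367]
orientation: [2.363, -0.29, 1.814]
contact_force: [-1.8, 1.6, 4.2]
grip_width: 0.0283
```

```bash
python3 -c "
from h import *
st(); plan([.467,.368,.26],-14,15,-1,True)"; python3 fit3.py | head -4
```

```text
t7.60 q [-1.57   1.019  0.295  2.134  1.471  1.061  1.605] tcp [0.4835 0.3661 0.0367] grasp [0.4657 0.3705 0.0416] phi -14.0 th 15.0 roll -0.0 F [-1.8  1.6  4.2] w 0.0283
t7.60 xyz [21.15  0.21 -5.46] rot [-0. -0.  0.] rows>=5.3 per row [ 3.97  0.04 -1.02] [-0.   -0.01  0.  ]
12 [-0.0021  0.2826  0.0075 -0.0636  0.535  -0.0088  0.0001  0.4648 -0.0019
  0.0001  0.3254  0.0007  1.5712  0.    ]
[[ 0.0006 -0.0004 -0.0007 -0.     -0.      0.0001]
 [ 0.0003  0.0017  0.0007  0.0001 -0.      0.0001]
```

Call:
jog_arm --rows '[{"xyz": [2, 0, -0.5], "delta_rot": [0, 0, 0], "fingers": 0.8}, {"xyz": [6, 0, -1.6], "delta_rot": [0, 0, 0], "fingers": 0.8}, {"xyz": [10, 0, -2.7], "delta_rot": [0, 0, 0], "fingers": 0.8}, {"xyz": [14, 0, -3.7], "delta_rot": [0, 0, 0], "fingers": 0.8}, {"xyz": [18, 0, -4.8], "delta_rot": [0, 0, 0], "fingers": 0.8}]'

```text
clock: 8.02
tcp_pos: [0.4833, 0.3655, 0.224]
orientation: [2.364, -0.288, 1.812]
contact_force: [0.5, 1.4, -0.6]
grip_width: 0.0287
```

```bash
python3 -c "
from h import *
st(); plan([.50,.17,.29],-14,15,-1,True);plan([.5333,-.0338,.24],-14,15,-1,True)"
```

```text
t8.02 q [-1.628  0.604  0.382  2.203  1.404  1.122  1.98 ] tcp [0.4833 0.3655 0.224 ] grasp [0.4655 0.3699 0.2289] phi -14.0 th 15.1 roll 0.1 F [ 0.5  1.4 -0.6] w 0.0287
t8.02 xyz [ 8.   18.58  6.31] rot [-0.   0.1  0.1] rows>=5.2 per row [1.55 3.59 1.22] [-0.    0.01  0.02]
t8.02 xyz [ 5.26 37.54 15.49] rot [-0.   0.1  0.1] rows>=10.0 per row [0.53 3.76 1.55] [-0.    0.01  0.01]
```

```bash
python3 -c "
from h import *
plan([.515,.19,.28],-30,15,-1,True)"
```

```text
t8.02 xyz [ 7.27 16.78  7.44] rot [-15.5   0.    4.2] rows>=4.8 per row [1.51 3.48 1.55] [-3.21  0.01  0.88]
```

Call:
jog_arm --rows '[{"xyz": [2, 2, 1.4], "delta_rot": [-3, 0, 0.8], "fingers": 0.8}, {"xyz": [4, 5.5, 3], "delta_rot": [-6, 0, 1.6], "fingers": 0.8}, {"xyz": [5.5, 9.5, 4.6], "delta_rot": [-9, 0, 2.4], "fingers": 0.8}, {"xyz": [6.5, 13, 6], "delta_rot": [-12, 0, 3.3], "fingers": 0.8}, {"xyz": [7.3, 16.8, 7.4], "delta_rot": [-15.5, 0, 4.2], "fingers": 0.8}]'

```text
clock: 8.43
tcp_pos: [0.53, 0.1812, 0.2755]
orientation: [2.193, -0.591, 1.679]
contact_force: [0.8, 0.3, -2.3]
grip_width: 0.0286
```

```bash
python3 -c "
from h import *
st();plan([.55,-.001,.22],-37,15,-1,True)"
```

```text
t8.43 q [-1.491  0.456  0.511  2.308  1.375  1.128  2.045] tcp [0.53   0.1812 0.2755] grasp [0.5141 0.1904 0.2805] phi -30.2 th 15.1 roll -0.0 F [ 0.8  0.3 -2.3] w 0.0286
t8.43 xyz [-2.51 14.97 13.85] rot [-6.6  0.1  1.8] rows>=5.0 per row [-0.5   2.99  2.76] [-1.32  0.03  0.35]
```

Call:
jog_arm --rows '[{"xyz": [0.2, 3, 2.8], "delta_rot": [-1.3, 0, 0.3], "fingers": 0.8}, {"xyz": [0, 6, 5.6], "delta_rot": [-2.6, 0, 0.7], "fingers": 0.8}, {"xyz": [-0.6, 9.2, 8.5], "delta_rot": [-4, 0, 1], "fingers": 0.8}, {"xyz": [-1.6, 12.4, 11.4], "delta_rot": [-5.3, 0, 1.4], "fingers": 0.8}, {"xyz": [-2.5, 15, 13.8], "delta_rot": [-6.6, 0, 1.8], "fingers": 0.8}]'

```text
clock: 8.85
tcp_pos: [0.5585, 0.0238, 0.2303]
orientation: [2.12, -0.684, 1.62]
contact_force: [0.6, 0.9, -1.4]
grip_width: 0.0282
```

```bash
python3 -c "
from h import *
st();plan([.55,-.001,.203],-37,15,-1,True);plan([.6382,-.0674,.203],-37,15,-1,True)
f=imaging.grab_frame('wrist'); cv2.imwrite('pics/w5.png',f)
for q in ['upper_bay','lower_bay','tall_bay','bar_hinge','bar_tip']: print(q,[(d['position'],round(d['conf'],2)) for d in imaging.tip_of('wrist',q)][:1])
P=[.6473,-.1419,-.2469]
def W(x,y,z): c,s=np.cos(P[2]),np.sin(P[2]); return [P[0]+c*x-s*y,P[1]+s*x+c*y,z]
for l in [(0,.077,.147),(0,.077,.015),(0,-.077,.015),(-.06,.156,.247),(-.06,-.156,.247),(-.06,.156,.147),(-.06,.0,.147),(-.06,.156,.015),(-.06,0,.015),(-.06,-.156,.015),(-.06,0,.243)]: print(l,proj('wrist',W(*l)).round(1))
"
```

```text
t8.85 q [-1.044  0.491  0.319  2.434  1.649  1.13   1.811] tcp [0.5585 0.0238 0.2303] grasp [0.5437 0.0346 0.2353] phi -36.3 th 15.1 roll 0.5 F [ 0.6  0.9 -1.4] w 0.0282
t8.85 xyz [-2.46  2.5   3.37] rot [-0.7  0.1  0.7] rows>=1.2 per row [-2.07  2.11  2.84] [-0.56  0.07  0.61]
t8.85 xyz [ 0.41  2.65 14.03] rot [-0.7  0.1  0.7] rows>=3.5 per row [0.12 0.76 4.03] [-0.19  0.02  0.21]
upper_bay [([332.6, 224.7], 0.59)]
lower_bay []
tall_bay [([426.3, 276.5], 0.65)]
bar_hinge [([526.4, 274.1], 0.93)]
bar_tip []
(0, 0.077, 0.147) [[332.3 224. ]]
(0, 0.077, 0.015) [[329.1 309.1]]
(0, -0.077, 0.015) [[431.3 275.4]]
(-0.06, 0.156, 0.247) [[259.4 178.6]]
(-0.06, -0.156, 0.247) [[592.7 119.2]]
(-0.06, 0.156, 0.147) [[271.2 289.3]]
(-0.06, 0.0, 0.147) [[432.9 242.2]]
(-0.06, 0.156, 0.015) [[280.8 378.6]]
(-0.06, 0, 0.015) [[410.2 328.9]]
(-0.06, -0.156, 0.015) [[509.6 290.7]]
(-0.06, 0, 0.243) [[457.7 147.9]]
```

View pics/w5.png

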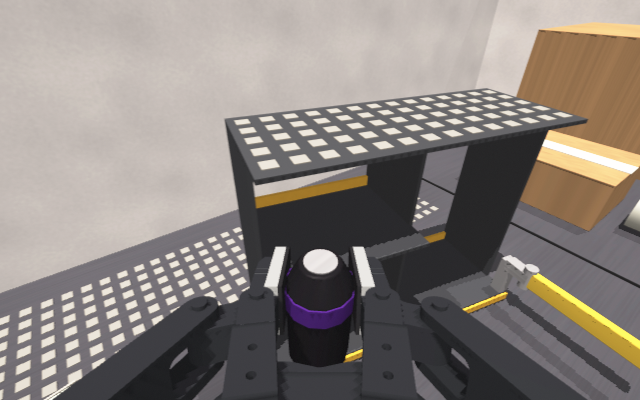

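```bash
python3 -c "
from h import *
plan([.58,-.02,.203],-37,15,-1,True)"
```

```text
t9.15 xyz [-1.53  2.62  6.94] rot [-0.9  0.1  0.6] rows>=1.8 per row [-0.83  1.42  3.76] [-0.49  0.07  0.35]
```

Call:
jog_arm --rows '[{"xyz": [-0.8, 0.8, 1.5], "delta_rot": [-0.4, 0, 0.3], "fingers": 0.8}, {"xyz": [-1.5, 1.6, 3], "delta_rot": [-0.9, 0, 0.6], "fingers": 0.8}, {"xyz": [-1.5, 2.4, 5], "delta_rot": [-0.9, 0, 0.6], "fingers": 0.8}, {"xyz": [-1.5, 2.6, 6.9], "delta_rot": [-0.9, 0, 0.6], "fingers": 0.8}, {"xyz": [-1.5, 2.6, 6.9], "delta_rot": [-0.9, 0, 0.6], "fingers": 0.8}]'

```text
clock: 9.57
tcp_pos: [0.5958, -0.0306, 0.1987]
orientation: [2.112, -0.704, 1.619]
contact_force: [-0.3, -0.4, -1.2]
grip_width: 0.0284
```

```bash
python3 -c "
from h import *
st();plan([.6382,-.0674,.203],-37,15,-1,True)
f=imaging.grab_frame('wrist'); cv2.imwrite('pics/w6.png',f)
f=imaging.grab_frame('side'); cv2.imwrite('pics/s6.png',f[120:380,220:540])
"
```

```text
t9.57 q [-0.85   0.586  0.299  2.416  1.845  1.105  1.684] tcp [ 0.5958 -0.0306  0.1987] grasp [ 0.5811 -0.0196  0.2037] phi -37.0 th 15.0 roll 0.1 F [-0.3 -0.4 -1.2] w 0.0284
t9.57 xyz [1.86 0.39 7.2 ] rot [-0.   0.   0.1] rows>=1.8 per row [1.03 0.22 3.96] [-0.02  0.01  0.05]
```

View pics/w6.png

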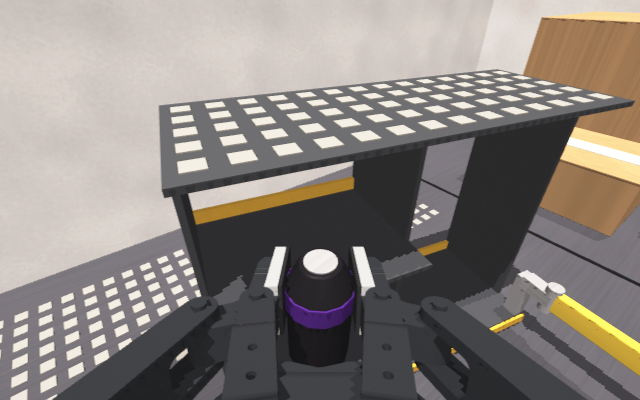

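View pics/s6.png

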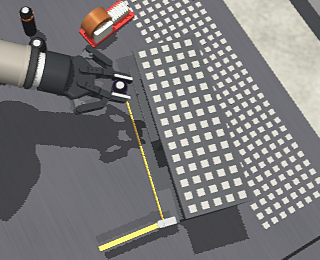

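```bash
cat > rackfit.py <<'E'
from h import *
from scipy.optimize import least_squares
np.set_printoptions(precision=4,suppress=True)
ci=imaging.camera_info("wrist")
s=lambda x,y:(160+x/4.6-.5,180+y/4.6-.5); d=lambda x,y:(310+x/2.6-.5,150+y/2.6-.5)
C=[("scene",s(83,197),(-.06,-.156)),("scene",s(715,195),(-.06,.156)),("scene",s(713,440),(.06,.156)),("scene",s(50,438),(.06,-.156)),
("side",d(112,55),(-.06,.156)),("side",d(240,493),(-.06,-.156)),
("wrist",(165,187),(-.06,.156)),("wrist",(632,101),(-.06,-.156)),("wrist",(161,105),(.06,.156)),("wrist",(499,70),(.06,-.156))]
def W(p,l): 
    c,q=np.cos(p[2]),np.sin(p[2]); l=np.array(l); return np.array([p[0]+c*l[0]-q*l[1],p[1]+q*l[0]+c*l[1]])
def f(p,C=C): return np.concatenate([proj(c,[*W(p,l),.247])[0]-u for c,u,l in C])
for CC in (C,C[6:],C[:6]):
    z=least_squares(lambda p:f(p,CC),[.648,-.142,-.24],loss='soft_l1'); print(z.x,z.fun.reshape(-1,2).tolist())
E
python3 rackfit.py
```

```text
[ 0.6478 -0.1411 -0.2414] [[-1.6923149209444546, -1.3056518496536], [0.5220911762166907, -0.338501481055971], [0.6241070344222521, 0.15102994210405996], [-1.345656284656144, 0.14079440137834354], [-1.3652012611786404, -1.64895136506766], [2.722970794528919, -1.1574986506770415], [-0.15541786485118791, -0.07588802328984912], [1.6749661344460947, -0.35734834681717587], [0.4350648711351539, -0.5616370388625143], [-1.917352019678674, -1.0782370046691625]]
[ 0.648  -0.1411 -0.2398] [[-0.13115782826690747, 0.05239886938736049], [1.0835419691507013, -0.4969913588554107], [0.15369524601547369, -0.48707625887566053], [-2.3540459053483005, -1.1348110253963881]]
[ 0.6473 -0.1419 -0.2469] [[-1.8680499002660156, -1.8263332850494578], [0.27774129840611295, -0.11832724376299097], [0.05746868870920707, 0.3905509279058492], [-1.8382386395583694, -0.43101968411906455], [-1.0127272317604366, -1.450566049464726], [2.130819456371057, -0.6366687226170029]]
```

```bash
cat >> h.py <<'E'
RP=(.648,-.1411,-.241)
def W(x,y,z=None):
    c,s=np.cos(RP[2]),np.sin(RP[2]); v=[RP[0]+c*x-s*y,RP[1]+s*x+c*y]; return v if z is None else v+[z]
def inR(p):
    c,s=np.cos(RP[2]),np.sin(RP[2]); d=np.array(p[:2])-RP[:2]; return np.array([c*d[0]+s*d[1],-s*d[0]+c*d[1]])
E
python3 -c "
from h import *
plan(W(-.025,.07,.203),-37,15,-1,True)"
```

```text
t9.67 xyz [1.97 0.36 7.53] rot [-0.2  0.1  0.1] rows>=1.9 per row [1.03 0.19 3.96] [-0.08  0.05  0.05]
```

Call:
jog_arm --rows '[{"xyz": [0.5, 0.1, 1.8], "delta_rot": [0, 0, 0], "fingers": 0.8}, {"xyz": [1, 0.2, 3.6], "delta_rot": [0, 0, 0], "fingers": 0.8}, {"xyz": [1.4, 0.3, 5.4], "delta_rot": [0, 0, 0], "fingers": 0.8}, {"xyz": [2, 0.4, 7.5], "delta_rot": [-0.2, 0, 0.1], "fingers": 0.8}, {"xyz": [2, 0.4, 7.5], "delta_rot": [-0.2, 0, 0.1], "fingers": 0.8}]'

```text
clock: 10.08
tcp_pos: [0.6567, -0.0783, 0.2002]
orientation: [2.109, -0.708, 1.622]
contact_force: [-0.1, -1.1, -1.3]
grip_width: 0.0286
```

```bash
python3 -c "
from h import *
st();plan(W(-.025,.07,.1895),-37,15,-1,True); print(inR(r.get_obs()['tcp_pos']))
f=imaging.grab_frame('wrist'); cv2.imwrite('pics/w7.png',f)
f=imaging.grab_frame('side'); cv2.imwrite('pics/s7.png',cv2.resize(f[120:380,220:480],None,fx=2,fy=2))
"
```

```text
t10.08 q [-0.713  0.617  0.357  2.329  2.009  1.027  1.686] tcp [ 0.6567 -0.0783  0.2002] grasp [ 0.6421 -0.0672  0.2051] phi -37.0 th 14.9 roll -0.1 F [-0.1 -1.1 -1.3] w 0.0286
t10.08 xyz [-1.54  0.1   0.27] rot [ 0.  -0.1 -0.1] rows>=0.4 per row [-4.03  0.25  0.71] [ 0.01 -0.25 -0.29]
[-0.0065143   0.06309026]
```

View pics/w7.png

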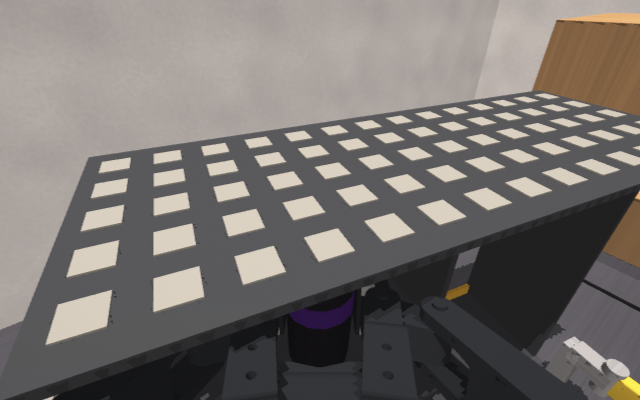

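View pics/s7.png

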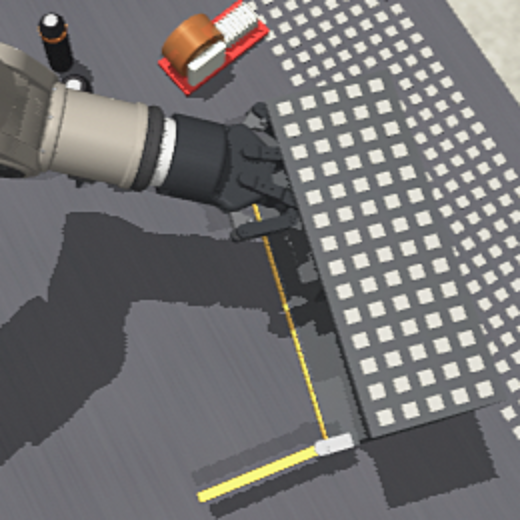

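Call:
jog_arm --rows '[{"xyz": [-0.5, 0, 0.1], "delta_rot": [0, 0, 0], "fingers": 0.8}, {"xyz": [-1, 0, 0.2], "delta_rot": [0, 0, 0], "fingers": 0.8}, {"xyz": [-1.3, 0, 0.3], "delta_rot": [0, 0, 0], "fingers": 0.8}, {"xyz": [-1.5, 0, 0.3], "delta_rot": [0, 0, 0], "fingers": 0.8}, {"xyz": [-1.5, 0, 0.3], "delta_rot": [0, 0, 0], "fingers": 0.8}]'

```text
clock: 10.6
tcp_pos: [0.6545, -0.0749, 0.1838]
orientation: [2.113, -0.704, 1.622]
contact_force: [-1.6, 3.3, 3.3]
grip_width: 0.0283
```

```bash
python3 -c "
from h import *
st()"
```

```text
t10.60 q [-0.708  0.655  0.34   2.332  2.017  1.044  1.646] tcp [ 0.6545 -0.0749  0.1838] grasp [ 0.6398 -0.0639  0.1887] phi -36.8 th 15.0 roll -0.0 F [-1.6  3.3  3.3] w 0.0283
```

Call:
jog_arm --rows '[{"xyz": [0, 0, 0], "delta_rot": [0, 0, 0], "fingers": 0.6}, {"xyz": [0, 0, 0], "delta_rot": [0, 0, 0], "fingers": 0.5}, {"xyz": [0, 0, 0], "delta_rot": [0, 0, 0], "fingers": 0.4}, {"xyz": [0, 0, 0], "delta_rot": [0, 0, 0], "fingers": 0.4}, {"xyz": [0, 0, 0], "delta_rot": [0, 0, 0], "fingers": 0.4}]'

```text
clock: 11.02
tcp_pos: [0.6544, -0.0752, 0.1838]
orientation: [2.113, -0.704, 1.622]
contact_force: [-0.1, 0.2, 0.4]
grip_width: 0.0513
```

```bash
python3 -c "
from h import *
st();plan([.56,-.005,.19],-37,15,-1,True)"
```

```text
t11.02 q [-0.708  0.655  0.341  2.332  2.016  1.044  1.646] tcp [ 0.6544 -0.0752  0.1838] grasp [ 0.6397 -0.0642  0.1887] phi -36.8 th 15.0 roll -0.0 F [-0.1  0.2  0.4] w 0.0513
t11.02 xyz [-2.44  0.05 -9.62] rot [-0.2 -0.   0. ] rows>=2.4 per row [-1.01  0.02 -3.97] [-0.07 -0.01  0.  ]
```

Call:
jog_arm --rows '[{"xyz": [-0.3, 0, -1.2], "delta_rot": [0, 0, 0], "fingers": 0.4}, {"xyz": [-0.7, 0, -2.8], "delta_rot": [0, 0, 0], "fingers": 0.4}, {"xyz": [-1.2, 0, -4.8], "delta_rot": [0, 0, 0], "fingers": 0.4}, {"xyz": [-1.7, 0, -6.8], "delta_rot": [0, 0, 0], "fingers": 0.4}, {"xyz": [-2, 0, -8], "delta_rot": [0, 0, 0], "fingers": 0.4}]'

```text
clock: 11.43
tcp_pos: [0.5866, -0.0242, 0.1848]
orientation: [2.114, -0.702, 1.621]
contact_force: [-0.1, 0.4, 1.0]
grip_width: 0.0516
```

```bash
python3 -c "
from h import *
st()
f=imaging.grab_frame('wrist'); cv2.imwrite('pics/w8.png',f)
locate('short_part',W(-.025,.07),z0=.147,cams=('wrist',)); print(W(-.025,.07))
print(proj('wrist',W(-.025,.073,.147)),proj('wrist',W(-.025,.073,.205)))
"
```

```text
t11.43 q [-0.839  0.615  0.252  2.427  1.834  1.138  1.646] tcp [ 0.5866 -0.0242  0.1848] grasp [ 0.5719 -0.0132  0.1898] phi -36.8 th 15.0 roll 0.0 F [-0.1  0.4  1. ] w 0.0516
short_part [ 0.639  -0.0618] {'wrist': (0.66, np.float64(0.87), [318, 208])}
[np.float64(0.6404296745123088), np.float64(-0.06715616880354107)]
[[319.70802663 235.75802481]] [[319.8892509  165.38824936]]
```

View pics/w8.png

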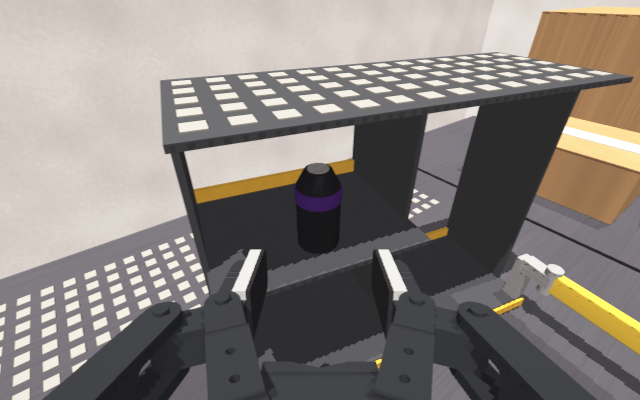

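```bash
python3 -c "
from h import *
plan([.545,.13,.31],-35,15,-1,True)"
```

```text
t11.53 xyz [  8.84  -9.87 -13.48] rot [ 1.6  0.1 -0.4] rows>=4.6 per row [ 1.92 -2.14 -2.92] [ 0.35  0.02 -0.09]
```

Call:
jog_arm --rows '[{"xyz": [2.5, -0.8, -1.5], "delta_rot": [0, 0, 0], "fingers": 0.3}, {"xyz": [5, -2, -4.3], "delta_rot": [0.4, 0, 0], "fingers": 0.2}, {"xyz": [7, -4.3, -7.2], "delta_rot": [0.8, 0, 0], "fingers": 0.2}, {"xyz": [8.2, -7, -10.2], "delta_rot": [1.2, 0, 0], "fingers": 0.2}, {"xyz": [8.8, -9.8, -13.3], "delta_rot": [1.6, 0, -0.4], "fingers": 0.2}]'

```text
clock: 11.95
tcp_pos: [0.5606, 0.1164, 0.306]
orientation: [2.135, -0.679, 1.637]
contact_force: [0.9, 0.3, -0.6]
grip_width: 0.0681
```

```bash
python3 -c "
from h import *
st();plan([.44,.315,.235],-37,15,-1,True)"
```

```text
t11.95 q [-1.096  0.343  0.201  2.282  1.445  1.26   2.116] tcp [0.5606 0.1164 0.306 ] grasp [0.5456 0.1269 0.311 ] phi -35.1 th 15.1 roll -0.2 F [ 0.9  0.3 -0.6] w 0.0681
t11.95 xyz [-12.42  -9.21 -16.81] rot [-1.8  0.1  0.3] rows>=5.6 per row [-2.23 -1.65 -3.02] [-0.33  0.02  0.06]
```

Call:
jog_arm --rows '[{"xyz": [-0.8, -1.6, -3.2], "delta_rot": [-0.3, 0, 0], "fingers": 0.2}, {"xyz": [-2, -3.3, -6.4], "delta_rot": [-0.6, 0, 0], "fingers": 0.2}, {"xyz": [-4.2, -5, -9.5], "delta_rot": [-1, 0, 0], "fingers": 0.2}, {"xyz": [-6.8, -6.6, -12.4], "delta_rot": [-1.4, 0, 0], "fingers": 0.2}, {"xyz": [-9.5, -8.2, -15], "delta_rot": [-1.8, 0, 0.3], "fingers": 0.2}]'

```text
clock: 12.37
tcp_pos: [0.4682, 0.2827, 0.2535]
orientation: [2.113, -0.709, 1.618]
contact_force: [0.6, 1.3, 1.6]
grip_width: 0.0684
```

```bash
python3 -c "
from h import *
st()
f=imaging.grab_frame('wrist'); cv2.imwrite('pics/w9.png',f)
imaging.grab_frame('scene');imaging.grab_frame('side')
locate('medium_part',[.512,.257],cams=('wrist',)); locate('medium_part',[.512,.257],cams=('scene',));locate('medium_part',[.512,.257],cams=('side',))
print(proj('wrist',[[.512,.257,0],[.512,.257,.11]]))
"
```

```text
t12.37 q [-1.314  0.549  0.065  2.08   1.137  1.471  2.065] tcp [0.4682 0.2827 0.2535] grasp [0.4535 0.2938 0.2585] phi -37.0 th 15.1 roll -0.1 F [0.6 1.3 1.6] w 0.0684
medium_part [0.5001 0.262 ] {'wrist': (0.63, np.float64(0.36), [316, 353])}
medium_part [0.5108 0.2535] {'scene': (0.59, np.float64(0.81), [386, 184])}
medium_part [0.5086 0.2601] {'side': (0.9, np.float64(0.73), [249, 139])}
[[311.75762077 408.12449721]
 [310.39358171 346.45922932]]
```

View pics/w9.png

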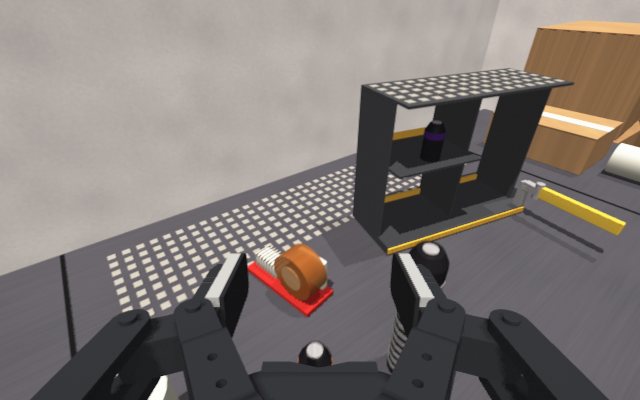

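```bash
python3 -c "
from h import *
p=atz('wrist',(315,350),.109); print(p)
x,y=.510,.257
plan([.47,.285,.11],-37,15,-1,True)"
```

```text
[0.50747335 0.25539083 0.109     ]
t12.67 xyz [-14.    -0.46   5.33] rot [0.1 0.  0. ] rows>=3.7 per row [-3.83 -0.12  1.46] [0.03 0.01 0.  ]
```

```bash
python3 -c "
from h import *
plan([.444,.304,.08],-37,15,-1,True)"
```

```text
t12.67 xyz [-17.73  -0.41   3.  ] rot [0.1 0.  0. ] rows>=4.4 per row [-4.04 -0.09  0.68] [0.02 0.01 0.  ]
```

Call:
jog_arm --rows '[{"xyz": [-3, -0.1, 0.3], "delta_rot": [0, 0, 0], "fingers": 0.2}, {"xyz": [-7, -0.2, 1], "delta_rot": [0, 0, 0], "fingers": 0.2}, {"xyz": [-11, -0.3, 1.8], "delta_rot": [0, 0, 0], "fingers": 0.2}, {"xyz": [-15, -0.4, 2.5], "delta_rot": [0, 0, 0], "fingers": 0.2}, {"xyz": [-17.7, -0.4, 3], "delta_rot": [0, 0, 0], "fingers": 0.2}]'

```text
clock: 13.08
tcp_pos: [0.4592, 0.2912, 0.0735]
orientation: [2.109, -0.709, 1.616]
contact_force: [-1.2, 0.7, 0.5]
grip_width: 0.0685
```

```bash
python3 -c "
from h import *
st()
f=imaging.grab_frame('wrist'); cv2.imwrite('pics/w10.png',f)
print(proj('wrist',[[.508,.256,0],[.508,.256,.11]])); plan([.508,.256,.062],-37,15,-1,True)
"
```

```text
t13.08 q [-1.315  0.908  0.041  2.036  1.151  1.355  1.773] tcp [0.4592 0.2912 0.0735] grasp [0.4445 0.3023 0.0784] phi -37.2 th 15.0 roll 0.1 F [-1.2  0.7  0.5] w 0.0685
[[315.44941901 273.12221944]
 [315.71269847 139.77237113]]
t13.13 xyz [ 0.87 -0.26  7.97] rot [0.2 0.1 0.3] rows>=2.0 per row [ 0.45 -0.13  4.07] [0.12 0.05 0.17]
```

View pics/w10.png

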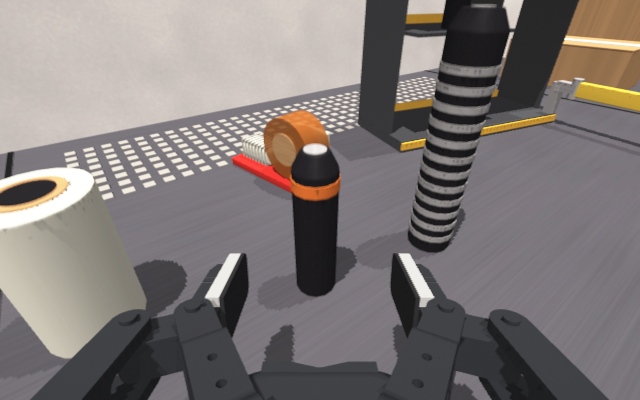

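```bash
python3 -c "
from h import *
a=locate('medium_part',[.508,.256],cams=('wrist',)); plan([a[0],a[1],.060],-37,15,-1,True); locate('tall_part',[.488,.148],cams=('wrist',)); print(atz('wrist',(316,283),0))
"
```

```text
medium_part [0.5064 0.2575] {'wrist': (0.64, np.float64(0.9), [315, 214])}
t13.18 xyz [ 0.26 -0.25  7.85] rot [ 0.3 -0.   0.3] rows>=1.9 per row [ 0.13 -0.13  4.1 ] [ 0.13 -0.02  0.16]
tall_part [0.4879 0.1444] {'wrist': (0.78, np.float64(0.95), [456, 120])}
[0.50589239 0.25851866 0.        ]
```

Call:
jog_arm --rows '[{"xyz": [0.1, -0.2, 2], "delta_rot": [0, 0, 0], "fingers": 0.2}, {"xyz": [0.2, -0.25, 4], "delta_rot": [0, 0, 0], "fingers": 0.2}, {"xyz": [0.2, -0.25, 6], "delta_rot": [0, 0, 0], "fingers": 0.2}, {"xyz": [0.3, -0.25, 7.8], "delta_rot": [0, 0, 0], "fingers": 0.2}, {"xyz": [0.3, -0.25, 7.8], "delta_rot": [0, 0, 0], "fingers": 0.25}]'

```text
clock: 13.65
tcp_pos: [0.5247, 0.2427, 0.0625]
orientation: [2.098, -0.713, 1.62]
contact_force: [0.5, -0.5, 0.8]
grip_width: 0.0642
```

Call:
jog_arm --rows '[{"xyz": [0, 0, 0], "delta_rot": [0, 0, 0], "fingers": 0.5}, {"xyz": [0, 0, 0], "delta_rot": [0, 0, 0], "fingers": 0.7}, {"xyz": [0, 0, 0], "delta_rot": [0, 0, 0], "fingers": 0.8}, {"xyz": [0, 0, 0], "delta_rot": [0, 0, 0], "fingers": 0.8}, {"xyz": [0, 0, 0], "delta_rot": [0, 0, 0], "fingers": 0.8}]' --grip_force 50

```text
clock: 14.07
tcp_pos: [0.5249, 0.2436, 0.0642]
orientation: [2.097, -0.713, 1.624]
contact_force: [-0.1, 0.6, 7.3]
grip_width: 0.0289
```

```bash
python3 -c "
from h import *
st()
f=imaging.grab_frame('wrist'); cv2.imwrite('pics/w11.png',f)
plan([.506,.257,.30],-37,15,-1,True)"
```

```text
t14.07 q [-1.22   0.936  0.108  2.055  1.277  1.274  1.747] tcp [0.5249 0.2436 0.0642] grasp [0.5103 0.2548 0.0689] phi -37.5 th 14.5 roll -0.1 F [-0.1  0.6  7.3] w 0.0289
t14.12 xyz [22.23  0.06 -6.24] rot [ 0.5 -0.5 -0.2] rows>=5.6 per row [ 3.95  0.01 -1.11] [ 0.08 -0.09 -0.03]
```

View pics/w11.png

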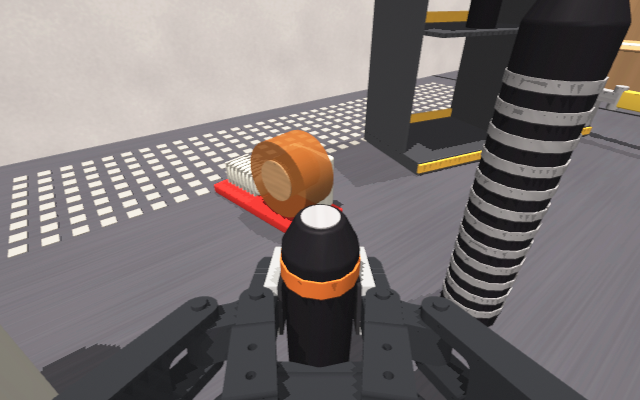

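Call:
jog_arm --rows '[{"xyz": [2, 0, -0.5], "delta_rot": [0, 0, 0], "fingers": 0.8}, {"xyz": [6, 0, -1.6], "delta_rot": [0, 0, 0], "fingers": 0.8}, {"xyz": [10, 0, -2.7], "delta_rot": [0, 0, 0], "fingers": 0.8}, {"xyz": [14, 0, -3.7], "delta_rot": [0, 0, 0], "fingers": 0.8}, {"xyz": [18, 0, -4.8], "delta_rot": [0, 0, 0], "fingers": 0.8}]'

```text
clock: 14.53
tcp_pos: [0.5228, 0.2448, 0.2515]
orientation: [2.099, -0.71, 1.622]
contact_force: [1.3, 1.5, -3.1]
grip_width: 0.0282
```

```bash
python3 -c "
from h import *
st()
plan([.545,.10,.275],-37,14.5,-1,True);plan([.575,.01,.12],-37,14.5,-1,True)"
```

```text
t14.53 q [-1.246  0.557  0.138  2.098  1.228  1.383  2.076] tcp [0.5228 0.2448 0.2515] grasp [0.5082 0.256  0.2563] phi -37.4 th 14.6 roll 0.0 F [ 1.3  1.5 -3.1] w 0.0282
t14.53 xyz [ 4.93 10.14 11.53] rot [ 0.4  0.1 -0.1] rows>=3.9 per row [1.25 2.58 2.93] [ 0.1   0.02 -0.02]
t14.53 xyz [-8.09 15.46 23.03] rot [ 0.4  0.1 -0.1] rows>=7.0 per row [-1.15  2.19  3.27] [ 0.06  0.01 -0.01]
```

Call:
jog_arm --rows '[{"xyz": [2.2, 1.5, 1.6], "delta_rot": [0, 0, 0], "fingers": 0.8}, {"xyz": [3.8, 4, 4.2], "delta_rot": [0, 0, 0], "fingers": 0.8}, {"xyz": [4.7, 6.7, 7.2], "delta_rot": [0, 0, 0], "fingers": 0.8}, {"xyz": [4.9, 8.6, 9.8], "delta_rot": [0, 0, 0], "fingers": 0.8}, {"xyz": [4.9, 10.2, 11.6], "delta_rot": [0, 0, 0], "fingers": 0.8}]'

```text
clock: 14.95
tcp_pos: [0.5592, 0.0851, 0.2697]
orientation: [2.1, -0.713, 1.62]
contact_force: [0.3, -0.0, -1.8]
grip_width: 0.0286
```

```bash
python3 -c "
from h import *
st()
plan([.58,.01,.20],-37,14.5,-1,True);plan([.585,-.02,.092],-37,14.5,-1,True);print(inR([.585,-.02]))"
```

```text
t14.95 q [-1.084  0.423  0.239  2.322  1.472  1.227  2.   ] tcp [0.5592 0.0851 0.2697] grasp [0.5447 0.0963 0.2745] phi -37.5 th 14.7 roll 0.0 F [ 0.3 -0.  -1.8] w 0.0286
t14.95 xyz [-5.16  4.68  9.69] rot [ 0.5  0.2 -0.1] rows>=2.9 per row [-1.77  1.61  3.33] [ 0.17  0.06 -0.04]
t14.95 xyz [-15.05   6.75  14.57] rot [ 0.5  0.2 -0.1] rows>=5.4 per row [-2.8   1.26  2.71] [ 0.09  0.03 -0.02]
[-0.09008269  0.10256373]
```

```bash
python3 -c "
from h import *
plan([.575,-.0,.22],-29,14.6,-1,True);plan([.58,-.035,.094],-29,14.5,-1,True);print(inR([.58,-.035]))"
```

```text
t14.95 xyz [-3.18  5.52  9.36] rot [ 8.2  0.1 -2.1] rows>=2.8 per row [-1.15  2.    3.39] [ 2.98  0.03 -0.78]
t14.95 xyz [-14.73   7.99  15.  ] rot [ 8.2  0.2 -2.1] rows>=5.5 per row [-2.68  1.46  2.74] [ 1.5   0.03 -0.39]
[-0.09135808  0.08680387]
```

Call:
jog_arm --rows '[{"xyz": [-0.5, 1.6, 2.5], "delta_rot": [2, 0, -0.5], "fingers": 0.8}, {"xyz": [-1.2, 3.5, 5.8], "delta_rot": [4.5, 0, -1.2], "fingers": 0.8}, {"xyz": [-2.5, 5.2, 8.8], "delta_rot": [7, 0, -1.8], "fingers": 0.8}, {"xyz": [-5, 6.2, 10.5], "delta_rot": [8.2, 0, -2.1], "fingers": 0.8}, {"xyz": [-8, 6.8, 12], "delta_rot": [8.2, 0, -2.1], "fingers": 0.8}]'

```text
clock: 15.37
tcp_pos: [0.5866, 0.0058, 0.2076]
orientation: [2.162, -0.517, 1.635]
contact_force: [0.2, 0.5, -3.2]
grip_width: 0.0287
```

```bash
python3 -c "
from h import *
st()
plan([.58,-.035,.094],-29,14.5,-1,True)"
```

```text
t15.37 q [-0.541  0.528 -0.147  2.432  1.879  1.326  1.858] tcp [0.5866 0.0058 0.2076] grasp [0.5709 0.0154 0.2124] phi -31.5 th 14.6 roll 4.5 F [ 0.2  0.5 -3.2] w 0.0287
t15.37 xyz [-10.87   2.87   6.28] rot [2.4 0.2 4. ] rows>=3.1 per row [-3.46  0.92  2.  ] [0.78 0.05 1.27]
```

Call:
jog_arm --rows '[{"xyz": [-2.5, 0.8, 2], "delta_rot": [0.8, 0, 1.3], "fingers": 0.8}, {"xyz": [-5.5, 1.6, 3.8], "delta_rot": [1.6, 0.1, 2.6], "fingers": 0.8}, {"xyz": [-8.5, 2.4, 5.2], "delta_rot": [2.4, 0.2, 4], "fingers": 0.8}, {"xyz": [-10.8, 2.9, 6.3], "delta_rot": [2.4, 0.2, 4], "fingers": 0.8}, {"xyz": [-10.8, 2.9, 6.3], "delta_rot": [2.4, 0.2, 4], "fingers": 0.8}]'

```text
clock: 15.78
tcp_pos: [0.5935, -0.0494, 0.0825]
orientation: [2.198, -0.574, 1.681]
contact_force: [-0.1, 0.1, -3.0]
grip_width: 0.0283
```

```bash
python3 -c "
from h import *
st()
plan([.58,-.035,.094],-29,14.5,-1,True); plan(W(-.025,.073,.094),-29,14.5,-1,True)
f=imaging.grab_frame('wrist'); cv2.imwrite('pics/w12.png',f)
f=imaging.grab_frame('side'); cv2.imwrite('pics/s12.png',cv2.resize(f[120:380,220:480],None,fx=2,fy=2))"
```

```text
t15.78 q [-0.113  0.91  -0.426  2.423  2.208  1.659  1.664] tcp [ 0.5935 -0.0494  0.0825] grasp [ 0.5776 -0.0403  0.0874] phi -29.6 th 15.1 roll 0.3 F [-0.1  0.1 -3. ] w 0.0283
t15.78 xyz [ 0.64 -0.6  -0.22] rot [0.6 0.6 0.2] rows>=0.2 per row [ 2.91 -2.71 -1.  ] [2.55 2.65 0.85]
t15.78 xyz [ 2.41 -1.06  6.31] rot [0.6 0.6 0.2] rows>=1.7 per row [ 1.44 -0.64  3.78] [0.34 0.35 0.11]
```

View pics/w12.png

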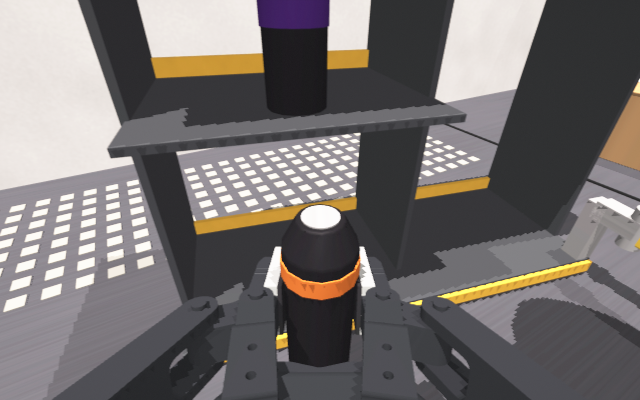

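View pics/s12.png

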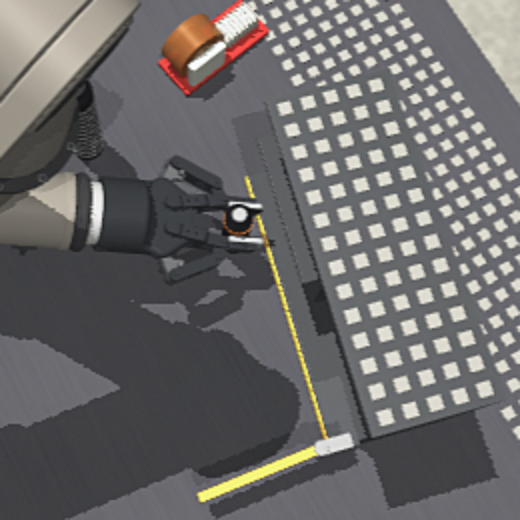

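```bash
sed -i 's/^    p,f=fit(D); print(len(D),p); print(f)/    p,f=fit(D); print(len(D),p,abs(f).max(0))/' fit3.py; python3 fit3.py; cat > arm.py <<'E'
from h import *
import fit3
def armchk(tall=(.488,.146)):
    p=np.load("p.npy"); o=r.get_obs(); x,M,pts=fit3.fk(o["joints"],p,True)
    S,E,Wr=pts[0],pts[2],pts[4]
    print("shoulder",S.round(3),"elbow",E.round(3),"wrist",Wr.round(3),"tcp",x.round(3))
    t=np.linspace(0,1,101)[:,None]; 
    for n,a,b in (("up",S,E),("fore",E,Wr),("hand",Wr,x)):
        P=a+(b-a)*t; q=np.c_[np.full(101,tall[0]),np.full(101,tall[1]),np.clip(P[:,2],0,.18)]; d=np.linalg.norm(P-q,axis=1); i=d.argmin(); print(n,"min dist to tall axis %.3f at z %.3f"%(d[i],P[i,2]))
if __name__=="__main__": armchk()
E
python3 arm.py
```

```text
27 [ 0.0008  0.2881  0.0021 -0.0599  0.5386 -0.0025 -0.0011  0.475   0.0008
 -0.0011  0.3271 -0.0009  1.5705  0.    ] [0.0088 0.0086 0.0134 0.0003 0.0002 0.0002]
shoulder [0.001 0.    0.288] elbow [ 0.442 -0.001  0.602] wrist [0.328 0.118 0.157] tcp [ 0.605 -0.036  0.075]
up min dist to tall axis 0.398 at z 0.483
fore min dist to tall axis 0.156 at z 0.206
hand min dist to tall axis 0.102 at z 0.124
```

Call:
jog_arm --rows '[{"xyz": [0.6, -0.3, 0.3], "delta_rot": [0.6, 0.6, 0.2], "fingers": 0.8}, {"xyz": [0.9, -0.6, 1.2], "delta_rot": [0.6, 0.6, 0.2], "fingers": 0.8}, {"xyz": [1.4, -0.7, 2.8], "delta_rot": [0.6, 0.6, 0.2], "fingers": 0.8}, {"xyz": [1.8, -0.9, 4.4], "delta_rot": [0.6, 0.6, 0.2], "fingers": 0.8}, {"xyz": [2.2, -1, 5.7], "delta_rot": [0.6, 0.6, 0.2], "fingers": 0.8}]'

```text
clock: 16.3
tcp_pos: [0.6556, -0.0627, 0.0975]
orientation: [2.196, -0.558, 1.719]
contact_force: [-4.0, 1.8, -8.4]
grip_width: 0.0289
```

```bash
python3 -c "
from h import *
from arm import armchk
st();armchk()
plan(W(-.025,.073,.094),-29,14.5,-1,True)
f=imaging.grab_frame('wrist'); cv2.imwrite('pics/w13.png',f)"
```

```text
t16.30 q [-0.064  0.862 -0.365  2.329  2.315  1.537  1.744] tcp [ 0.6556 -0.0627  0.0975] grasp [ 0.6394 -0.054   0.102 ] phi -28.2 th 14.0 roll -0.3 F [-4.   1.8 -8.4] w 0.0289
shoulder [0.001 0.    0.288] elbow [ 0.428 -0.028  0.621] wrist [0.385 0.094 0.164] tcp [ 0.665 -0.056  0.086]
up min dist to tall axis 0.418 at z 0.478
fore min dist to tall axis 0.116 at z 0.164
hand min dist to tall axis 0.095 at z 0.148
t16.30 xyz [-0.64  0.85  0.82] rot [-0.8 -0.5 -0.1] rows>=0.3 per row [-1.95  2.61  2.49] [-2.42 -1.58 -0.33]
```

View pics/w13.png

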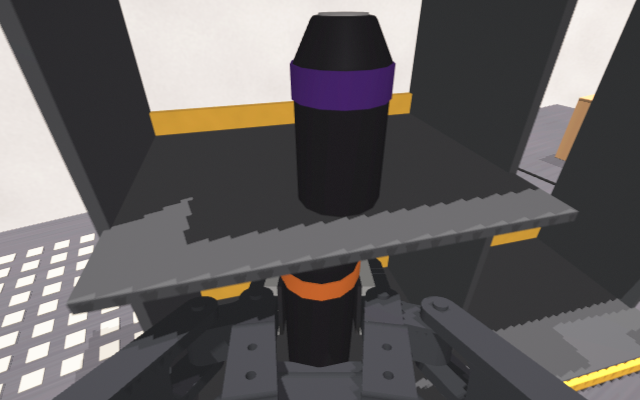

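Call:
jog_arm --rows '[{"xyz": [-0.5, 0, 0], "delta_rot": [-0.4, -0.3, 0], "fingers": 0.8}, {"xyz": [-1, 0.2, 0.2], "delta_rot": [-0.8, -0.5, 0], "fingers": 0.8}, {"xyz": [-1, 0.5, 0.6], "delta_rot": [-0.8, -0.5, 0], "fingers": 0.8}, {"xyz": [-1, 0.8, 0.9], "delta_rot": [-0.8, -0.5, 0], "fingers": 0.8}, {"xyz": [-1, 0.8, 0.9], "delta_rot": [-0.8, -0.5, 0], "fingers": 0.8}]'

```text
clock: 16.77
tcp_pos: [0.6586, -0.0749, 0.0857]
orientation: [2.192, -0.572, 1.701]
contact_force: [-0.6, -0.0, -2.2]
grip_width: 0.0285
```

```bash
python3 -c "
from h import *
st();print(inR(r.get_obs()['tcp_pos']))
plan(W(-.025,.073,.0845),-29,14.5,-1,True)
f=imaging.grab_frame('wrist'); cv2.imwrite('pics/w14.png',f)"
```

```text
t16.77 q [-0.049  0.884 -0.354  2.315  2.325  1.532  1.741] tcp [ 0.6586 -0.0749  0.0857] grasp [ 0.6425 -0.0659  0.0905] phi -29.2 th 14.4 roll -0.1 F [-0.6 -0.  -2.2] w 0.0285
[-0.00550474  0.06683532]
t16.77 xyz [-0.63 -0.08 -0.05] rot [ 0.2 -0.1 -0.1] rows>=0.2 per row [-4.05 -0.53 -0.31] [ 1.03 -0.59 -0.77]
```

View pics/w14.png

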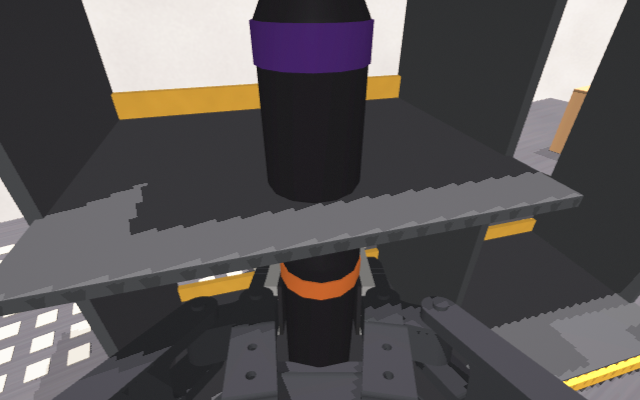

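Call:
jog_arm --rows '[{"xyz": [-0.3, 0, 0], "delta_rot": [0, 0, 0], "fingers": 0.8}, {"xyz": [-0.5, 0, 0], "delta_rot": [0, 0, 0], "fingers": 0.8}, {"xyz": [-0.6, -0.1, 0], "delta_rot": [0.2, -0.1, 0], "fingers": 0.8}, {"xyz": [-0.7, -0.1, 0], "delta_rot": [0.2, -0.1, 0], "fingers": 0.8}, {"xyz": [-0.7, -0.1, 0], "delta_rot": [0.2, -0.1, 0], "fingers": 0.8}]'

```text
clock: 17.23
tcp_pos: [0.6576, -0.073, 0.0793]
orientation: [2.195, -0.57, 1.702]
contact_force: [-1.4, -0.4, 1.5]
grip_width: 0.0288
```

```bash
python3 -c "
from h import *
st()"
```

```text
t17.23 q [-0.051  0.9   -0.353  2.313  2.331  1.543  1.733] tcp [ 0.6576 -0.073   0.0793] grasp [ 0.6415 -0.0641  0.084 ] phi -29.0 th 14.5 roll -0.1 F [-1.4 -0.4  1.5] w 0.0288
```

Call:
jog_arm --rows '[{"xyz": [0, 0, 0], "delta_rot": [0, 0, 0], "fingers": 0.65}, {"xyz": [0, 0, 0], "delta_rot": [0, 0, 0], "fingers": 0.5}, {"xyz": [0, 0, 0], "delta_rot": [0, 0, 0], "fingers": 0.4}, {"xyz": [0, 0, 0], "delta_rot": [0, 0, 0], "fingers": 0.4}, {"xyz": [0, 0, 0], "delta_rot": [0, 0, 0], "fingers": 0.4}]'

```text
clock: 17.65
tcp_pos: [0.6577, -0.0729, 0.0794]
orientation: [2.195, -0.57, 1.703]
contact_force: [-0.3, 0.7, 0.6]
grip_width: 0.0511
```

Call:
jog_arm --rows '[{"xyz": [-0.3, 0, -1.2], "delta_rot": [0, 0, 0], "fingers": 0.4}, {"xyz": [-0.7, 0, -2.6], "delta_rot": [0, 0, 0], "fingers": 0.4}, {"xyz": [-1, 0, -4.2], "delta_rot": [0, 0, 0], "fingers": 0.4}, {"xyz": [-1.3, 0, -5.4], "delta_rot": [0, 0, 0], "fingers": 0.4}, {"xyz": [-1.5, 0, -6.2], "delta_rot": [0, 0, 0], "fingers": 0.4}]'

```text
clock: 18.07
tcp_pos: [0.6005, -0.0407, 0.0803]
orientation: [2.197, -0.568, 1.702]
contact_force: [-0.8, 0.6, -0.2]
grip_width: 0.0514
```

```bash
python3 -c "
from h import *
from arm import armchk
st();armchk()
f=imaging.grab_frame('wrist'); cv2.imwrite('pics/w15.png',f)
print(inR(locate('medium_part',W(-.025,.073),z0=.015,cams=('wrist',))))"
```

```text
t18.07 q [-0.118  0.924 -0.43   2.407  2.219  1.672  1.665] tcp [ 0.6005 -0.0407  0.0803] grasp [ 0.5844 -0.0318  0.085 ] phi -28.8 th 14.5 roll -0.1 F [-0.8  0.6 -0.2] w 0.0514
shoulder [0.001 0.    0.288] elbow [ 0.45  -0.001  0.591] wrist [0.331 0.12  0.148] tcp [ 0.609 -0.032  0.067]
up min dist to tall axis 0.391 at z 0.479
fore min dist to tall axis 0.150 at z 0.205
hand min dist to tall axis 0.098 at z 0.116
medium_part [ 0.6377 -0.0611] {'wrist': (0.7, np.float64(0.91), [319, 219])}
[-0.02907684  0.07526059]
```

View pics/w15.png

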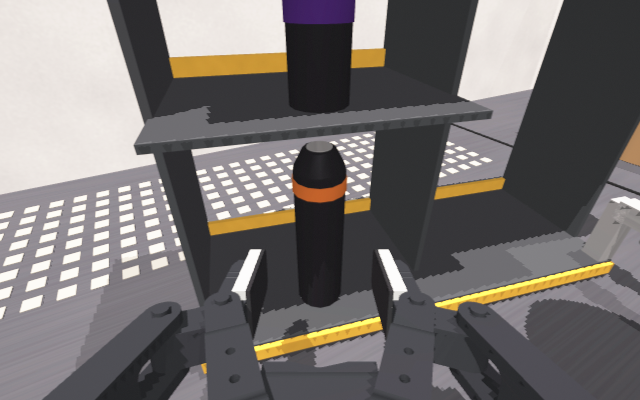

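```bash
python3 -c "
from h import *
plan([.545,.0,.20],-36,40,-1,True)"
```

```text
t18.17 xyz [ 9.09 -0.7  -7.95] rot [ -6.5 -25.4   3.2] rows>=3.7 per row [ 2.44 -0.19 -2.14] [-1.74 -6.83  0.86]
```

Call:
jog_arm --rows '[{"xyz": [0.5, 0, -2], "delta_rot": [-0.5, -3, 0.3], "fingers": 0.3}, {"xyz": [1.5, -0.2, -4], "delta_rot": [-2, -8, 1], "fingers": 0.2}, {"xyz": [4, -0.4, -5.5], "delta_rot": [-3.5, -14, 1.7], "fingers": 0.2}, {"xyz": [6.5, -0.6, -7], "delta_rot": [-5, -20, 2.4], "fingers": 0.2}, {"xyz": [9, -0.7, -8], "delta_rot": [-6.5, -25.4, 3.2], "fingers": 0.2}]'

```text
clock: 18.58
tcp_pos: [0.5551, -0.0079, 0.1825]
orientation: [2.502, -0.807, 1.172]
contact_force: [1.3, -2.9, -0.6]
grip_width: 0.0683
```

```bash
python3 -c "
from h import *
from arm import armchk
st(); armchk(); plan([.50,.11,.31],-45,40,-1,True)"
```

```text
t18.58 q [ 0.303  0.442 -0.973  2.32   1.598  1.14   2.295] tcp [ 0.5551 -0.0079  0.1825] grasp [0.5432 0.0006 0.1947] phi -35.9 th 39.8 roll 0.1 F [ 1.3 -2.9 -0.6] w 0.0683
shoulder [ 0.001 -0.     0.288] elbow [ 0.255 -0.113  0.753] wrist [0.38  0.15  0.379] tcp [0.585 0.003 0.171]
up min dist to tall axis 0.509 at z 0.376
fore min dist to tall axis 0.226 at z 0.379
hand min dist to tall axis 0.113 at z 0.254
t18.58 xyz [  2.52  -6.09 -15.01] rot [-7.  -0.2  6. ] rows>=4.0 per row [ 0.63 -1.52 -3.75] [-1.75 -0.06  1.5 ]
```

Call:
jog_arm --rows '[{"xyz": [2, -0.8, -2.5], "delta_rot": [-1.4, 0, 1.2], "fingers": 0.2}, {"xyz": [3, -2, -5.5], "delta_rot": [-2.8, 0, 2.4], "fingers": 0.2}, {"xyz": [3.2, -3.5, -9], "delta_rot": [-4.2, 0, 3.6], "fingers": 0.2}, {"xyz": [3, -5, -12.5], "delta_rot": [-5.6, 0, 4.8], "fingers": 0.2}, {"xyz": [2.5, -6, -15], "delta_rot": [-7, -0.2, 6], "fingers": 0.2}]'

```text
clock: 19.0
tcp_pos: [0.5094, 0.101, 0.3009]
orientation: [2.388, -0.994, 1.119]
contact_force: [1.4, 0.3, -0.1]
grip_width: 0.0686
```

```bash
python3 -c "
from h import *
from arm import armchk
st(); armchk(); plan([.415,.233,.20],-50,20,-1,True)"
```

```text
t19.00 q [ 0.128  0.307 -1.102  2.104  1.151  1.412  2.415] tcp [0.5094 0.101  0.3009] grasp [0.499  0.1113 0.313 ] phi -44.9 th 39.9 roll -0.2 F [ 1.4  0.3 -0.1] w 0.0686
shoulder [ 0.001 -0.     0.288] elbow [ 0.211 -0.053  0.785] wrist [0.362 0.297 0.501] tcp [0.54  0.119 0.293]
up min dist to tall axis 0.515 at z 0.358
fore min dist to tall axis 0.377 at z 0.501
hand min dist to tall axis 0.127 at z 0.293
t19.00 xyz [-17.37  -2.44  -4.04] rot [-4.4 19.9  2.3] rows>=4.4 per row [-3.96 -0.56 -0.92] [-0.99  4.52  0.52]
```

Call:
jog_arm --rows '[{"xyz": [-2, -0.5, -2.2], "delta_rot": [-0.5, 2, 0.2], "fingers": 0.2}, {"xyz": [-5.5, -1, -4.2], "delta_rot": [-1.5, 6, 0.7], "fingers": 0.2}, {"xyz": [-9, -1.5, -5], "delta_rot": [-2.5, 11, 1.2], "fingers": 0.2}, {"xyz": [-13, -2, -4.8], "delta_rot": [-3.5, 16, 1.8], "fingers": 0.2}, {"xyz": [-16.5, -2.4, -4.2], "delta_rot": [-4.4, 19.9, 2.3], "fingers": 0.2}]'

```text
clock: 19.42
tcp_pos: [0.4344, 0.2087, 0.2142]
orientation: [2.05, -0.951, 1.402]
contact_force: [1.0, -0.1, -1.6]
grip_width: 0.0687
```

```bash
python3 -c "
from h import *
from arm import armchk
st(); armchk(); plan([.418,.230,.12],-50,20,-1,True)
f=imaging.grab_frame('wrist'); cv2.imwrite('pics/w16.png',f)
print(proj('wrist',[[.488,.146,0],[.488,.146,.18]]))
locate('tall_part',[.488,.146],cams=('wrist',))"
```

```text
t19.42 q [-0.534  0.707 -0.849  2.075  1.166  1.892  1.821] tcp [0.4344 0.2087 0.2142] grasp [0.423  0.2222 0.2211] phi -49.9 th 21.2 roll 0.1 F [ 1.  -0.1 -1.6] w 0.0687
shoulder [0.001 0.    0.288] elbow [0.352 0.163 0.668] wrist [0.247 0.465 0.316] tcp [0.444 0.232 0.199]
up min dist to tall axis 0.436 at z 0.485
fore min dist to tall axis 0.393 at z 0.432
hand min dist to tall axis 0.098 at z 0.199
t19.42 xyz [-9.71 -0.14  2.8 ] rot [-0.1  1.2  0.2] rows>=2.5 per row [-3.94 -0.06  1.14] [-0.04  0.49  0.07]
[[317.91005823 321.8286928 ]
 [320.26560809 196.26403285]]
tall_part [0.4815 0.1532] {'wrist': (0.83, np.float64(0.88), [320, 272])}
```

View pics/w16.png

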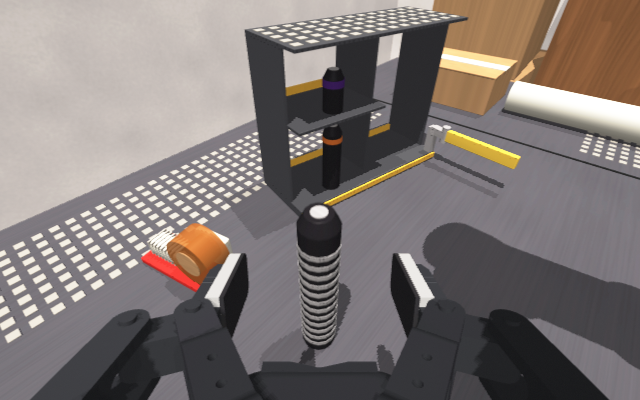

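```bash
python3 -c "
from h import *
st(); f=imaging.grab_frame('wrist')
a=locate('tall_part',[.486,.148],cams=('wrist',)); plan([.418,.230,.12],-50,20,-1,True)"
```

```text
t19.52 q [-0.546  0.71  -0.843  2.076  1.164  1.885  1.826] tcp [0.432  0.2121 0.2104] grasp [0.4205 0.2256 0.2174] phi -49.5 th 21.4 roll 0.7 F [-0.2 -0.2  1. ] w 0.0683
tall_part [0.4893 0.143 ] {'wrist': (0.94, np.float64(0.94), [320, 264])}
t19.62 xyz [-9.8  -0.18  2.83] rot [-0.2  1.4  0.4] rows>=2.5 per row [-3.94 -0.07  1.14] [-0.08  0.58  0.17]
```

Call:
jog_arm --rows '[{"xyz": [-2.5, 0, 0.6], "delta_rot": [0, 0.4, 0], "fingers": 0.2}, {"xyz": [-5.5, -0.1, 1.4], "delta_rot": [0, 0.8, 0.1], "fingers": 0.2}, {"xyz": [-8, -0.1, 2.3], "delta_rot": [-0.1, 1.2, 0.2], "fingers": 0.2}, {"xyz": [-9.8, -0.2, 2.8], "delta_rot": [-0.2, 1.4, 0.4], "fingers": 0.2}, {"xyz": [-9.8, -0.2, 2.8], "delta_rot": [-0.2, 1.4, 0.4], "fingers": 0.2}]'

```text
clock: 20.03
tcp_pos: [0.4306, 0.2142, 0.1124]
orientation: [2.027, -0.95, 1.415]
contact_force: [-0.0, -1.3, 0.6]
grip_width: 0.0684
```

```bash
python3 -c "
from h import *
st(); f=imaging.grab_frame('wrist'); cv2.imwrite('pics/w17.png',f)
f=imaging.grab_frame('wrist')
a=locate('tall_part',[.489,.144],cams=('wrist',)); plan([a[0],a[1],.105],-50,20,-1,True)"
```

```text
t20.03 q [-0.61   0.917 -0.763  2.061  1.223  1.873  1.64 ] tcp [0.4306 0.2142 0.1124] grasp [0.4192 0.2279 0.1189] phi -50.3 th 20.1 roll 0.1 F [-0.  -1.3  0.6] w 0.0684
tall_part [0.4866 0.1482] {'wrist': (0.66, np.float64(0.96), [321, 171])}
t20.18 xyz [ 2.02  0.02 10.5 ] rot [ 0.1  0.1 -0.2] rows>=2.6 per row [0.78 0.01 4.03] [ 0.05  0.03 -0.07]
```

View pics/w17.png

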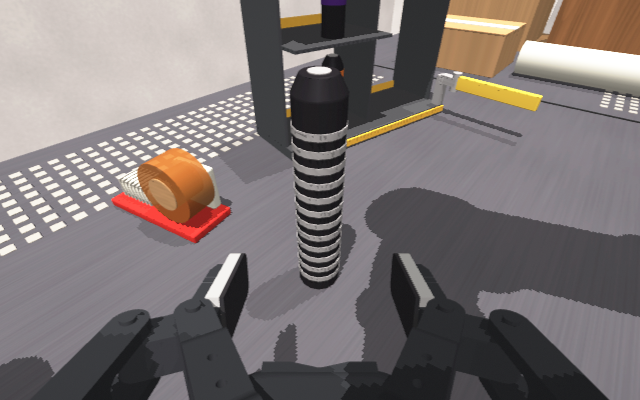

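Call:
jog_arm --rows '[{"xyz": [0.3, 0, 2.2], "delta_rot": [0, 0, 0], "fingers": 0.2}, {"xyz": [0.8, 0, 4.6], "delta_rot": [0, 0, 0], "fingers": 0.2}, {"xyz": [1.3, 0, 7], "delta_rot": [0, 0, 0], "fingers": 0.2}, {"xyz": [1.8, 0, 9.2], "delta_rot": [0, 0, 0], "fingers": 0.2}, {"xyz": [2, 0, 10.5], "delta_rot": [0, 0, 0], "fingers": 0.2}]'

```text
clock: 20.6
tcp_pos: [0.5, 0.132, 0.1007]
orientation: [2.024, -0.957, 1.421]
contact_force: [0.2, -0.5, -0.1]
grip_width: 0.0684
```

```bash
python3 -c "
from h import *
st(); 
o=[]
for c,(u,v) in dict(side=(255,165),scene=(345,170)).items():
    f=imaging.grab_frame(c)[v-60:v+60,u-65:u+65]; o.append(cv2.resize(f,(390,360)))
cv2.imwrite('pics/c3.png',np.hstack(o))
st()"
```

```text
t20.60 q [-0.452  0.894 -0.686  2.13   1.394  1.774  1.695] tcp [0.5    0.132  0.1007] grasp [0.4886 0.1457 0.1071] phi -50.3 th 20.0 roll -0.3 F [ 0.2 -0.5 -0.1] w 0.0684
t20.70 q [-0.453  0.895 -0.686  2.129  1.392  1.775  1.694] tcp [0.4993 0.1321 0.1   ] grasp [0.4879 0.1459 0.1065] phi -50.4 th 20.0 roll -0.2 F [-0.9 -0.2  0.5] w 0.0683
```

View pics/c3.png

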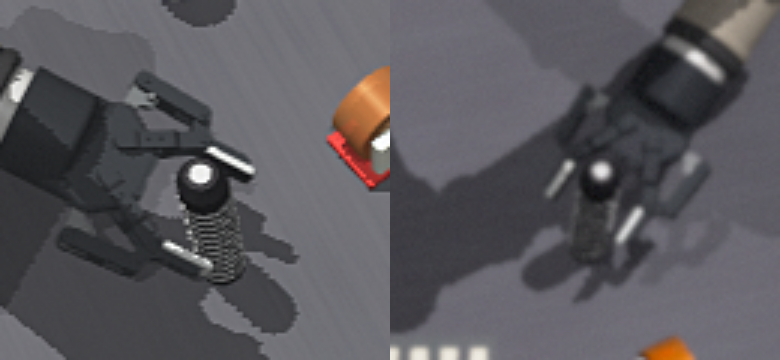

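Part stands between the pads. Grip.

Call:
jog_arm --rows '[{"xyz": [0, 0, 0], "delta_rot": [0, 0, 0], "fingers": 0.4}, {"xyz": [0, 0, 0], "delta_rot": [0, 0, 0], "fingers": 0.6}, {"xyz": [0, 0, 0], "delta_rot": [0, 0, 0], "fingers": 0.75}, {"xyz": [0, 0, 0], "delta_rot": [0, 0, 0], "fingers": 0.75}, {"xyz": [0, 0, 0], "delta_rot": [0, 0, 0], "fingers": 0.75}]' --grip_force 85

```text
clock: 21.12
tcp_pos: [0.4991, 0.1331, 0.1007]
orientation: [2.023, -0.955, 1.422]
contact_force: [-2.5, 1.2, 4.9]
grip_width: 0.0338
```

Call:
jog_arm --rows '[{"xyz": [0, 0, 0], "delta_rot": [0, 0, 0], "fingers": 0.75}, {"xyz": [0.5, 0, -0.2], "delta_rot": [0, 0, 0], "fingers": 0.75}, {"xyz": [1.5, 0, -0.5], "delta_rot": [0, 0, 0], "fingers": 0.75}, {"xyz": [2.4, 0, -0.9], "delta_rot": [0, 0, 0], "fingers": 0.75}, {"xyz": [3, 0, -1.1], "delta_rot": [0, 0, 0], "fingers": 0.75}]'

```text
clock: 21.53
tcp_pos: [0.4988, 0.1336, 0.1337]
orientation: [2.025, -0.956, 1.422]
contact_force: [-0.0, 0.6, -4.4]
grip_width: 0.034
```

```bash
python3 -c "
from h import *
st(); f=imaging.grab_frame('wrist'); cv2.imwrite('pics/w18.png',f)
f=imaging.grab_frame('side'); cv2.imwrite('pics/s18.png',cv2.resize(f[90:350,180:440],None,fx=2,fy=2)); st()"
```

```text
t21.53 q [-0.44   0.826 -0.711  2.137  1.365  1.779  1.746] tcp [0.4988 0.1336 0.1337] grasp [0.4874 0.1473 0.1402] phi -50.2 th 20.0 roll -0.3 F [-0.   0.6 -4.4] w 0.0340
t21.63 q [-0.439  0.826 -0.711  2.137  1.366  1.78   1.745] tcp [0.4991 0.1335 0.134 ] grasp [0.4877 0.1472 0.1405] phi -50.2 th 19.9 roll -0.4 F [ 0.5 -0.2 -5.7] w 0.0336
```

View pics/w18.png

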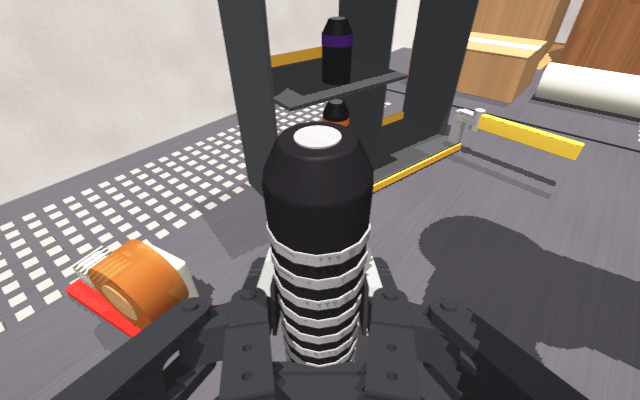

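View pics/s18.png

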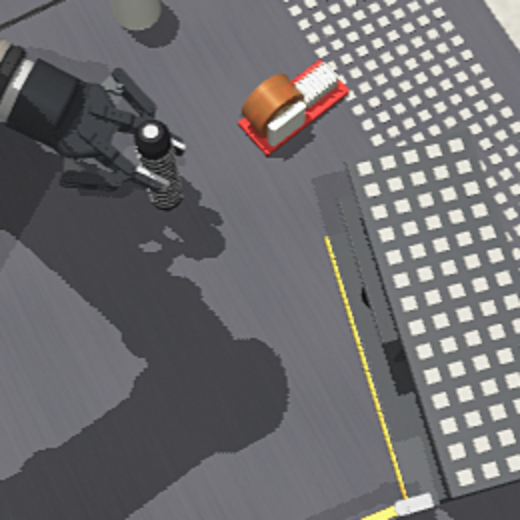

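```bash
python3 -c "
from h import *
t=np.array(W(-.024,-.083)); d=np.array([np.cos(np.radians(-50)),np.sin(np.radians(-50))]); p=t-.085*d; print(t,p,inR(p))
plan([*p,.142],-50,20,-1,True); plan([.52,-.0,.142],-50,20,-1,True)"
```

```text
[ 0.60488368 -0.21597311] [ 0.55024673 -0.15085933] [-0.09259888 -0.03280843]
t21.63 xyz [ 9.42 14.19 25.24] rot [ 0.2 -0.1 -0.5] rows>=7.4 per row [1.27 1.91 3.4 ] [ 0.03 -0.01 -0.07]
t21.63 xyz [ 4.75  6.89 12.53] rot [ 0.2 -0.1 -0.5] rows>=3.7 per row [1.29 1.88 3.41] [ 0.06 -0.02 -0.13]
```

Call:
jog_arm --rows '[{"xyz": [0.6, 0.8, 1.4], "delta_rot": [0, 0, 0], "fingers": 0.75}, {"xyz": [1.6, 2.3, 4.1], "delta_rot": [0, 0, 0], "fingers": 0.75}, {"xyz": [2.7, 4, 7.1], "delta_rot": [0, 0, 0], "fingers": 0.75}, {"xyz": [3.8, 5.7, 10.1], "delta_rot": [0, 0, 0], "fingers": 0.75}, {"xyz": [4.8, 7.2, 12.8], "delta_rot": [0, 0, 0], "fingers": 0.75}]'

```text
clock: 22.05
tcp_pos: [0.5307, -0.0198, 0.1348]
orientation: [2.024, -0.957, 1.422]
contact_force: [0.9, -0.4, -5.1]
grip_width: 0.0338
```

```bash
python3 -c "
from h import *
st()
plan([.547,-.151,.142],-50,20,-1,True)"
```

```text
t22.05 q [-0.202  0.743 -0.619  2.318  1.589  1.623  1.75 ] tcp [ 0.5307 -0.0198  0.1348] grasp [ 0.5193 -0.006   0.1413] phi -50.3 th 20.0 roll -0.3 F [ 0.9 -0.4 -5.1] w 0.0338
t22.05 xyz [ 4.52  7.1  12.12] rot [ 0.2 -0.  -0.4] rows>=3.6 per row [1.26 1.97 3.37] [ 0.07 -0.01 -0.12]
```

Call:
jog_arm --rows '[{"xyz": [1.1, 1.8, 3], "delta_rot": [0, 0, 0], "fingers": 0.75}, {"xyz": [2.2, 3.5, 6], "delta_rot": [0, 0, 0], "fingers": 0.75}, {"xyz": [3.2, 5, 8.6], "delta_rot": [0, 0, 0], "fingers": 0.75}, {"xyz": [4, 6.3, 10.8], "delta_rot": [0, 0, 0], "fingers": 0.75}, {"xyz": [4.5, 7.1, 12.1], "delta_rot": [0, 0, 0], "fingers": 0.75}]'

```text
clock: 22.47
tcp_pos: [0.5571, -0.1686, 0.1354]
orientation: [2.02, -0.959, 1.419]
contact_force: [-0.4, -0.7, -4.5]
grip_width: 0.0338
```

```bash
python3 -c "
from h import *
st()
f=imaging.grab_frame('wrist'); cv2.imwrite('pics/w19.png',f)
f=imaging.grab_frame('side'); cv2.imwrite('pics/s19.png',cv2.resize(f[120:380,220:480],None,fx=2,fy=2));st()
plan([.547,-.151,.142],-50,20,-1,True)
plan(W(-.024,-.083,.142),-50,20,-1,True)"
```

```text
t22.47 q [ 0.056  0.69  -0.474  2.391  1.906  1.46   1.783] tcp [ 0.5571 -0.1686  0.1354] grasp [ 0.5458 -0.1548  0.1419] phi -50.5 th 19.9 roll -0.2 F [-0.4 -0.7 -4.5] w 0.0338
t22.57 q [ 0.056  0.69  -0.474  2.391  1.904  1.461  1.782] tcp [ 0.5567 -0.1688  0.1356] grasp [ 0.5454 -0.155   0.142 ] phi -50.7 th 19.9 roll -0.2 F [-0.5 -0.3 -4.8] w 0.0339
t22.57 xyz [-0.08 -0.4  -0.2 ] rot [ 0.6 -0.1 -0.5] rows>=0.1 per row [-0.74 -3.61 -1.79] [ 5.65 -0.9  -4.12]
t22.57 xyz [ 2.88 -0.77  7.98] rot [ 0.6 -0.1 -0.5] rows>=2.1 per row [ 1.39 -0.37  3.84] [ 0.3  -0.05 -0.22]
```

View pics/w19.png

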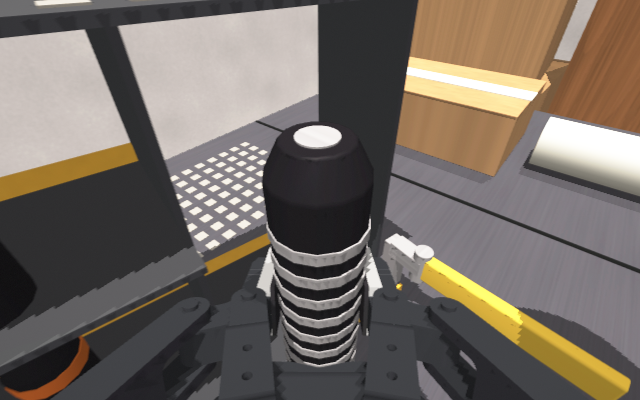

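View pics/s19.png

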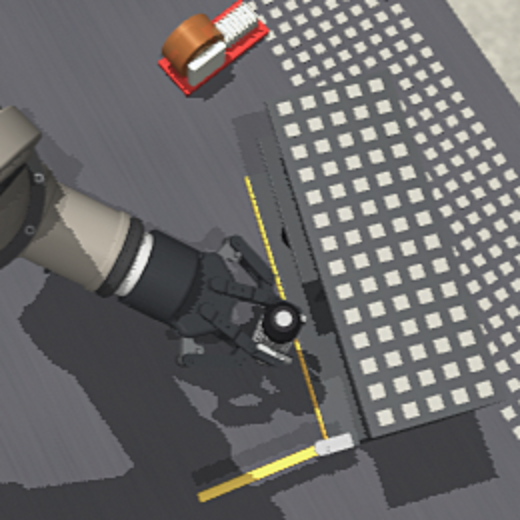

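```bash
python3 -c "
from h import *
plan(W(-.085,-.078,.142),-50,20,-1,True)"
```

```text
t22.57 xyz [1.13 2.5  3.11] rot [ 0.6 -0.1 -0.5] rows>=1.0 per row [1.11 2.47 3.07] [ 0.62 -0.1  -0.45]
```

Call:
jog_arm --rows '[{"xyz": [0.2, 0.8, 0.5], "delta_rot": [0, 0, 0], "fingers": 0.75}, {"xyz": [0.5, 1.6, 1.2], "delta_rot": [0.2, 0, -0.2], "fingers": 0.75}, {"xyz": [0.8, 2.2, 2.2], "delta_rot": [0.4, 0, -0.3], "fingers": 0.75}, {"xyz": [1.1, 2.5, 3], "delta_rot": [0.6, 0, -0.5], "fingers": 0.75}, {"xyz": [1.1, 2.5, 3.1], "delta_rot": [0.6, 0, -0.5], "fingers": 0.75}]'

```text
clock: 22.98
tcp_pos: [0.5574, -0.2117, 0.1352]
orientation: [2.026, -0.945, 1.42]
contact_force: [-0.2, -0.5, -4.2]
grip_width: 0.0338
```

```bash
python3 -c "
from h import *
st();print(inR(r.get_obs()['tcp_pos']-0.019*R.from_rotvec(r.get_obs()['orientation']).as_matrix()[:,2]))
plan(W(-.022,-.083,.141),-50,20,-1,True)
f=imaging.grab_frame('wrist'); cv2.imwrite('pics/w20.png',f)"
```

```text
t22.98 q [ 0.138  0.68  -0.433  2.408  2.02   1.417  1.788] tcp [ 0.5574 -0.2117  0.1352] grasp [ 0.546  -0.198   0.1417] phi -50.2 th 19.9 roll 0.1 F [-0.2 -0.5 -4.2] w 0.0338
[-0.08548365 -0.07959516]
t22.98 xyz [ 1.75 -3.49  5.02] rot [ 0.1 -0.1  0.1] rows>=1.6 per row [ 1.13 -2.25  3.24] [ 0.09 -0.07  0.05]
```

View pics/w20.png

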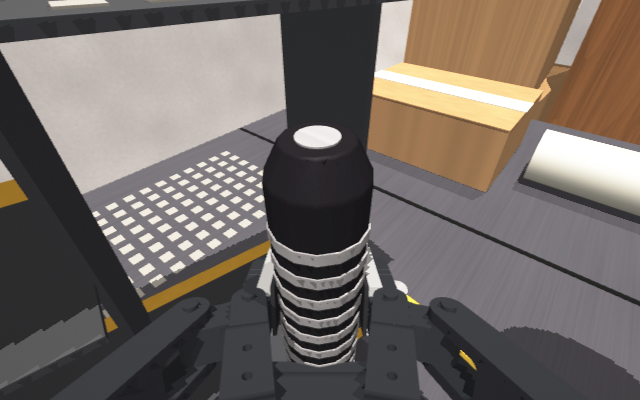

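Straight in, past the divider.

Call:
jog_arm --rows '[{"xyz": [0.4, -0.8, 1.1], "delta_rot": [0, 0, 0], "fingers": 0.75}, {"xyz": [0.8, -1.6, 2.3], "delta_rot": [0, 0, 0], "fingers": 0.75}, {"xyz": [1.2, -2.4, 3.5], "delta_rot": [0, 0, 0], "fingers": 0.75}, {"xyz": [1.6, -3.2, 4.6], "delta_rot": [0, 0, 0], "fingers": 0.75}, {"xyz": [1.7, -3.5, 5], "delta_rot": [0, 0, 0], "fingers": 0.75}]'

```text
clock: 23.45
tcp_pos: [0.6172, -0.2293, 0.1333]
orientation: [2.026, -0.947, 1.417]
contact_force: [-22.5, -0.5, -0.0]
grip_width: 0.0339
```

```bash
python3 -c "
from h import *
st();print(inR(r.get_obs()['tcp_pos']-0.019*R.from_rotvec(r.get_obs()['orientation']).as_matrix()[:,2]))
f=imaging.grab_frame('wrist'); cv2.imwrite('pics/w21.png',f)
plan(W(-.022,-.083,.124),-50,20,-1,True)
f=imaging.grab_frame('side'); cv2.imwrite('pics/s21.png',cv2.resize(f[120:380,220:480],None,fx=2,fy=2))"
```

```text
t23.45 q [ 0.17   0.7   -0.394  2.28   2.062  1.339  1.885] tcp [ 0.6172 -0.2293  0.1333] grasp [ 0.6058 -0.2156  0.1398] phi -50.3 th 20.0 roll 0.2 F [-22.5  -0.5  -0. ] w 0.0339
[-0.02316733 -0.08238258]
t23.50 xyz [-1.43 -0.07  0.63] rot [ 0.3 -0.   0.1] rows>=0.4 per row [-3.74 -0.17  1.66] [ 0.81 -0.01  0.26]
```

View pics/w21.png

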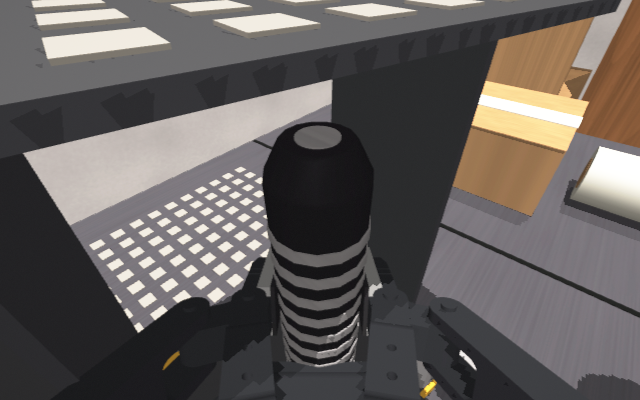

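View pics/s21.png

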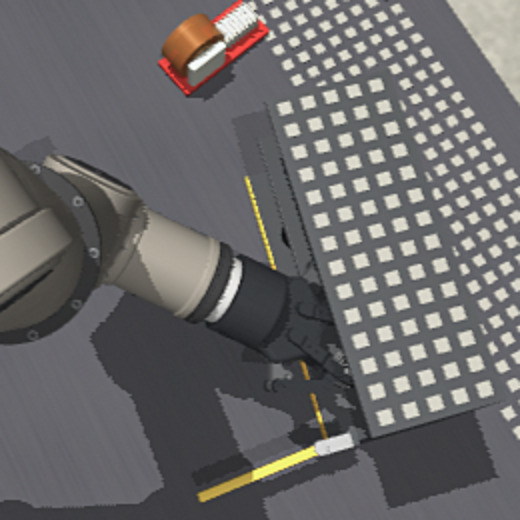

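```bash
python3 -c "
from h import *
plan(W(-.045,-.088,.141),-50,20,-1,True)
plan(W(-.045,-.101,.141),-50,20,-1,True)
plan(W(-.024,-.101,.141),-50,20,-1,True)"
```

```text
t23.55 xyz [-0.36  1.72 -1.38] rot [ 0.3 -0.   0.1] rows>=0.5 per row [-0.67  3.16 -2.53] [ 0.5  -0.02  0.17]
t23.55 xyz [-0.1   2.76 -0.65] rot [ 0.3 -0.   0.1] rows>=0.7 per row [-0.15  3.99 -0.94] [ 0.39 -0.01  0.13]
t23.55 xyz [0.48 1.51 0.94] rot [ 0.3 -0.   0.1] rows>=0.4 per row [1.07 3.37 2.08] [ 0.6  -0.02  0.2 ]
```

Call:
jog_arm --rows '[{"xyz": [-0.2, 0.8, -0.8], "delta_rot": [0, 0, 0], "fingers": 0.75}, {"xyz": [-0.3, 1.7, -1.4], "delta_rot": [0, 0, 0], "fingers": 0.75}, {"xyz": [-0.2, 2.3, -1], "delta_rot": [0.3, 0, 0.1], "fingers": 0.75}, {"xyz": [-0.1, 2.8, -0.6], "delta_rot": [0.3, 0, 0.1], "fingers": 0.75}, {"xyz": [-0.1, 2.8, -0.6], "delta_rot": [0.3, 0, 0.1], "fingers": 0.75}]'

```text
clock: 23.97
tcp_pos: [0.5907, -0.2445, 0.1344]
orientation: [2.028, -0.946, 1.42]
contact_force: [0.2, 0.4, -5.2]
grip_width: 0.0337
```

```bash
cat >> h.py <<'E'
def gr():
    o=r.get_obs(); g=o['tcp_pos']-.019*R.from_rotvec(o['orientation']).as_matrix()[:,2]; print("rack",inR(g).round(4),g[2].round(4))
E
python3 -c "
from h import *
st();gr()
plan(W(-.024,-.101,.141),-50,20,-1,True)"
```

```text
t23.97 q [ 0.198  0.684 -0.387  2.34   2.101  1.346  1.841] tcp [ 0.5907 -0.2445  0.1344] grasp [ 0.5793 -0.2308  0.1409] phi -50.1 th 20.0 roll 0.1 F [ 0.2  0.4 -5.2] w 0.0337
rack [-0.0453 -0.1035] 0.1409
t23.97 xyz [ 0.55 -1.47  1.48] rot [ 0.1 -0.   0. ] rows>=0.5 per row [ 1.05 -2.79  2.81] [ 0.19 -0.07  0.05]
```

Call:
jog_arm --rows '[{"xyz": [0.1, -0.4, 0.4], "delta_rot": [0, 0, 0], "fingers": 0.75}, {"xyz": [0.3, -0.8, 0.8], "delta_rot": [0, 0, 0], "fingers": 0.75}, {"xyz": [0.4, -1.1, 1.1], "delta_rot": [0, 0, 0], "fingers": 0.75}, {"xyz": [0.5, -1.4, 1.4], "delta_rot": [0, 0, 0], "fingers": 0.75}, {"xyz": [0.5, -1.4, 1.4], "delta_rot": [0, 0, 0], "fingers": 0.75}]'

```text
clock: 24.38
tcp_pos: [0.6125, -0.2466, 0.1346]
orientation: [2.027, -0.947, 1.422]
contact_force: [-0.1, -0.8, -4.3]
grip_width: 0.0341
```

```bash
python3 -c "
from h import *
st();gr()
plan(W(-.024,-.100,.1225),-50,20,-1,True)"
```

```text
t24.38 q [ 0.2    0.693 -0.38   2.293  2.104  1.323  1.872] tcp [ 0.6125 -0.2466  0.1346] grasp [ 0.601  -0.2329  0.1411] phi -50.1 th 19.9 roll -0.0 F [-0.1 -0.8 -4.3] w 0.0341
rack [-0.0237 -0.1004] 0.1411
t24.38 xyz [-1.77 -0.01  0.59] rot [ 0.1 -0.1 -0.1] rows>=0.5 per row [-3.89 -0.03  1.3 ] [ 0.13 -0.18 -0.12]
```

Call:
jog_arm --rows '[{"xyz": [-0.5, 0, 0.2], "delta_rot": [0, 0, 0], "fingers": 0.75}, {"xyz": [-1, 0, 0.35], "delta_rot": [0, 0, 0], "fingers": 0.75}, {"xyz": [-1.4, 0, 0.5], "delta_rot": [0, 0, 0], "fingers": 0.75}, {"xyz": [-1.6, 0, 0.55], "delta_rot": [0, 0, 0], "fingers": 0.75}, {"xyz": [-1.7, 0, 0.6], "delta_rot": [0, 0, 0], "fingers": 0.75}]'

```text
clock: 24.8
tcp_pos: [0.6121, -0.2465, 0.1159]
orientation: [2.027, -0.947, 1.421]
contact_force: [-0.4, 1.2, -1.9]
grip_width: 0.0336
```

```bash
python3 -c "
from h import *
st();gr()
f=imaging.grab_frame('wrist'); cv2.imwrite('pics/w22.png',f);st()"
```

```text
t24.80 q [ 0.196  0.738 -0.373  2.289  2.123  1.349  1.843] tcp [ 0.6121 -0.2465  0.1159] grasp [ 0.6006 -0.2328  0.1224] phi -50.1 th 19.9 roll 0.0 F [-0.4  1.2 -1.9] w 0.0336
rack [-0.0241 -0.1004] 0.1224
t24.85 q [ 0.196  0.738 -0.373  2.289  2.123  1.348  1.843] tcp [ 0.6122 -0.2465  0.116 ] grasp [ 0.6007 -0.2328  0.1225] phi -50.1 th 19.9 roll 0.0 F [ 0.8 -0.6 -5.3] w 0.0338
```

View pics/w22.png

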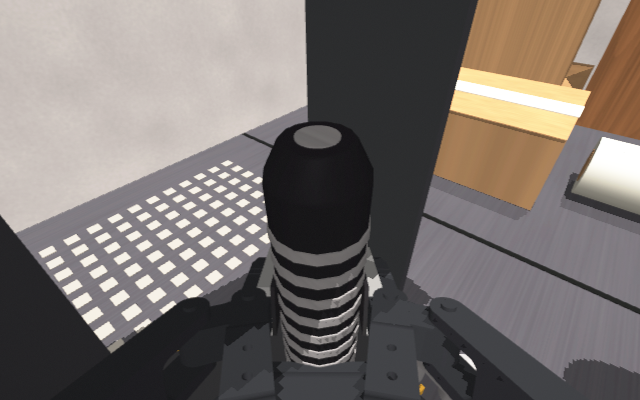

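Call:
jog_arm --rows '[{"xyz": [-0.1, 0, 0], "delta_rot": [0, 0, 0], "fingers": 0.75}, {"xyz": [-0.2, 0, 0.1], "delta_rot": [0, 0, 0], "fingers": 0.75}, {"xyz": [-0.2, 0, 0.1], "delta_rot": [0, 0, 0], "fingers": 0.75}, {"xyz": [-0.25, 0, 0.1], "delta_rot": [0, 0, 0], "fingers": 0.75}, {"xyz": [-0.25, 0, 0.1], "delta_rot": [0, 0, 0], "fingers": 0.75}]'

```text
clock: 25.27
tcp_pos: [0.6129, -0.2473, 0.116]
orientation: [2.021, -0.946, 1.427]
contact_force: [-3.4, 1.6, 7.8]
grip_width: 0.0344
```

```bash
python3 -c "
from h import *
st();gr()"
```

```text
t25.27 q [ 0.196  0.742 -0.372  2.288  2.127  1.356  1.839] tcp [ 0.6129 -0.2473  0.116 ] grasp [ 0.6014 -0.2336  0.1223] phi -50.1 th 19.6 roll -0.0 F [-3.4  1.6  7.8] w 0.0344
rack [-0.0232 -0.1009] 0.1223
```

Touching (7.8 N). Release slowly.

Call:
jog_arm --rows '[{"xyz": [0, 0, 0], "delta_rot": [0, 0.3, 0], "fingers": 0.65}, {"xyz": [0, 0, 0], "delta_rot": [0, 0.3, 0], "fingers": 0.5}, {"xyz": [0, 0, 0], "delta_rot": [0, 0.3, 0], "fingers": 0.35}, {"xyz": [0, 0, 0], "delta_rot": [0, 0.3, 0], "fingers": 0.35}, {"xyz": [0, 0, 0], "delta_rot": [0, 0.3, 0], "fingers": 0.35}]'

```text
clock: 25.68
tcp_pos: [0.6111, -0.2503, 0.1164]
orientation: [2.01, -0.946, 1.428]
contact_force: [-3.6, -6.7, -0.7]
grip_width: 0.0555
```

```bash
python3 -c "
from h import *
st();gr();f=imaging.grab_frame('wrist'); cv2.imwrite('pics/w23.png',f)
plan(W(-.085,-.085,.125),-50,20,-1,True)"
```

```text
t25.68 q [ 0.194  0.746 -0.367  2.289  2.127  1.365  1.834] tcp [ 0.6111 -0.2503  0.1164] grasp [ 0.5997 -0.2365  0.1226] phi -50.5 th 19.2 roll 0.1 F [-3.6 -6.7 -0.7] w 0.0555
rack [-0.0242 -0.1041] 0.1226
t25.73 xyz [-1.79  2.08 -5.77] rot [ 0.4 -0.8 -0.1] rows>=1.6 per row [-1.15  1.34 -3.7 ] [ 0.29 -0.53 -0.04]
```

View pics/w23.png

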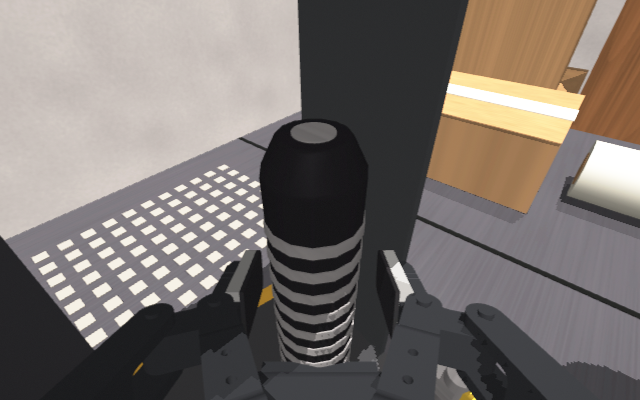

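Call:
jog_arm --rows '[{"xyz": [0, 0, 0], "delta_rot": [0, 0, 0], "fingers": 0.42}, {"xyz": [0, 0, 0], "delta_rot": [0, 0, 0], "fingers": 0.45}, {"xyz": [0, 0, 0], "delta_rot": [0, 0, 0], "fingers": 0.45}, {"xyz": [0, 0, 0], "delta_rot": [0, 0, 0], "fingers": 0.45}, {"xyz": [0, 0, 0], "delta_rot": [0, 0, 0], "fingers": 0.45}]'

```text
clock: 26.15
tcp_pos: [0.6115, -0.2498, 0.1165]
orientation: [2.011, -0.945, 1.429]
contact_force: [1.0, 0.1, 0.8]
grip_width: 0.0468
```

```bash
python3 -c "
from h import *
st();gr();f=imaging.grab_frame('wrist'); cv2.imwrite('pics/w24.png',f)
f=imaging.grab_frame('side'); cv2.imwrite('pics/s24.png',cv2.resize(f[180:380,300:500],None,fx=3,fy=3))
plan(W(-.0235,-.101,.123),-41,20,-1,True)"
```

```text
t26.15 q [ 0.194  0.746 -0.368  2.289  2.127  1.365  1.834] tcp [ 0.6115 -0.2498  0.1165] grasp [ 0.6    -0.236   0.1227] phi -50.4 th 19.2 roll 0.1 F [1.  0.1 0.8] w 0.0468
rack [-0.0239 -0.1036] 0.1227
t26.25 xyz [-0.05 -0.55 -0.15] rot [ 8.9 -0.8 -3.1] rows>=1.3 per row [-0.03 -0.41 -0.11] [ 6.68 -0.62 -2.32]
```

View pics/w24.png

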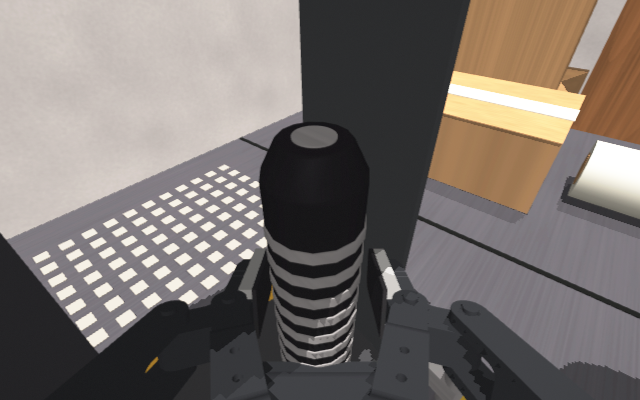

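View pics/s24.png

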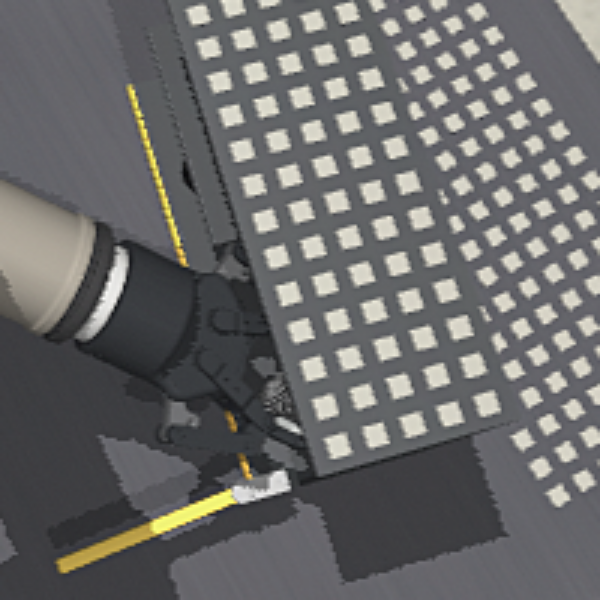

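Call:
jog_arm --rows '[{"xyz": [0, -0.15, 0], "delta_rot": [2, 0, -0.7], "fingers": 0.45}, {"xyz": [0, -0.3, -0.1], "delta_rot": [4.5, 0, -1.5], "fingers": 0.45}, {"xyz": [0, -0.45, -0.15], "delta_rot": [7, 0, -2.4], "fingers": 0.45}, {"xyz": [0, -0.55, -0.15], "delta_rot": [8.9, 0, -3.1], "fingers": 0.45}, {"xyz": [0, -0.55, -0.15], "delta_rot": [8.9, 0, -3.1], "fingers": 0.45}]'

```text
clock: 26.67
tcp_pos: [0.6135, -0.2465, 0.1167]
orientation: [2.131, -0.794, 1.512]
contact_force: [-0.5, 0.6, -0.2]
grip_width: 0.0473
```

```bash
python3 -c "
from h import *
st();gr();f=imaging.grab_frame('wrist'); cv2.imwrite('pics/w25.png',f)
"
```

```text
t26.67 q [ 0.249  0.731 -0.341  2.359  2.36   1.331  1.802] tcp [ 0.6135 -0.2465  0.1167] grasp [ 0.6    -0.2347  0.123 ] phi -41.1 th 19.2 roll 0.2 F [-0.5  0.6 -0.2] w 0.0473
rack [-0.0243 -0.1024] 0.123
```

View pics/w25.png

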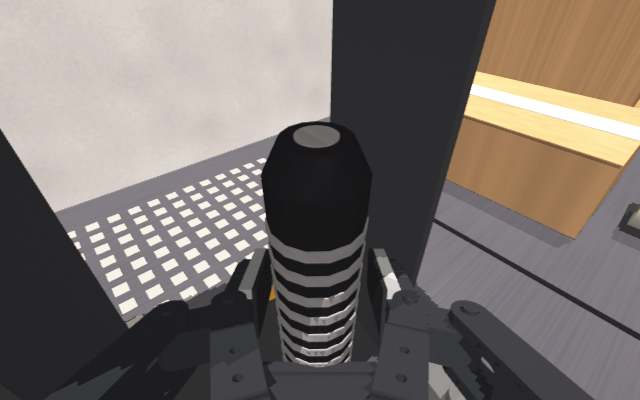

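Call:
jog_arm --rows '[{"xyz": [-0.2, 0, -0.7], "delta_rot": [0, 0, 0], "fingers": 0.45}, {"xyz": [-0.5, 0, -1.7], "delta_rot": [0, 0, 0], "fingers": 0.45}, {"xyz": [-0.9, 0, -2.8], "delta_rot": [0, 0, 0], "fingers": 0.45}, {"xyz": [-1.2, 0, -3.9], "delta_rot": [0, 0, 0], "fingers": 0.45}, {"xyz": [-1.3, 0, -4.6], "delta_rot": [0, 0, 0], "fingers": 0.45}]'

```text
clock: 27.13
tcp_pos: [0.5779, -0.2124, 0.1199]
orientation: [2.131, -0.795, 1.514]
contact_force: [-1.0, 0.6, -1.3]
grip_width: 0.0469
```

```bash
python3 -c "
from h import *
st();gr();f=imaging.grab_frame('wrist'); cv2.imwrite('pics/w26.png',f)
imaging.grab_frame('wrist')
a=locate('tall_part',W(-.024,-.102),z0=.015,cams=('wrist',)); print(inR(a))
"
```

```text
t27.13 q [ 0.252  0.738 -0.455  2.436  2.282  1.446  1.795] tcp [ 0.5779 -0.2124  0.1199] grasp [ 0.5644 -0.2007  0.1261] phi -41.0 th 19.2 roll 0.1 F [-1.   0.6 -1.3] w 0.0469
rack [-0.067  -0.0778] 0.1261
tall_part [ 0.5996 -0.2349] {'wrist': (0.59, np.float64(0.93), [322, 200])}
[-0.02463336 -0.1026233 ]
```

View pics/w26.png

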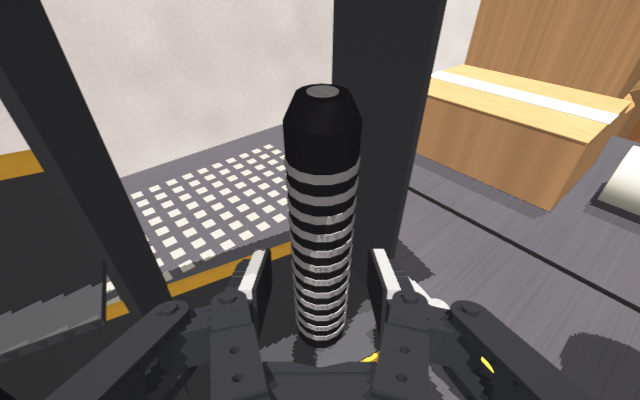

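```bash
python3 -c "
from h import *
print(W(-.105,-.06));plan(W(-.105,-.06,.17),-38,38,-1,True)"
```

```text
[np.float64(0.5317140916840637), np.float64(-0.17430523342995302)]
t27.28 xyz [ 2.17 -0.02 -5.59] rot [  2.7 -18.7  -1.4] rows>=2.7 per row [ 0.81 -0.01 -2.09] [ 1.01 -7.01 -0.51]
```

Call:
jog_arm --rows '[{"xyz": [0, 0, -1.4], "delta_rot": [0.4, -3.5, -0.2], "fingers": 0.6}, {"xyz": [0.5, 0, -2.8], "delta_rot": [1, -7.5, -0.5], "fingers": 0.8}, {"xyz": [1, 0, -4], "delta_rot": [1.6, -11.5, -0.8], "fingers": 1}, {"xyz": [1.6, 0, -5], "delta_rot": [2.2, -15.5, -1.1], "fingers": 1}, {"xyz": [2.2, 0, -5.6], "delta_rot": [2.7, -18.7, -1.4], "fingers": 1}]' --grip_force 40

```text
clock: 27.7
tcp_pos: [0.5422, -0.1858, 0.146]
orientation: [2.436, -0.848, 1.199]
contact_force: [-0.6, -3.2, -0.8]
grip_width: -0.0002
```

```bash
python3 -c "
from h import *
st();gr(); plan([.43,-.25,.22],-15,58,-1,True);plan([.42,-.33,.20],0,60,-1,True)"
```

```text
t27.70 q [ 0.934  0.722 -1.255  2.413  2.007  1.273  2.396] tcp [ 0.5422 -0.1858  0.146 ] grasp [ 0.5304 -0.1764  0.1575] phi -38.7 th 37.5 roll 0.3 F [-0.6 -3.2 -0.8] w -0.0002
rack [-0.1058 -0.0623] 0.1575
t27.70 xyz [ 2.2  11.63 -6.55] rot [ 16.1 -20.2 -17.3] rows>=4.4 per row [ 0.5   2.66 -1.5 ] [ 3.68 -4.61 -3.96]
t27.70 xyz [ 3.01 18.32 -2.11] rot [ 25.7 -21.6 -28.9] rows>=6.2 per row [ 0.48  2.93 -0.34] [ 4.12 -3.45 -4.64]
```

Call:
jog_arm --rows '[{"xyz": [1.2, 1.2, -1.6], "delta_rot": [2, -3.4, -2], "fingers": 1}, {"xyz": [2, 3, -3.2], "delta_rot": [5, -7.4, -5], "fingers": 1}, {"xyz": [2.4, 5.5, -4.6], "delta_rot": [8.5, -11.5, -9], "fingers": 1}, {"xyz": [2.4, 8.5, -5.8], "delta_rot": [12.3, -16, -13.2], "fingers": 1}, {"xyz": [2.2, 11.6, -6.5], "delta_rot": [16, -20, -17.3], "fingers": 1}]'

```text
clock: 28.12
tcp_pos: [0.4714, -0.2288, 0.1674]
orientation: [2.743, -0.588, 0.924]
contact_force: [1.0, -0.8, -3.1]
grip_width: 0.0002
```

```bash
python3 -c "
from h import *
from arm import armchk
st();gr(); armchk(); plan([.42,-.33,.20],0,60,-1,True)
f=imaging.grab_frame('side'); cv2.imwrite('pics/s27.png',f); f=imaging.grab_frame('scene'); cv2.imwrite('pics/sc27.png',f)"
```

```text
t28.12 q [ 1.162  0.242 -0.998  2.408  1.759  0.366  2.89 ] tcp [ 0.4714 -0.2288  0.1674] grasp [ 0.4612 -0.2232  0.1824] phi -28.9 th 52.0 roll 2.9 F [ 1.  -0.8 -3.1] w 0.0002
rack [-0.1618 -0.1243] 0.1824
shoulder [ 0.    -0.001  0.288] elbow [ 0.043 -0.177  0.799] wrist [ 0.324 -0.148  0.417] tcp [ 0.501 -0.246  0.16 ]
up min dist to tall axis 0.521 at z 0.288
fore min dist to tall axis 0.412 at z 0.417
hand min dist to tall axis 0.367 at z 0.270
t28.12 xyz [ 1.06 11.01 -0.52] rot [ 16.4  -7.1 -19.3] rows>=3.7 per row [ 0.28  2.97 -0.14] [ 4.43 -1.92 -5.21]
```

View pics/s27.png

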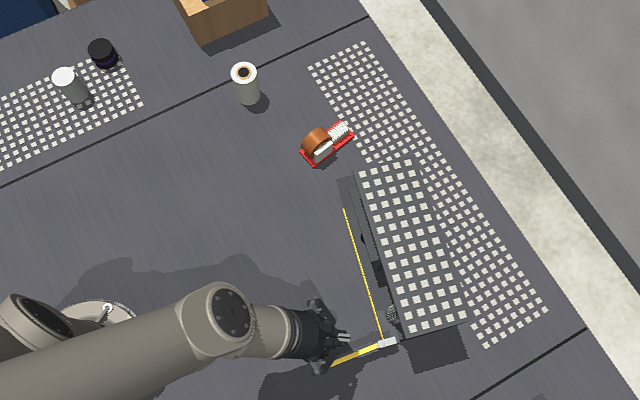

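View pics/sc27.png

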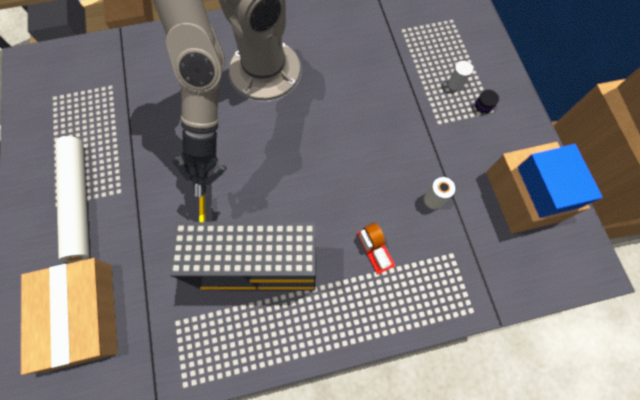

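Call:
jog_arm --rows '[{"xyz": [0.3, 1.8, -0.6], "delta_rot": [2, -1, 4], "fingers": 1}, {"xyz": [0.6, 4, -1], "delta_rot": [5, -2, 8], "fingers": 1}, {"xyz": [0.8, 6.5, -1], "delta_rot": [8, -4, 12], "fingers": 1}, {"xyz": [1, 9, -0.8], "delta_rot": [11, -5, 16], "fingers": 1}, {"xyz": [1, 11, -0.5], "delta_rot": [14, -6, 20], "fingers": 1}]'

```text
clock: 28.63
tcp_pos: [0.4376, -0.3025, 0.1445]
orientation: [-2.72, 0.971, -0.994]
contact_force: [0.9, -0.1, -2.0]
grip_width: 0.0002
```

```bash
python3 -c "
from h import *
st();gr(); M=R.from_rotvec(r.get_obs()['orientation']).as_matrix(); print(M)
for p in ([.43,-.315,.12],[.44,-.305,.05]): print(M.T@(np.array(p)-r.get_obs()['tcp_pos'])*100)"
```

```text
t28.63 q [ 1.699  0.488 -1.209  2.358  1.803  0.173  2.957] tcp [ 0.4376 -0.3025  0.1445] grasp [ 0.426  -0.3001  0.1594] phi -12.0 th 51.7 roll -16.5 F [ 0.9 -0.1 -2. ] w 0.0002
rack [-0.1776 -0.2073] 0.1594
[[ 0.58682285 -0.53690247  0.60611441]
 [-0.59347948 -0.7944245  -0.12911945]
 [ 0.55083668 -0.28394622 -0.78482705]]
[-1.05261164  2.09463468  1.62882685]
[-4.91512504  2.75093127  7.59961113]
```

Call:
jog_arm --rows '[{"xyz": [0, 0, 0], "delta_rot": [0, 0, 7], "fingers": 1}, {"xyz": [0, 0, 0], "delta_rot": [0, 0, 14], "fingers": 1}, {"xyz": [0, 0, 0], "delta_rot": [0, 0, 21], "fingers": 1}, {"xyz": [0, 0, 0], "delta_rot": [0, 0, 28], "fingers": 1}, {"xyz": [0, 0, 0], "delta_rot": [0, 0, 35], "fingers": 1}]'

```text
clock: 29.05
tcp_pos: [0.4377, -0.3011, 0.144]
orientation: [-2.17, 1.655, -0.854]
contact_force: [0.4, -0.2, -0.2]
grip_width: -0.0001
```

```bash
python3 -c "
from h import *
st();gr(); M=R.from_rotvec(r.get_obs()['orientation']).as_matrix(); print(M)
for p in ([.43,-.315,.12],[.44,-.305,.05]): print(M.T@(np.array(p)-r.get_obs()['tcp_pos'])*100)"; python3 fit3.py
```

```text
t29.05 q [ 1.781  0.591 -1.344  2.356  1.689  0.292  2.49 ] tcp [ 0.4377 -0.3011  0.144 ] grasp [ 0.4262 -0.2987  0.1589] phi -11.9 th 51.8 roll -33.4 F [ 0.4 -0.2 -0.2] w -0.0001
rack [-0.1778 -0.206 ] 0.1589
[[ 0.16855082 -0.77764375  0.60569037]
 [-0.94408123 -0.30401738 -0.12760901]
 [ 0.28337474 -0.55031231 -0.78540125]]
[0.49953863 2.34178435 1.59548125]
[-2.25961499  5.11230938  7.57137133]
56 [ 0.0062  0.2995 -0.0083 -0.0536  0.5415  0.0071 -0.0006  0.4769 -0.0072
 -0.0006  0.3328 -0.0051  1.5688  0.    ] [0.0265 0.0181 0.0125 0.0015 0.0012 0.0009]
```

Call:
jog_arm --rows '[{"xyz": [-0.2, 1.2, 1.5], "delta_rot": [0, 0, 4], "fingers": 1}, {"xyz": [-0.6, 2.3, 3], "delta_rot": [0, 0, 8], "fingers": 1}, {"xyz": [-1.2, 3.3, 4.5], "delta_rot": [0, 0, 12], "fingers": 1}, {"xyz": [-1.7, 4.3, 6], "delta_rot": [0, 0, 16], "fingers": 1}, {"xyz": [-2.1, 5, 7.2], "delta_rot": [0, 0, 20], "fingers": 1}]'

```text
clock: 29.47
tcp_pos: [0.4393, -0.3042, 0.0526]
orientation: [-1.795, 1.955, -0.747]
contact_force: [0.9, 0.7, 0.1]
grip_width: 0.0002
```

```bash
python3 -c "
from h import *
st();gr(); M=R.from_rotvec(r.get_obs()['orientation']).as_matrix(); print(M)
f=imaging.grab_frame('side'); cv2.imwrite('pics/s28.png',cv2.resize(f[250:400,220:420],None,fx=3.5,fy=3.5)); f=imaging.grab_frame('scene'); cv2.imwrite('pics/sc28.png',cv2.resize(f[100:260,130:330],None,fx=3,fy=3))"
```

```text
t29.47 q [ 1.723  0.985 -1.34   2.385  2.055  0.619  1.994] tcp [ 0.4393 -0.3042  0.0526] grasp [ 0.4278 -0.3018  0.0675] phi -11.8 th 51.8 roll -37.9 F [0.9 0.7 0.1] w 0.0002
rack [-0.1755 -0.2086] 0.0675
[[-0.11057088 -0.78799161  0.60567591]
 [-0.99107934  0.04179851 -0.12654893]
 [ 0.07440315 -0.61426551 -0.7855839 ]]
```

View pics/s28.png

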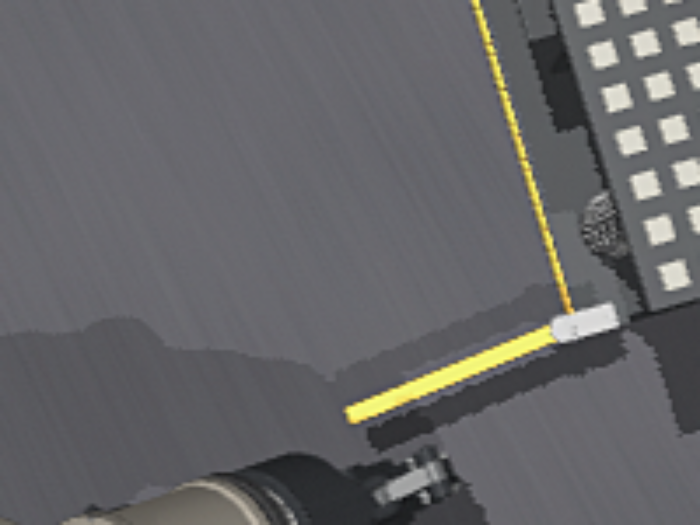

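View pics/sc28.png

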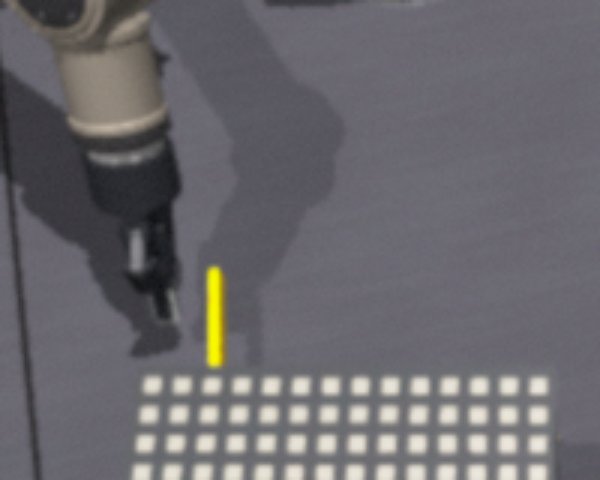

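```bash
cat > bar.py <<'E'
from h import *
import sys
def wp(alpha_deg,rho=.098,off=.017,z=.056):
    h=np.array(W(-.078,-.15)); a=np.radians(alpha_deg); p=h+rho*np.array([np.cos(a),np.sin(a)])+off*np.array([-np.sin(a),np.cos(a)]); return np.array([*p,z])
o=r.get_obs(); M=R.from_rotvec(o['orientation']).as_matrix()
def show(al,**k):
    for a in al: p=wp(a,**k); print(a,p.round(4),"tool cm",(M.T@(p-o['tcp_pos'])*100).round(2))
E
python3 -c "
from bar import *
st(); print(W(-.078,-.15)); show([175,168,160,150,140,130])"
```

```text
t29.57 q [ 1.723  0.986 -1.339  2.385  2.052  0.616  1.997] tcp [ 0.4389 -0.3031  0.0517] grasp [ 0.4274 -0.3007  0.0667] phi -11.4 th 51.9 roll -37.8 F [-0.1  0.4 -0.1] w -0.0003
[np.float64(0.5364531398371717), np.float64(-0.268148408049115)]
175 [ 0.4373 -0.2765  0.056 ] tool cm [-2.58 -0.03 -0.76]
168 [ 0.4371 -0.2644  0.056 ] tool cm [-3.78  0.05 -0.92]
160 [ 0.4385 -0.2506  0.056 ] tool cm [-5.17 -0.01 -1.  ]
150 [ 0.4431 -0.2339  0.056 ] tool cm [-6.87 -0.3  -0.93]
140 [ 0.4505 -0.2182  0.056 ] tool cm [-8.51 -0.82 -0.68]
130 [ 0.4604 -0.204   0.056 ] tool cm [-10.02  -1.55  -0.25]
```

Call:
jog_arm --rows '[{"xyz": [-1.3, 0, -0.4], "delta_rot": [0, 0, 0], "fingers": 1}, {"xyz": [-2.6, 0, -0.8], "delta_rot": [0, 0, 0], "fingers": 1}, {"xyz": [-3.8, 0, -0.9], "delta_rot": [0, 0, 0], "fingers": 1}, {"xyz": [-5.2, 0, -1], "delta_rot": [0, 0, 0], "fingers": 1}, {"xyz": [-6.8, -0.3, -0.9], "delta_rot": [0, 0, 0], "fingers": 1}]'

```text
clock: 29.98
tcp_pos: [0.455, -0.2452, 0.0571]
orientation: [-1.803, 1.958, -0.727]
contact_force: [-1.2, -1.0, -0.3]
grip_width: -0.0004
```

```bash
python3 -c "
from bar import *
st(); show([145,135,125,115,105])
f=imaging.grab_frame('side'); cv2.imwrite('pics/s29.png',cv2.resize(f[250:400,220:420],None,fx=3.5,fy=3.5))"
```

```text
t29.98 q [ 1.608  1.008 -1.409  2.435  2.045  0.765  1.87 ] tcp [ 0.455  -0.2452  0.0571] grasp [ 0.4437 -0.2429  0.0721] phi -11.1 th 52.6 roll -37.2 F [-1.2 -1.  -0.3] w -0.0004
145 [ 0.4464 -0.2259  0.056 ] tool cm [-1.83  0.83 -0.65]
135 [ 0.4551 -0.2109  0.056 ] tool cm [-3.41  0.2  -0.31]
125 [ 0.4663 -0.1976  0.056 ] tool cm [-4.84 -0.63  0.2 ]
115 [ 0.4796 -0.1865  0.056 ] tool cm [-6.08 -1.64  0.87]
105 [ 0.4947 -0.1779  0.056 ] tool cm [-7.1  -2.8   1.67]
```

View pics/s29.png

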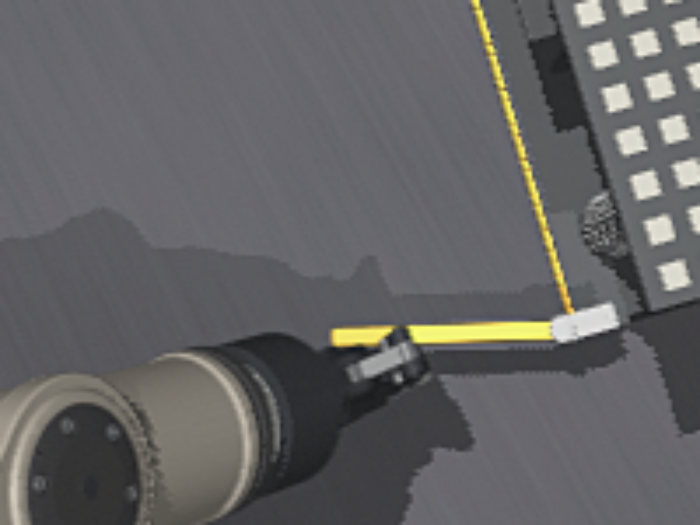

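```bash
cat >> bar.py <<'E'
def rot(phi,th):
    p,t=np.radians([phi,th]); zn=np.array([np.cos(t)*np.cos(p),np.cos(t)*np.sin(p),-np.sin(t)]); z=M[:,2]; a=np.cross(z,zn); an=np.arcsin(np.linalg.norm(a)); return np.degrees(M.T@(a/np.linalg.norm(a)*an))
E
python3 -c "
from bar import *
st(); print(rot(15,65),rot(25,65))"
```

```text
t30.03 q [ 1.602  1.007 -1.41   2.435  2.046  0.764  1.866] tcp [ 0.4569 -0.2425  0.0577] grasp [ 0.4456 -0.2403  0.0728] phi -10.7 th 52.5 roll -37.3 F [1.5 1.8 0.4] w 0.0000
[-1.33306170e+01 -1.22181363e+01 -7.63250178e-16] [-1.47749549e+01 -1.62009584e+01  9.26005016e-16]
```

Call:
jog_arm --rows '[{"xyz": [0, 0, 0], "delta_rot": [-4, -4, 0], "fingers": 1}, {"xyz": [-0.3, 0, -0.1], "delta_rot": [-8, -8, 0], "fingers": 1}, {"xyz": [-0.6, 0, -0.1], "delta_rot": [-11, -11, 0], "fingers": 1}, {"xyz": [-1, 0, -0.1], "delta_rot": [-14, -15, 0], "fingers": 1}, {"xyz": [-1, 0, -0.1], "delta_rot": [-14, -15, 0], "fingers": 1}]'

```text
clock: 30.45
tcp_pos: [0.4574, -0.232, 0.0596]
orientation: [-1.933, 1.926, -0.243]
contact_force: [-0.3, -1.5, -1.6]
grip_width: 0.0001
```

```bash
python3 -c "
from bar import *
st(); print(M);show([150,145,135,125,115,105])"
```

```text
t30.45 q [ 1.586  0.907 -1.341  2.207  1.128  0.596  2.716] tcp [ 0.4574 -0.232   0.0596] grasp [ 0.4499 -0.235   0.0768] phi 21.5 th 64.9 roll -23.3 F [-0.3 -1.5 -1.6] w 0.0001
[[ 0.03561742 -0.91799161  0.39499721]
 [-0.98736426  0.02874562  0.15583807]
 [-0.15441249 -0.39555668 -0.90536827]]
150 [ 0.4431 -0.2339  0.056 ] tool cm [ 0.19  1.45 -0.27]
145 [ 0.4464 -0.2259  0.056 ] tool cm [-0.59  1.17 -0.02]
135 [ 0.4551 -0.2109  0.056 ] tool cm [-2.04  0.41  0.56]
125 [ 0.4663 -0.1976  0.056 ] tool cm [-3.31 -0.58  1.21]
115 [ 0.4796 -0.1865  0.056 ] tool cm [-4.36 -1.77  1.91]
105 [ 0.4947 -0.1779  0.056 ] tool cm [-5.16 -3.12  2.64]
```

Call:
jog_arm --rows '[{"xyz": [-0.7, 0.8, 0], "delta_rot": [0, 0, 3], "fingers": 1}, {"xyz": [-1.6, 0.6, 0.3], "delta_rot": [0, 0, 6], "fingers": 1}, {"xyz": [-2.5, 0.1, 0.7], "delta_rot": [0, 0, 9], "fingers": 1}, {"xyz": [-3.3, -0.6, 1.2], "delta_rot": [0, 0, 12], "fingers": 1}, {"xyz": [-4.3, -1.7, 1.7], "delta_rot": [0, 0, 15], "fingers": 1}]'

```text
clock: 30.87
tcp_pos: [0.4779, -0.1873, 0.0581]
orientation: [-1.657, 2.153, -0.169]
contact_force: [-1.3, -1.4, -0.4]
grip_width: -0.0003
```

```bash
python3 -c "
from bar import *
st(); show([115,108,102,96,90,84])
f=imaging.grab_frame('side'); cv2.imwrite('pics/s30.png',cv2.resize(f[230:380,260:460],None,fx=3.5,fy=3.5))"
```

```text
t30.87 q [ 1.445  0.826 -1.271  2.234  1.163  0.51   2.299] tcp [ 0.4779 -0.1873  0.0581] grasp [ 0.4704 -0.1903  0.0753] phi 21.3 th 64.9 roll -20.0 F [-1.3 -1.4 -0.4] w -0.0003
115 [ 0.4796 -0.1865  0.056 ] tool cm [-0.06 -0.06  0.27]
108 [ 0.49   -0.1802  0.056 ] tool cm [-0.87 -0.81  0.78]
102 [ 0.4994 -0.1758  0.056 ] tool cm [-1.48 -1.53  1.22]
96 [ 0.5093 -0.1725  0.056 ] tool cm [-2.   -2.32  1.66]
90 [ 0.5195 -0.1701  0.056 ] tool cm [-2.42 -3.16  2.09]
84 [ 0.5298 -0.1689  0.056 ] tool cm [-2.75 -4.05  2.52]
```

View pics/s30.png

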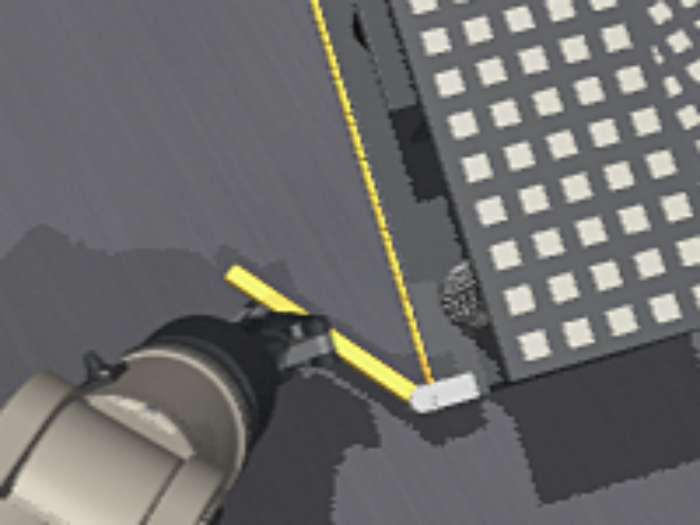

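Call:
jog_arm --rows '[{"xyz": [-0.6, -0.5, 0.5], "delta_rot": [0, 0, 0], "fingers": 1}, {"xyz": [-1.2, -1.2, 1], "delta_rot": [0, 0, 0], "fingers": 1}, {"xyz": [-1.7, -1.9, 1.4], "delta_rot": [0, 0, 0], "fingers": 1}, {"xyz": [-2.1, -2.6, 1.8], "delta_rot": [0, 0, 0], "fingers": 1}, {"xyz": [-2.5, -3.4, 2.2], "delta_rot": [0, 0, 0], "fingers": 1}]'

```text
clock: 31.33
tcp_pos: [0.5258, -0.167, 0.0585]
orientation: [-1.657, 2.148, -0.171]
contact_force: [-0.9, -1.0, 0.6]
grip_width: -0.0
```

```bash
python3 -c "
from bar import *
st(); show([88,84,80,77,76]); show([76],off=.012);show([76],off=.007)
f=imaging.grab_frame('side'); cv2.imwrite('pics/s31.png',cv2.resize(f[230:380,260:460],None,fx=3.5,fy=3.5))"
```

```text
t31.33 q [ 1.316  0.838 -1.236  2.17   1.188  0.523  2.22 ] tcp [ 0.5258 -0.167   0.0585] grasp [ 0.5182 -0.17    0.0756] phi 21.4 th 64.7 roll -20.2 F [-0.9 -1.   0.6] w -0.0000
88 [ 0.5229 -0.1696  0.056 ] tool cm [0.36 0.27 0.07]
84 [ 0.5298 -0.1689  0.056 ] tool cm [ 0.16 -0.33  0.35]
80 [ 0.5367 -0.1687  0.056 ] tool cm [-0.   -0.94  0.63]
77 [ 0.5419 -0.1688  0.056 ] tool cm [-0.09 -1.41  0.84]
76 [ 0.5437 -0.1689  0.056 ] tool cm [-0.12 -1.57  0.91]
76 [ 0.5485 -0.1702  0.056 ] tool cm [-0.1  -2.04  1.08]
76 [ 0.5534 -0.1714  0.056 ] tool cm [-0.08 -2.51  1.25]
```

View pics/s31.png

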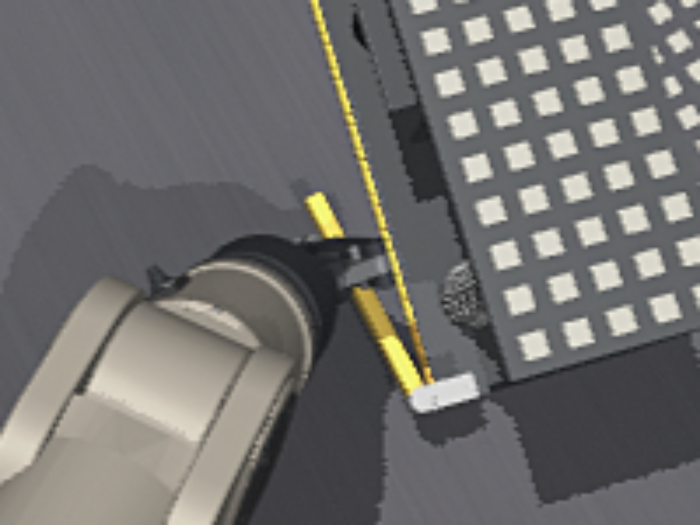

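```bash
python3 -c "
from bar import *
f=imaging.grab_frame('side'); cv2.imwrite('pics/s32.png',cv2.resize(f[270:350,330:410],None,fx=7,fy=7,interpolation=cv2.INTER_CUBIC))
h=np.array(W(-.078,-.15))
p=atz('side',(260+318/3.5,230+200/3.5),.071); d=p[:2]-h; print(p,np.degrees(np.arctan2(d[1],d[0])),np.linalg.norm(d))
print(proj('side',r.get_obs()['tcp_pos'])); st()
for a in (76,84,88): 
  q=h+.13*np.array([np.cos(np.radians(a)),np.sin(np.radians(a))]); print(a,proj('side',[*q,.071]))
f=imaging.grab_frame('scene'); cv2.imwrite('pics/sc32.png',cv2.resize(f[150:270,150:300],None,fx=5,fy=5))
"
```

```text
[ 0.54319772 -0.14551709  0.071     ] 86.85197124919104 0.12281664497708998
[[348.76493153 300.84099854]]
t31.43 q [ 1.315  0.839 -1.237  2.168  1.188  0.522  2.22 ] tcp [ 0.5271 -0.1665  0.0589] grasp [ 0.5195 -0.1695  0.0761] phi 21.4 th 64.6 roll -20.3 F [-0.1  0.1  0.1] w 0.0003
76 [[360.35693986 279.85173497]]
84 [[352.09927615 282.69135935]]
88 [[348.13816624 284.54564085]]
```

View pics/s32.png

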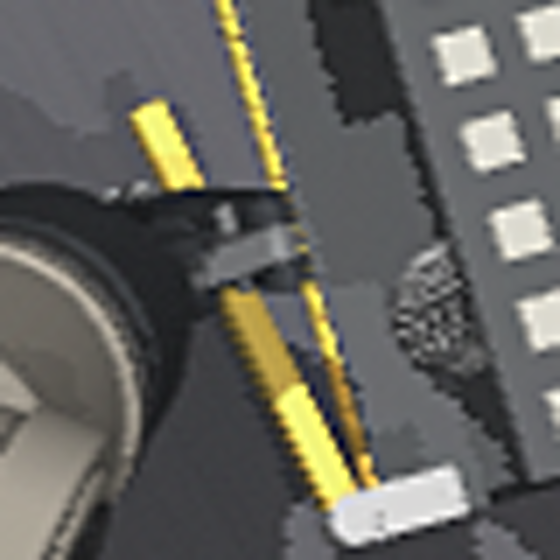

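```bash
python3 -c "
from bar import *
print(M.round(3)); t=o['tcp_pos']
for s in (1,-1):
  for b in (.07,.093,.11):
    k=t-b*M[:,2]+s*.055*M[:,1]; print(s,b,k.round(3),inR(k).round(3))
print('tcp',inR(t))"
```

```text
[[-0.201 -0.895  0.399]
 [-0.946  0.283  0.157]
 [-0.253 -0.346 -0.904]]
1 0.07 [ 0.449 -0.162  0.103] [-0.188 -0.068]
1 0.093 [ 0.44  -0.166  0.123] [-0.196 -0.074]
1 0.11 [ 0.433 -0.168  0.139] [-0.202 -0.078]
-1 0.07 [ 0.547 -0.193  0.141] [-0.085 -0.075]
-1 0.093 [ 0.538 -0.197  0.162] [-0.093 -0.08 ]
-1 0.11 [ 0.531 -0.199  0.177] [-0.099 -0.085]
tcp [-0.11229825 -0.05396177]
```

View pics/sc32.png

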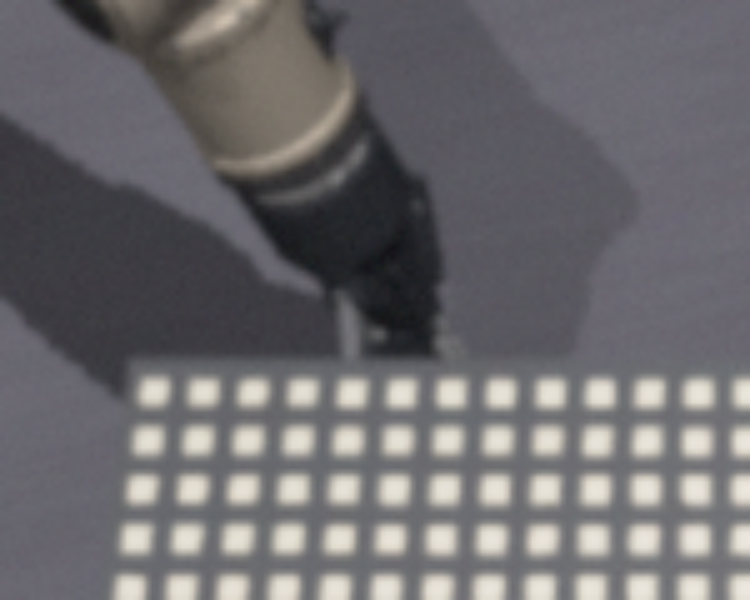

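Call:
jog_arm --rows '[{"xyz": [0, 1, -0.4], "delta_rot": [0, 0, 3], "fingers": 1}, {"xyz": [0, 1.8, -0.6], "delta_rot": [0, 0, 10], "fingers": 1}, {"xyz": [0, 1.8, -0.6], "delta_rot": [0, 0, 17], "fingers": 1}, {"xyz": [0, 1.8, -0.6], "delta_rot": [0, 0, 24], "fingers": 1}, {"xyz": [0, 1.8, -0.6], "delta_rot": [0, 0, 31], "fingers": 1}]'

```text
clock: 31.9
tcp_pos: [0.5068, -0.1627, 0.0574]
orientation: [-1.009, 2.503, -0.005]
contact_force: [-0.0, -0.5, -0.5]
grip_width: -0.0
```

Call:
jog_arm --rows '[{"xyz": [0, 0, 0], "delta_rot": [0, 0, 7], "fingers": 1}, {"xyz": [0, 0, 0], "delta_rot": [0, 0, 14], "fingers": 1}, {"xyz": [0, 0, 0], "delta_rot": [0, 0, 21], "fingers": 1}, {"xyz": [0, 0, 0], "delta_rot": [0, 0, 28], "fingers": 1}, {"xyz": [0, 0, 0], "delta_rot": [0, 0, 35], "fingers": 1}]'

```text
clock: 32.32
tcp_pos: [0.5061, -0.1628, 0.0572]
orientation: [-0.203, 2.706, 0.181]
contact_force: [0.6, -0.2, 0.7]
grip_width: -0.0001
```

```bash
python3 -c "
from bar import *
st(); print(M.round(3)); print('tcp',inR(o['tcp_pos'])); show([86],off=.02); show([76],off=.017);show([76],off=.01)
t=o['tcp_pos']
for s in (1,-1):
  for b in (.07,.11):
    k=t-b*M[:,2]+s*.055*M[:,1]; print(s,b,k.round(3),inR(k).round(3))
"
```

```text
t32.32 q [ 1.221  0.674 -1.044  2.217  0.977  0.325  1.206] tcp [ 0.5061 -0.1628  0.0572] grasp [ 0.4986 -0.1658  0.0744] phi 21.6 th 64.7 roll 5.5 F [ 0.6 -0.2  0.7] w -0.0001
[[-0.902 -0.169  0.398]
 [-0.114  0.981  0.157]
 [-0.417  0.096 -0.904]]
tcp [-0.13258592 -0.05492897]
86 [ 0.5233 -0.169   0.056 ] tool cm [-1.43 -0.91  0.7 ]
76 [ 0.5437 -0.1689  0.056 ] tool cm [-3.26 -1.25  1.51]
76 [ 0.5505 -0.1706  0.056 ] tool cm [-3.86 -1.53  1.75]
1 0.07 [ 0.469 -0.12   0.126] [-0.179 -0.022]
1 0.11 [ 0.453 -0.126  0.162] [-0.193 -0.032]
-1 0.07 [ 0.488 -0.228  0.115] [-0.135 -0.122]
-1 0.11 [ 0.472 -0.234  0.151] [-0.149 -0.132]
```

Call:
jog_arm --rows '[{"xyz": [-0.8, -0.4, 0.4], "delta_rot": [0, 0, 0], "fingers": 1}, {"xyz": [-1.5, -0.9, 0.7], "delta_rot": [0, 0, 0], "fingers": 1}, {"xyz": [-2.1, -1, 1], "delta_rot": [0, 0, 0], "fingers": 1}, {"xyz": [-2.7, -1.1, 1.3], "delta_rot": [0, 0, 0], "fingers": 1}, {"xyz": [-3.2, -1.2, 1.5], "delta_rot": [0, 0, 0], "fingers": 1}]'

```text
clock: 32.73
tcp_pos: [0.5439, -0.1685, 0.0556]
orientation: [-0.204, 2.706, 0.182]
contact_force: [-0.7, -0.4, -0.2]
grip_width: 0.0002
```

```bash
python3 -c "
from bar import *
st(); print('tcp',inR(o['tcp_pos'])); show([76],off=.012);show([76],off=.007)
f=imaging.grab_frame('side'); cv2.imwrite('pics/s33.png',cv2.resize(f[250:350,310:410],None,fx=6,fy=6,interpolation=cv2.INTER_CUBIC)); st()"
```

```text
t32.73 q [ 1.172  0.72  -1.033  2.138  0.971  0.37   1.218] tcp [ 0.5439 -0.1685  0.0556] grasp [ 0.5363 -0.1715  0.0728] phi 21.6 th 64.7 roll 5.5 F [-0.7 -0.4 -0.2] w 0.0002
tcp [-0.09458472 -0.05148375]
76 [ 0.5485 -0.1702  0.056 ] tool cm [-0.42 -0.24  0.12]
76 [ 0.5534 -0.1714  0.056 ] tool cm [-0.84 -0.44  0.3 ]
t32.78 q [ 1.171  0.72  -1.034  2.138  0.971  0.371  1.217] tcp [ 0.5443 -0.1685  0.0557] grasp [ 0.5368 -0.1715  0.0729] phi 21.6 th 64.7 roll 5.5 F [-1.  -0.3 -1.1] w 0.0004
```

View pics/s33.png

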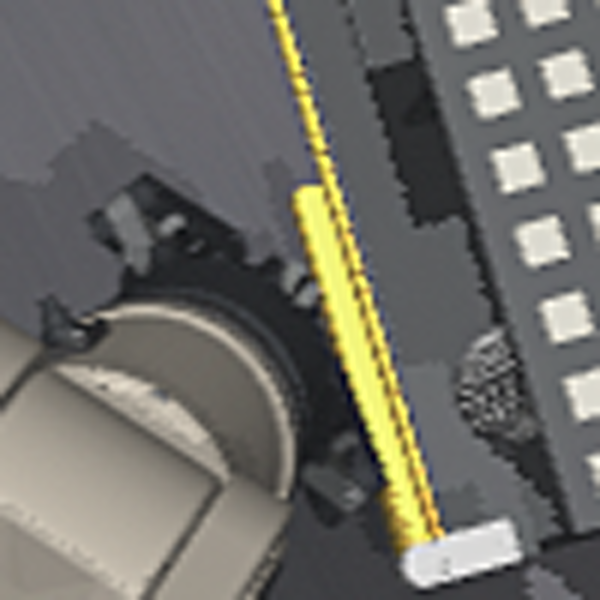

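Nearly shut. Creep further until force rises.

Call:
jog_arm --rows '[{"xyz": [-0.2, -0.1, 0.1], "delta_rot": [0, 0, 0], "fingers": 1}, {"xyz": [-0.4, -0.2, 0.1], "delta_rot": [0, 0, 0], "fingers": 1}, {"xyz": [-0.5, -0.2, 0.2], "delta_rot": [0, 0, 0], "fingers": 1}, {"xyz": [-0.7, -0.3, 0.2], "delta_rot": [0, 0, 0], "fingers": 1}, {"xyz": [-0.8, -0.3, 0.3], "delta_rot": [0, 0, 0], "fingers": 1}]'

```text
clock: 33.2
tcp_pos: [0.5459, -0.1689, 0.0525]
orientation: [-0.206, 2.72, 0.183]
contact_force: [-29.8, -1.0, 18.4]
grip_width: -0.0001
```

```bash
python3 -c "
from bar import *
st(); print('tcp',inR(o['tcp_pos']))"
```

```text
t33.20 q [ 1.163  0.73  -1.033  2.126  0.965  0.391  1.224] tcp [ 0.5459 -0.1689  0.0525] grasp [ 0.5386 -0.1719  0.0697] phi 22.2 th 65.4 roll 5.6 F [-29.8  -1.   18.4] w -0.0001
tcp [-0.09248468 -0.0513481 ]
```

Call:
jog_arm --rows '[{"xyz": [0.6, 0.1, -0.3], "delta_rot": [0, 0, 0], "fingers": 1}, {"xyz": [1.6, 0.3, -0.9], "delta_rot": [0, 0, 0], "fingers": 1}, {"xyz": [3.2, 0.5, -2], "delta_rot": [0, 0, 0], "fingers": 1}, {"xyz": [5, 0.5, -4], "delta_rot": [0, 0, 0], "fingers": 1}, {"xyz": [7, 0.5, -6], "delta_rot": [0, 0, 0], "fingers": 1}]'

```text
clock: 33.62
tcp_pos: [0.4583, -0.1811, 0.08]
orientation: [-0.209, 2.718, 0.182]
contact_force: [-0.4, -0.4, -0.5]
grip_width: 0.0002
```

```bash
python3 -c "
from bar import *
st()
f=imaging.grab_frame('side'); cv2.imwrite('pics/s34.png',cv2.resize(f[200:360,310:450],None,fx=4,fy=4,interpolation=cv2.INTER_CUBIC))
h=np.array(W(-.078,-.15))
for a in (76.2,78,80):
  q=h+.13*np.array([np.cos(np.radians(a)),np.sin(np.radians(a))]); print(a,proj('side',[*q,.071]),(proj('side',[*q,.071])-[310,200])*4)
print([(d['position'],d['conf']) for d in imaging.tip_of('side','bar_tip')])
"
```

```text
t33.62 q [ 1.434  0.663 -1.198  2.262  0.871  0.4    1.369] tcp [ 0.4583 -0.1811  0.08  ] grasp [ 0.451  -0.1841  0.0973] phi 22.2 th 65.4 roll 5.6 F [-0.4 -0.4 -0.5] w 0.0002
76.2 [[360.14591692 279.90833556]] [[200.58366767 319.63334222]]
78 [[358.25625258 280.45122462]] [[193.02501032 321.80489849]]
80 [[356.17822509 281.12475699]] [[184.71290035 324.49902797]]
[([360.0, 281.7], 0.7), ([323.8, 143.7], 0.18)]
```

View pics/s34.png

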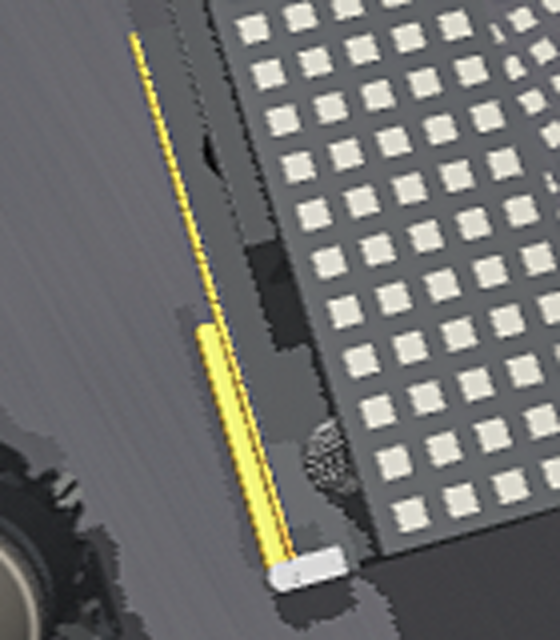

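```bash
python3 -c "
from bar import *
f=lambda P:((proj('side',P)-[310,200])*4).round(1)
for y in (-.13,-.02): print(y,'bar',f(W(-.078,y,.071)),f(W(-.083,y,.071)),f(W(-.073,y,.071)),'strip',f(W(-.06,y,.015)))
f=imaging.grab_frame('wrist'); cv2.imwrite('pics/w34.png',f)
"
```

```text
-0.13 bar [[264.4 532.2]] [[254.8 534.9]] [[274.  529.5]] strip [[283.5 530.9]]
-0.02 bar [[200.6 319.6]] [[191.3 322.1]] [[209.9 317.1]] strip [[222.3 328.8]]
```

View pics/w34.png

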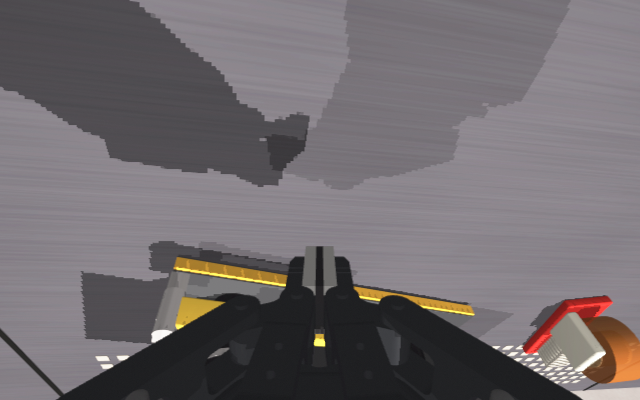

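```bash
python3 -c "
from h import *
st(); plan([.46,-.03,.28],-15,50,1); plan([.47,.06,.27],-45,30,1)"
```

```text
t33.77 q [ 1.438  0.662 -1.197  2.263  0.872  0.4    1.367] tcp [ 0.4568 -0.1833  0.0794] grasp [ 0.4495 -0.1863  0.0967] phi 22.0 th 65.4 roll 5.6 F [ 1.1 -0.2 -0.1] w -0.0001
t33.77 xyz [-10.15  16.94 -15.74] rot [ 17.8 -17.   18.1] rows>=6.2 per row [-1.65  2.75 -2.56] [ 2.88 -2.76  2.93]
t33.77 xyz [-11.68  25.5  -13.05] rot [ 41.1 -35.9  37.8] rows>=9.3 per row [-1.25  2.73 -1.4 ] [ 4.39 -3.84  4.05]
```

Call:
jog_arm --rows '[{"xyz": [-0.6, 1, -3], "delta_rot": [1, -1, 1], "fingers": 1}, {"xyz": [-2, 3, -6.5], "delta_rot": [4, -4, 4], "fingers": 1}, {"xyz": [-3.5, 6, -9], "delta_rot": [7, -7, 7], "fingers": 1}, {"xyz": [-5.5, 9.5, -11], "delta_rot": [10, -10, 10], "fingers": 1}, {"xyz": [-7.5, 13, -13], "delta_rot": [14, -13, 14], "fingers": 1}]'

```text
clock: 34.18
tcp_pos: [0.4422, -0.1241, 0.1798]
orientation: [0.001, 2.624, 0.09]
contact_force: [-0.4, -0.3, -0.0]
grip_width: 0.0002
```

```bash
python3 -c "
from h import *
st(); plan([.47,.06,.27],-45,30,1)"
```

```text
t34.18 q [ 1.621  0.234 -1.403  2.373  0.133  0.245  1.729] tcp [ 0.4422 -0.1241  0.1798] grasp [ 0.4328 -0.1254  0.1962] phi 7.4 th 60.2 roll 3.7 F [-0.4 -0.3 -0. ] w 0.0002
t34.18 xyz [-6.55 18.91 -5.29] rot [ 35.2 -30.2  30.5] rows>=7.8 per row [-0.84  2.42 -0.68] [ 4.5  -3.86  3.9 ]
```

```bash
python3 -c "
from h import *
f=imaging.grab_frame('wrist'); cv2.imwrite('pics/w35.png',cv2.flip(f,-1)); st()"
```

```text
t34.23 q [ 1.62   0.229 -1.405  2.374  0.117  0.245  1.738] tcp [ 0.4422 -0.1219  0.1803] grasp [ 0.4329 -0.1232  0.1968] phi 7.5 th 60.2 roll 3.8 F [ 0.8  3.9 -0. ] w 0.0003
```

View pics/w35.png

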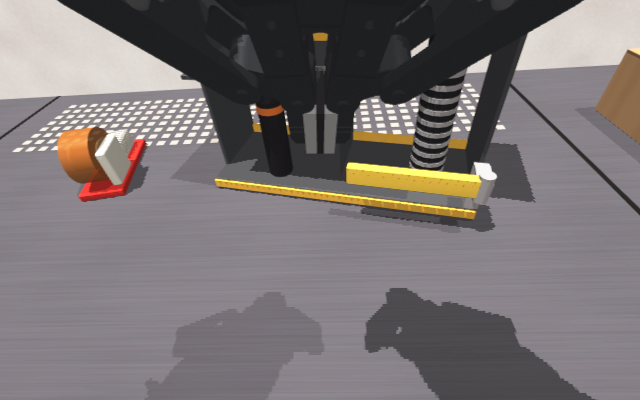

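Call:
jog_arm --rows '[{"xyz": [-0.8, 2.2, -1.5], "delta_rot": [4, -3.5, 3.5], "fingers": 1}, {"xyz": [-1.6, 4.5, -3], "delta_rot": [8, -7, 7], "fingers": 1}, {"xyz": [-2.4, 7, -4], "delta_rot": [12, -11, 11], "fingers": 1}, {"xyz": [-3.2, 9.5, -5], "delta_rot": [16, -14, 14], "fingers": 1}, {"xyz": [-4, 12, -5.5], "delta_rot": [20, -17, 17], "fingers": 1}]'

```text
clock: 34.65
tcp_pos: [0.4363, -0.0751, 0.2078]
orientation: [0.163, 2.59, 0.001]
contact_force: [-0.9, -0.3, 0.1]
grip_width: -0.0
```

```bash
python3 -c "
from h import *
st(); f=imaging.grab_frame('wrist'); cv2.imwrite('pics/w36.png',cv2.flip(f,-1)); plan([.47,.06,.27],-45,30,1)
for q in ['short_part','medium_part','tall_part','bar_tip']: print(q,[([639-d['position'][0],399-d['position'][1]],round(d['conf'],2)) for d in imaging.find_in('wrist',q)][:2])"
```

```text
t34.65 q [ 1.519 -0.152 -1.321  2.423 -0.778  0.283  2.307] tcp [ 0.4363 -0.0751  0.2078] grasp [ 0.4264 -0.0745  0.224 ] phi -3.6 th 58.7 roll 1.9 F [-0.9 -0.3  0.1] w -0.0000
t34.70 xyz [-4.43 13.59 -3.97] rot [ 28.7 -28.   26. ] rows>=6.7 per row [-0.66  2.02 -0.59] [ 4.27 -4.16  3.86]
short_part [([381.4, 171.2], 0.45)]
medium_part [([292.9, 167.5], 0.94)]
tall_part [([447.1, 122.5], 0.74), ([383.0, 175.2], 0.62)]
bar_tip [([439.9, 193.3], 0.72), ([382.8, 173.7], 0.52)]
```

View pics/w36.png

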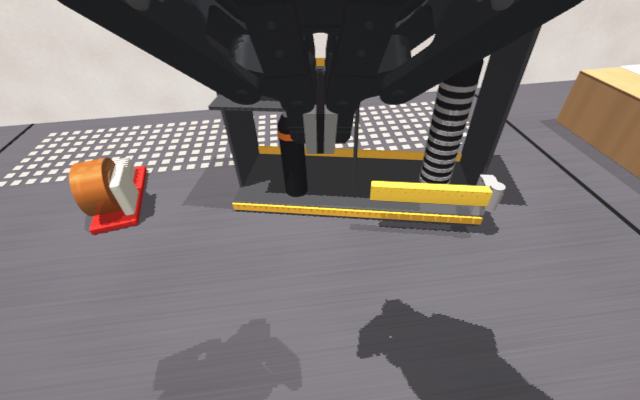

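Call:
jog_arm --rows '[{"xyz": [-0.7, 2, -1.2], "delta_rot": [4, -4, 3.8], "fingers": 0.7}, {"xyz": [-1.4, 4, -2.4], "delta_rot": [8.5, -8.3, 7.6], "fingers": 0.4}, {"xyz": [-2.1, 6, -3], "delta_rot": [13, -12.5, 11.5], "fingers": 0}, {"xyz": [-2.8, 8, -3.5], "delta_rot": [17, -16.5, 15.5], "fingers": 0}, {"xyz": [-3.3, 10, -3.8], "delta_rot": [21, -20.5, 19], "fingers": 0}]'

```text
clock: 35.32
tcp_pos: [0.4353, -0.0395, 0.2251]
orientation: [0.342, 2.536, -0.136]
contact_force: [-0.2, -0.5, -0.8]
grip_width: 0.0608
```

```bash
python3 -c "
from h import *
st(); f=imaging.grab_frame('wrist'); cv2.imwrite('pics/w37.png',cv2.flip(f,-1)); plan([.47,.06,.27],-45,30,1)"
```

```text
t35.32 q [ 1.309 -0.312 -1.295  2.43  -0.398  0.253  1.601] tcp [ 0.4353 -0.0395  0.2251] grasp [ 0.4253 -0.0363  0.2409] phi -17.8 th 56.3 roll -1.3 F [-0.2 -0.5 -0.8] w 0.0608
t35.37 xyz [-3.13 10.28 -3.58] rot [ 20.6 -25.4  21. ] rows>=5.5 per row [-0.57  1.88 -0.65] [ 3.76 -4.65  3.83]
```

View pics/w37.png

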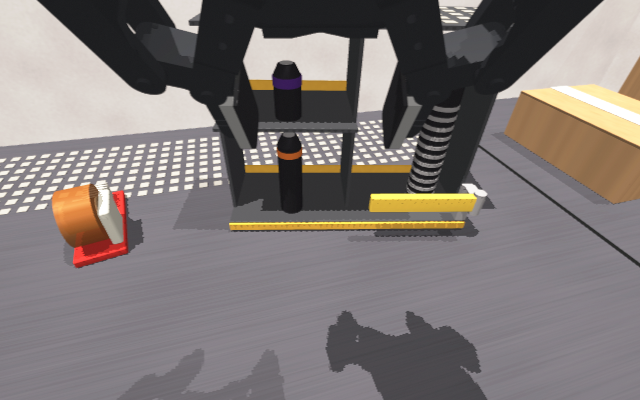

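```bash
python3 -c "
from h import *
imaging.grab_frame('scene'); imaging.grab_frame('side')
for q in ['tape_dispenser','film_roll']:
  for c in ('scene','side'): t=imaging.tip_of(c,q); print(q,c,t[0]['position'] if t else None)
t=imaging.tip_of('side','bar_tip'); print('bar',t[0] if t else None)
st()"
```

```text
tape_dispenser scene [375.3, 250.9]
tape_dispenser side [326.1, 143.2]
film_roll scene [432.8, 198.3]
film_roll side [249.5, 92.6]
bar {'position': [359.8, 280.2], 'conf': 0.97}
t35.72 q [ 1.312 -0.315 -1.296  2.431 -0.411  0.254  1.615] tcp [ 0.4351 -0.04    0.2252] grasp [ 0.4251 -0.0367  0.241 ] phi -17.9 th 56.3 roll -1.4 F [-0.7  0.2 -0.4] w 0.0855
```

```bash
python3 -c "
from h import *
print(r.hand_in()); print(r.get_obs()['clock'])"
```

```text
the job is handed in; nothing more can be done
None
the job is handed in; nothing more can be done
```

All three parts are in their bays and the retaining bar is shut. I handed the job in at about 35.7 s of the 72 s allowed. I put the short part in the upper bay, the medium in the lower bay and the tall in the full-height bay, then pushed the bar shut with closed fingers until it met its stop.

**Parts:** The last wrist picture shows all three standing upright, the tall one behind the bar. From the wrist images, the medium and tall parts' fronts sit about 16–17 mm behind the sheet edge, and the short one's about 18 mm.

**Bar:** The pushing force on the bar rose to about 35 N at the stop. The detected tip was at side-camera pixel (359.8, 280.2), against about (360.1, 279.9) expected for fully shut. One check disagreed slightly: the gap between bar and rack edge looked a little smaller at the tip than I calculated, which points to more shut rather than less.

**Tape dispenser and film roll:** Both are within about 2 pixels of where they started, which is within the detection noise. The gripper was touching nothing at hand-in, at under 1 N.

**Contacts on the way:**
- The medium part's top touched the board above it lightly (about 9 N) while going in, and I lowered it before setting it down.
- The gripper pressed on the rack at about 22 N on the first try with the tall part, most likely a finger joint on the edge of the middle shelf or divider. I backed out and went in further to the right.
- Opening the fingers there gave a second contact of about 8 N.

These readings were taken between moves and were all below the 40 N limit.

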